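# Leak-check the filter pot's lid joint

## Task

Set the relief valve by sliding every ring weight lying on the bench over its upright spindle, one on top of the other; only then switch the fan's isolator fully on. With the fan running, take the leak probe from its holder and lead its tip steadily, at 2 to 4 cm a second and no more than a few millimetres above the dark joint of the filter pot's lid, once all the way round, clockwise seen from above, from the clamp band's latch back to the latch, without pressing hard on the lid. Then put the probe back upright and fully home in its holder, switch the isolator fully off, leave the weights on the valve, and leave everything else on the bench where it is.

Things in the scene. Friction and masses are not known exactly. Their poses are not given: they have to be found in the camera images.
- seam_centre (a point): centre of the lid joint of the filter pot (grey, upright, 152 mm across, fixed on the rig), level with its flat top, 122 mm above the bench. The joint is a flush dark rubber line, a circle of 60 mm radius about this point. Inside it the lid is a low dome, 92 mm across, 11 mm high, with a wire handle 32 mm high and 52 mm wide. x points level away from the latch, z up; rig yaw up to 0.25
- seam0 (a point): point on the joint's circle beside the steel latch of the clamp band, on the robot's side: start and end of the round; same axes as seam_centre
- seam1 (a point): point on the joint's circle, 1/7 of a turn clockwise (seen from above) from seam0; same axes as seam_centre
- seam2 (a point): point on the joint's circle, 2/7 of a turn clockwise (seen from above) from seam0; same axes as seam_centre
- seam3 (a point): point on the joint's circle, 3/7 of a turn clockwise (seen from above) from seam0; same axes as seam_centre
- seam4 (a point): point on the joint's circle, 4/7 of a turn clockwise (seen from above) from seam0; same axes as seam_centre
- seam5 (a point): point on the joint's circle, 5/7 of a turn clockwise (seen from above) from seam0; same axes as seam_centre
- seam6 (a point): point on the joint's circle, 6/7 of a turn clockwise (seen from above) from seam0; same axes as seam_centre
- spindle_seat (a point): centre of the relief valve's round brass seat (52 mm across, 70 mm above the bench) where the weights rest; z up. The valve stands on the pot's skid, 170 mm to the pot's left. Its steel spindle, 16 mm in diameter, rises 85.5 mm above the seat (155.5 mm above the bench); its last 7.5 mm taper to 8 mm across
- weight1: valve weight: plain dark steel ring, 60 mm outside, 22 mm bore, 18 mm high, about 0.34 kg, lying flat on the bench to the left; origin at the centre of its underside, z up. All weights are alike; two to four are there (None if absent), and a full stack of four leaves the spindle's tip showing
- weight2: valve weight: plain dark steel ring, 60 mm outside, 22 mm bore, 18 mm high, about 0.34 kg, lying flat on the bench to the left; origin at the centre of its underside, z up. All weights are alike; two to four are there (None if absent), and a full stack of four leaves the spindle's tip showing
- weight3: valve weight: plain dark steel ring, 60 mm outside, 22 mm bore, 18 mm high, about 0.34 kg, lying flat on the bench to the left; origin at the centre of its underside, z up. All weights are alike; two to four are there (None if absent), and a full stack of four leaves the spindle's tip showing
- weight4: valve weight: plain dark steel ring, 60 mm outside, 22 mm bore, 18 mm high, about 0.34 kg, lying flat on the bench to the left; origin at the centre of its underside, z up. All weights are alike; two to four are there (None if absent), and a full stack of four leaves the spindle's tip showing
- isolator (a joint): rotary handle of the fan's isolator, on a grey box 95 x 115 mm, 59 mm high: 0 = off, grows clockwise seen from above, 1.571 = on, stops at both ends. A snap spring drives it from the middle (0.785) to the nearer end; turning it out of either end takes about 0.16 N m
- isolator_grip (a point): on the turning axis of the isolator's handle, 87 mm above the bench, at the middle of its grip: a black upright bar 70 mm long, 15 mm thick, from 69 to 101 mm above the bench. Own x axis along the bar (it turns with the handle), z up
- probe: leak-detector probe, a straight stylus: square black handle 26 x 26 mm, 104 mm long, with a steel nose of 8 mm diameter and 60 mm length below it; 0.12 kg. Starts upright in its holder. Origin at the centre of the handle's lower end (the shoulder); z runs up along the handle, x and y square to its sides
- probe_tip (a point): lower end of the probe's nose, 60 mm below the probe's origin
- holder_mouth (a point): centre of the mouth of the probe's holder, 75 mm above the bench: an upright aluminium tube, 38 mm outside, 19 mm bore, 63 mm deep, on a dark 90 x 90 mm foot, fixed. With the nose in the tube the probe's shoulder rests on the rim
- jar: squat white-capped glass jar, 76 mm across, 62 mm tall; a bystander, origin under its middle
- pickles: green glass jar with brass cap, 76 mm across, 110 mm tall; a bystander, origin under its middle
- screwdriver: screwdriver lying on the bench, 160 mm long; a bystander
- spanner: spanner lying on the bench, 180 mm long; a bystander
- bowl: amber glass bowl, 120 mm across, 50 mm tall; a bystander, origin under its middle
There are look-alikes about, which are no part of the job. What is shaped like the weight2 but purple or yellow is not meant.

How it is judged:
On the way, in this order (a step that is already met when the one before it is completed fails the run):
1. every weight lies level on the relief valve's spindle (horizontal distance between each of weight1, weight2, weight3, weight4 and spindle_seat below 0.006 m and z of weight1 in the frame of spindle_seat between -0.004 and 0.06 m and angle between the z axis of each of weight1, weight2, weight3, weight4 and the z axis of spindle_seat, either way round below 0.1 rad and z of weight2 in the frame of spindle_seat between -0.004 and 0.06 m and z of weight3 in the frame of spindle_seat between -0.004 and 0.06 m and z of weight4 in the frame of spindle_seat between -0.004 and 0.06 m), for 0.2 s.
2. then the isolator is switched on (value of joint isolator above 1.35 rad), for 0.2 s.
3. with the fan on, the probe's tip is at the joint by the latch (within 10 mm of seam0), slower than 0.08 m/s (value of joint isolator above 1.35 rad and distance between probe_tip and seam0 below 0.01 m and linear speed of probe below 0.08 m/s), for 0.2 s.
4. going clockwise, the tip passes seam1 within 10 mm, slower than 0.08 m/s, fan still on (value of joint isolator above 1.35 rad and distance between probe_tip and seam1 below 0.01 m and linear speed of probe below 0.08 m/s), for 0.2 s.
5. going clockwise, the tip passes seam2 within 10 mm, slower than 0.08 m/s, fan still on (value of joint isolator above 1.35 rad and distance between probe_tip and seam2 below 0.01 m and linear speed of probe below 0.08 m/s), for 0.2 s.
6. going clockwise, the tip passes seam3 within 10 mm, slower than 0.08 m/s, fan still on (value of joint isolator above 1.35 rad and distance between probe_tip and seam3 below 0.01 m and linear speed of probe below 0.08 m/s), for 0.2 s.
7. going clockwise, the tip passes seam4 within 10 mm, slower than 0.08 m/s, fan still on (value of joint isolator above 1.35 rad and distance between probe_tip and seam4 below 0.01 m and linear speed of probe below 0.08 m/s), for 0.2 s.
8. going clockwise, the tip passes seam5 within 10 mm, slower than 0.08 m/s, fan still on (value of joint isolator above 1.35 rad and distance between probe_tip and seam5 below 0.01 m and linear speed of probe below 0.08 m/s), for 0.2 s.
9. going clockwise, the tip passes seam6 within 10 mm, slower than 0.08 m/s, fan still on (value of joint isolator above 1.35 rad and distance between probe_tip and seam6 below 0.01 m and linear speed of probe below 0.08 m/s), for 0.2 s.
10. the tip is back at the latch (seam0) (all of step 3), for 0.2 s.
At the end, for the whole second after the job is handed in: All weights lie level on the valve's spindle (within 6 mm of its axis, within 0.1 rad), the isolator is off (below 0.2 rad), the probe stands upright in its holder (shoulder within 6 mm of the rim's height and 10 mm of its axis, within 0.1 rad), all at rest (all of step 1 and value of joint isolator below 0.2 rad and horizontal distance between probe and holder_mouth below 0.01 m and z of probe in the frame of holder_mouth between -0.006 and 0.006 m and angle between probe's own z axis and vertical below 0.1 rad and linear speed of each of probe, weight1, weight2, weight3, weight4 below 0.02 m/s); the robot touches nothing.
It fails at once if the held probe pressed on the rig with more than 25 N (contact force between probe and rig above 25 N and contact force between the fingers and probe above 8 N).
It fails at once if a bystander moved more than 30 mm (distance of any of jar, pickles, screwdriver, spanner, bowl from where it was at the start of the episode above 0.03 m).
Of weight1, weight2, weight3, weight4 only 2 to 4 are there at a start; the rules pass over those that are not, and their reading is None.
At some moment in a run one of weight1, weight2, weight3, weight4 may be knocked a few centimetres aside while the robot is not near it.
Once in a run the grip may slacken for a moment while it holds something.
It also fails if it takes over 210 s, if anything falls off the work surface, if the arm or the gripper's body presses on something with over 40 N, if the wrist force passes 120 N, or if a joint passes its speed limit or range.

## Robot

A 6-joint arm with a two-finger parallel gripper is mounted at the origin on the work surface. World frame = base frame: x ahead of the robot, y to its left, z up, the work surface at z = 0. Lengths are in m, angles in rad, forces in N, time in s.
With the tool pointing down it reaches from about 0.375 to 0.975 m from the base axis. Payload 3.8 kg.
Tool frame: the origin (TCP) lies at the very end of the fingers, on their centre line; the grasp point (between the pads) lies 19 mm behind it (bot.grip_depth is the distance from the TCP to the grasp point, in m); z points along the fingers, y is the direction in which the jaws open and shut (so a half turn about z gives the same grasp; the last joint's range is limited). The gripper opens to 85 mm and grips with 20 to 120 N. Pads are 22 mm wide; open, the fingers measure 114 mm over their backs; the gripper's body (76 mm by 85 mm) begins 54 mm behind the grasp point. The pads swing forward as they close: fully open they stand 13 mm farther back than shut.
Start: joints at [-1.239, 0.264, 1.604, -0, 1.274, -0.037], TCP at [0.243, -0.63, 0.231] pointing down, gripper open.
Joint ranges: [-2.63, 2.63], [-0.94, 2.18], [0.31, 2.57], [-1.31, 4.45], [0, 2.66], [-2.55, 2.55]. Speed limits (rad/s): [2.57, 2.57, 3.14, 3.14, 3.14, 3.14].

## Interface

Orientations are given as a rotation vector (axis times angle).
In Python, from workcell import bot, cams, job gives the robot as it stands.
- The arm moves only by the tool apply_moves, never from a script. Its argument "targets" is a list of rows, each an object of numbers: "dx", "dy", "dz": the shift along the tool's x, y, z in units of 30 mm (1.0 is 30 mm); "wx", "wy", "wz": the turn, a rotation vector about the tool's x, y, z in units of 6 degrees (1.0 is 6 degrees); "jaw": the opening, from 0 (shut) to 1 (fully open). In form: [{"dx": .., "dy": .., "dz": .., "wx": .., "wy": .., "wz": .., "jaw": ..}, ...]. A call has 1 to 5 rows; each row shifts and turns the commanded pose from where the row before left it, along the tool's axes as they then stand; what a row does not reach is not made up. A row lasts 1/10 s, in which the tool goes at most 50 mm and 8.59 degrees, less where a joint would pass 70% of its speed; a pose out of reach is approached as far as the arm can. A call is refused whole if a number of a shift passes 1 or a number of a turn 1, either way. A call with a gripper value outside its range is refused whole. The fingers move at their own pace and stop on an object; "newtons" is the grip in N (left out, the last holds). Time passes only in rows, so rows that do not move let the fingers close. It gives the time, the measured TCP pose, the force and the opening at its end, in the units of the state.
- bot.read_state(): the state, without advancing time (a new reading comes with each control period).
- cams.read_camera(name): name is "scene" or "top"; returns a dict with "color" (384x512x3 uint8, red, green, blue), "range_z" (384x512 float32, m along the optical axis (not along the pixel's ray), 0 where there is no reading), "fx", "fy", "cx", "cy" (pixels), "dist_coeffs" ([k1, k2, p1, p2, k3] as OpenCV has them; the pictures are not rectified), "eye" and "rotation" of the camera in the world. Camera axes: x right, y down, z forward; pixel columns grow to the right and rows downward; lengths in m; the calibration is good to about 2 mm. A picture is of the moment at which its call begins.
- job.finish_job(): hands the job in, once; it reports no verdict.
The state is a dict: "time": time; "q": joint angles; "joint_vel": joint speeds; "joint_torque": joint torques, N m; "tool_pos": TCP position; "tcp_rot": TCP orientation; "wrist_force": force on the tool from outside, world axes, zero at the start; "torque": the same for the moment, N m; "width": opening from 0.0 (shut) to 1.0 (fully open).
Only numpy, scipy, OpenCV 4.12 (cv2) and the standard library are available. Lean on these libraries where they do the work, as an engineer would, in place of code of your own. Each camera call takes 0.05 s, during which the arm holds its last target.

## Working session

There is one attempt and no reset: what is moved stays moved. The work goes in short steps, Python scripts to look and compute and a tool call to move; the robot and the scene stay as the last step left them, time stands still between calls to the robot, and variables do not carry over. Pictures are saved under pics/ and viewed, and the job is handed in when it is done.

Besides the shell and the picture viewer there is one more tool, called after "Emit:" as a command line: name --argument value ..., lists and objects as JSON in quotes. apply_moves: Moves the arm, as the interface text tells. Its arguments: {"type":"object","properties":{"targets":{"type":"array"},"newtons":{"type":"number"}},"required":["targets"]}

```bash
ls; mkdir -p pics; cat > h.py <<'E'
import numpy as np,cv2,json
from workcell import bot,cams,job
def snap(n,f):
    c=cams.read_camera(n); cv2.imwrite('pics/'+f,c['color'][:,:,::-1]); 
    np.savez('pics/'+f[:-4]+'.npz',**{k:np.array(v) for k,v in c.items()}); return c
def world(c,uv,depth=None,z=None):
    K=np.array([[c['fx'],0,c['cx']],[0,c['fy'],c['cy']],[0,0,1]],float)
    p=cv2.undistortPoints(np.array(uv,float).reshape(-1,1,2),K,np.array(c['dist_coeffs'],float)).reshape(-1,2)
    R=np.array(c['rotation']); 
    if R.shape!=(3,3): R=cv2.Rodrigues(R)[0]
    e=np.array(c['eye']); d=np.c_[p,np.ones(len(p))]@R.T
    s=((z-e[2])/d[:,2]) if depth is None else np.array(depth)
    return e+d*np.reshape(s,(-1,1))
def cloud(c):
    v,u=np.mgrid[0:384,0:512]
    return world(c,np.c_[u.ravel(),v.ravel()],depth=c['range_z'].ravel()).reshape(384,512,3)
def pix(c,P):
    K=np.array([[c['fx'],0,c['cx']],[0,c['fy'],c['cy']],[0,0,1]],float)
    R=np.array(c['rotation']); 
    if R.shape!=(3,3): R=cv2.Rodrigues(R)[0]
    t=-R.T@np.array(c['eye']); return cv2.projectPoints(np.array(P,float).reshape(-1,1,3),cv2.Rodrigues(R.T)[0],t,K,np.array(c['dist_coeffs'],float))[0].reshape(-1,2)
def load(f):
    return dict(np.load('pics/'+f+'.npz'))
E
python3 - <<'E'
from h import *
for n in('scene','top'):
    c=snap(n,n+'0.png'); print(n,{k:np.round(v,3) for k,v in c.items() if k not in('color','range_z')})
s=bot.read_state();print({k:np.round(v,3) for k,v in s.items()},bot.grip_depth)
E
```

```text
pics
scene {'fx': np.float64(388.311), 'fy': np.float64(388.311), 'cx': np.float64(248.255), 'cy': np.float64(200.552), 'dist_coeffs': array([-0.1,  0. ,  0. ,  0. ,  0. ]), 'eye': array([0.99 , 0.328, 0.979]), 'rotation': array([-1.407, -2.409,  0.693])}
top {'fx': np.float64(385.183), 'fy': np.float64(385.183), 'cx': np.float64(257.901), 'cy': np.float64(185.133), 'dist_coeffs': array([0.04, 0.  , 0.  , 0.  , 0.  ]), 'eye': array([0.411, 0.035, 1.246]), 'rotation': array([-2.176,  2.135, -0.098])}
{'time': np.float64(0.1), 'q': array([-1.239,  0.265,  1.605, -0.   ,  1.274, -0.037]), 'joint_vel': array([ 0.   , -0.002, -0.004,  0.001, -0.001,  0.   ]), 'joint_torque': array([ 0.0000e+00, -5.1671e+01, -3.6859e+01, -0.0000e+00,  6.0000e-03,
        0.0000e+00]), 'tool_pos': array([ 0.243, -0.629,  0.23 ]), 'tcp_rot': array([-3.086, -0.576,  0.   ]), 'wrist_force': array([ 0.143, -0.269, -0.307]), 'torque': array([ 0.008,  0.002, -0.03 ]), 'width': np.float64(1.001)} 0.0187
```

View pics/top0.png

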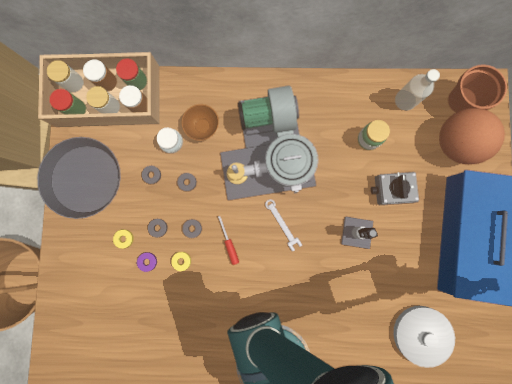

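View pics/scene0.png

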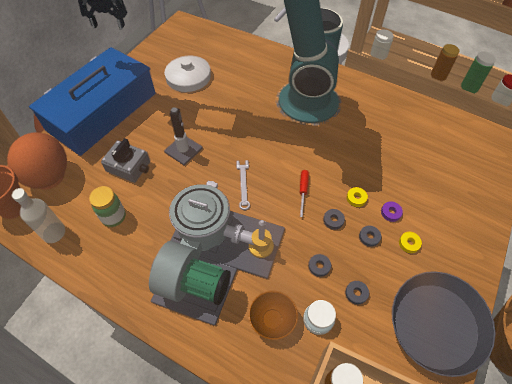

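The top view shows four dark rings at about (151,175), (187,182), (157,228) and (192,228), with yellow and purple decoys below them. The valve is at (237,173), the pot at (291,160), the isolator at (400,187) and the probe at (360,232). Next I measure.

```bash
python3 - <<'E'
from h import *
T=load('top0');S=load('scene0')
for nm,c in(('top',T),('scene',S)):
    P=cloud(c); hsv=cv2.cvtColor(c['color'],cv2.COLOR_RGB2HSV)
    print(nm,'bench z',np.median(P[250:262,270:300,2]) if nm=='top' else '')
    dark=((hsv[...,2]<95)&(hsv[...,1]<90)&(P[...,2]>0.008)&(P[...,2]<0.028)&(P[...,1]>0.15)).astype(np.uint8)
    n,l,st,ce=cv2.connectedComponentsWithStats(dark)
    for i in range(1,n):
        if st[i,4]>60:
            u=ce[i]; m=l==i
            # outer contour centroid
            cn=max(cv2.findContours(m.astype(np.uint8),0,2)[0],key=cv2.contourArea)
            hull=cv2.convexHull(cn); M=cv2.moments(hull); uv=[M['m10']/M['m00'],M['m01']/M['m00']]
            print(uv,st[i],world(c,[uv],z=0.016)[0].round(4),np.median(P[m][:,2]).round(3), np.ptp(P[m],axis=0).round(3))
# pot top: points z 0.117..0.127
for nm,c in(('top',T),('scene',S)):
    P=cloud(c)
    m=(abs(P[...,2]-0.122)<0.006)&(P[...,1]>-.2)&(P[...,1]<0.15)&(P[...,0]>.4)
    m=m.astype(np.uint8); cn=max(cv2.findContours(m,0,2)[0],key=cv2.contourArea)
    (u,v),(a,b),t=cv2.fitEllipse(cn); print(nm,'pot',u,v,a,b,world(c,[[u,v]],z=0.122))
    Q=P[m>0]; print(Q[:,:2].min(0),Q[:,:2].max(0))
E
```

```text
top bench z -0.00041468767463737066
[95.44814340588988, 150.3499786598378] [ 75 141  42  24 127] [0.6504 0.5888 0.016 ] 0.018 [0.071 0.14  0.019]
[77.59027777777777, 209.34595959595958] [ 59 204  42  11 113] [0.4583 0.6327 0.016 ] 0.018 [0.032 0.132 0.02 ]
scene bench z 
[369.7584097859327, 236.54801223241589] [359 227  22  19 140] [0.4142 0.3778 0.016 ] 0.016 [0.055 0.057 0.015]
[271.20170940170937, 253.6051282051282] [264 245  14  16  64] [0.5927 0.1622 0.016 ] 0.012 [0.05  0.023 0.005]
[440.89712701743474, 324.33022460558016] [ 394  278   93   95 1065] [0.5581 0.6258 0.016 ] 0.018 [0.236 0.237 0.02 ]
[357.203216374269, 293.1632553606238] [346 282  23  22 161] [0.5832 0.4071 0.016 ] 0.017 [0.057 0.057 0.014]
top pot 290.8988342285156 160.59718322753906 50.387245178222656 53.67316436767578 [[ 0.60929003 -0.03864121  0.122     ]]
[ 0.51984434 -0.11606411] [0.84157389 0.13153887]
scene pot 199.16958618164062 209.73358154296875 52.788700103759766 60.66712188720703 [[ 0.61882248 -0.03769713  0.122     ]]
[ 0.52365814 -0.11881182] [0.84314089 0.13496358]
```

```bash
python3 - <<'E'
from h import *
for f in('top0','scene0'):
    im=cv2.imread(f'pics/{f}.png')
    if f=='top0': regs={'pot':(210,115,340,215),'iso':(330,160,430,260),}
    else: regs={'pot':(150,165,300,280),'iso':(90,95,210,190)}
    for k,(a,b,c,d) in regs.items():
        s=min(800/(c-a),600/(d-b)); cv2.imwrite(f'pics/{f}_{k}.png',cv2.resize(im[b:d,a:c],None,fx=s,fy=s,interpolation=2)); print(f,k,s,a,b)
E
```

```text
top0 pot 6.0 210 115
top0 iso 6.0 330 160
scene0 pot 5.217391304347826 150 165
scene0 iso 6.315789473684211 90 95
```

View pics/top0_pot.png

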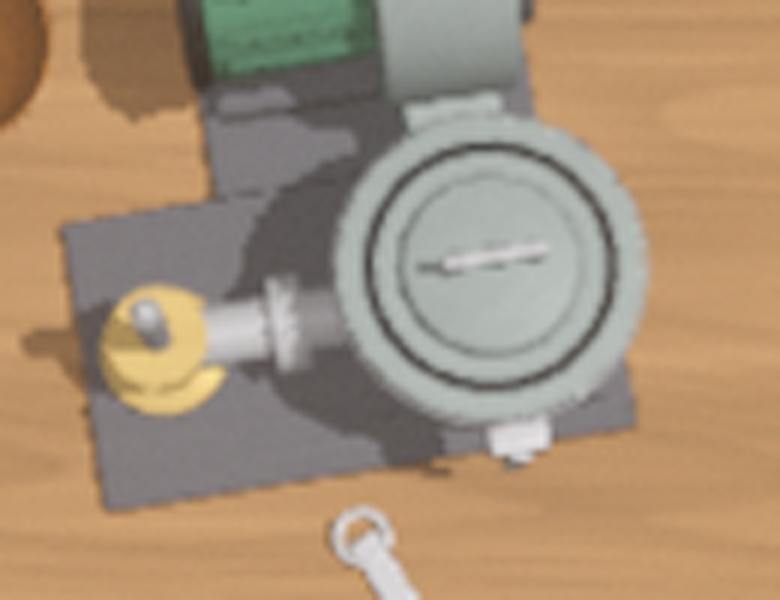

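View pics/top0_iso.png

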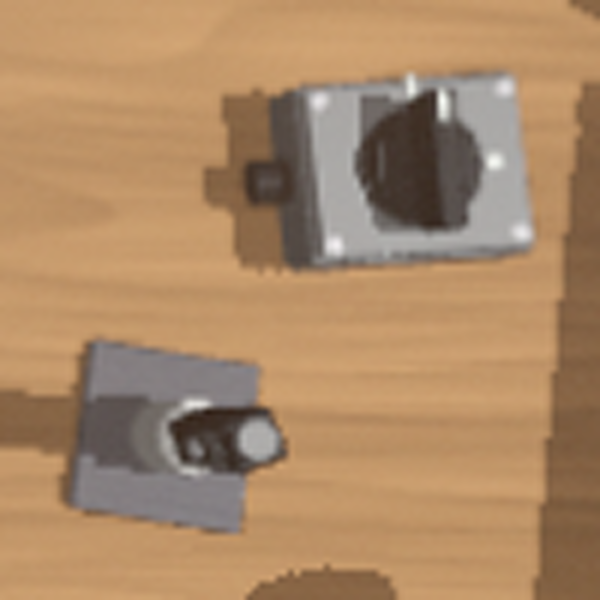

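View pics/scene0_pot.png

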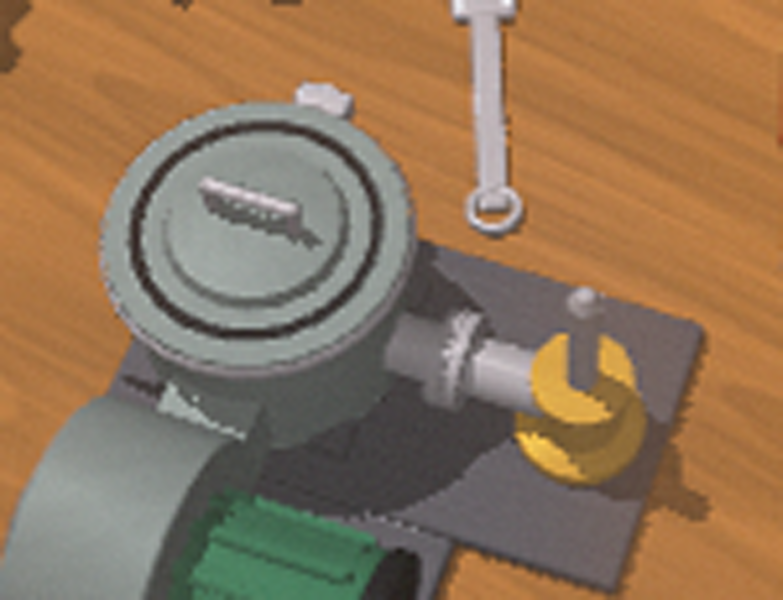

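View pics/scene0_iso.png

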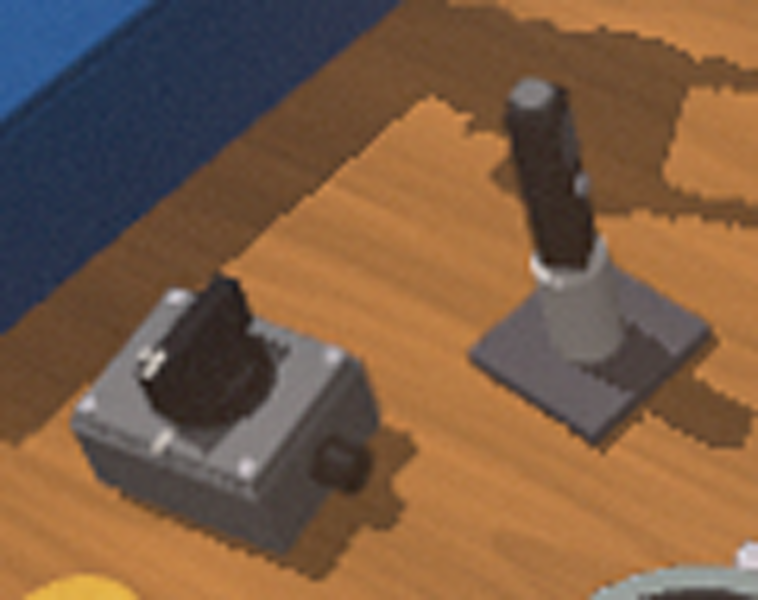

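```bash
cat > m1.py <<'E'
from h import *
from scipy.optimize import least_squares
T=load('top0');S=load('scene0')
def circ(Q,r=None):
    f=lambda p: np.hypot(Q[:,0]-p[0],Q[:,1]-p[1])-(p[2] if r is None else r)
    s=least_squares(f,[*Q[:,:2].mean(0),.05],loss='soft_l1',f_scale=0.002); return s.x,np.sqrt(np.mean(s.fun**2))
def up(img,k=4): return cv2.resize(img,None,fx=k,fy=k,interpolation=cv2.INTER_CUBIC)
v,u=np.mgrid[0:384,0:512]; uv=np.c_[u.ravel(),v.ravel()]
if __name__=='__main__':
  for nm,c in(('top',T),('scene',S)):
    g=cv2.cvtColor(c['color'],cv2.COLOR_RGB2GRAY).astype(float)
    W=world(c,uv,z=0.122).reshape(384,512,3)
    r=np.hypot(W[...,0]-.614,W[...,1]+.038); m=(r>.051)&(r<.069)
    m&=g<100
    print(nm,'seam',m.sum(),circ(W[m]))
    # rings on z=.018 plane: dark
    P=cloud(c); hsv=cv2.cvtColor(c['color'],cv2.COLOR_RGB2HSV)
    W=world(c,uv,z=0.018).reshape(384,512,3)
    seeds=[(151,175),(187,182),(157,228),(192,228)] 
    Ws=world(T,seeds,z=0.018)
    pc=pix(c,Ws)
    for s in Ws:
        r=np.hypot(W[...,0]-s[0],W[...,1]-s[1]); m=(r<.04)&(hsv[...,2]<120)&(hsv[...,1]<110)
        n,l,st,ce=cv2.connectedComponentsWithStats(m.astype(np.uint8))
        i=1+np.argmax(st[1:,4]); m=l==i
        cn=max(cv2.findContours(m.astype(np.uint8),0,2)[0],key=cv2.contourArea)
        print('  ring',s[:2].round(3),m.sum(),circ(world(c,cn.reshape(-1,2),z=0.018)), P[m][:,2].max().round(3))
    B=[(0)] 
E
python3 m1.py
python3 - <<'E'
from h import *
im=cv2.imread('pics/top0.png');a,b,c,d=130,155,215,250
cv2.imwrite('pics/rings.png',cv2.resize(im[b:d,a:c],None,fx=6,fy=6,interpolation=2))
E
```

```text
top seam 104 (array([ 0.61465811, -0.03943938,  0.05971415]), np.float64(0.0007565845039188132))
  ring [0.573 0.404] 15 (array([0.57488303, 0.40464478, 0.02906514]), np.float64(0.0012566859920221563)) 0.018
  ring [0.552 0.288] 8 (array([0.54754519, 0.27670992, 0.01580932]), np.float64(0.0007848999532692122)) 0.023
  ring [0.404 0.377] 11 (array([0.40537611, 0.36755324, 0.02077128]), np.float64(0.0008729134000765051)) 0.017
  ring [0.406 0.266] 4 (array([0.40559735, 0.27220797, 0.00689844]), np.float64(7.934848914058545e-12)) 0.016
scene seam 284 (array([ 0.6155908 , -0.04164716,  0.05979978]), np.float64(0.0017225118335063353))
  ring [0.573 0.404] 401 (array([0.58161748, 0.40512505, 0.02989275]), np.float64(0.0011361340404050192)) 0.979
  ring [0.552 0.288] 368 (array([0.56032485, 0.28912961, 0.02978427]), np.float64(0.0012859783772238675)) 0.979
  ring [0.404 0.377] 328 (array([0.41239492, 0.3764026 , 0.03008822]), np.float64(0.0013877624744022842)) 0.023
  ring [0.406 0.266] 321 (array([0.4126273 , 0.2664659 , 0.03071859]), np.float64(0.001965756348063623)) 0.979
```

View pics/rings.png

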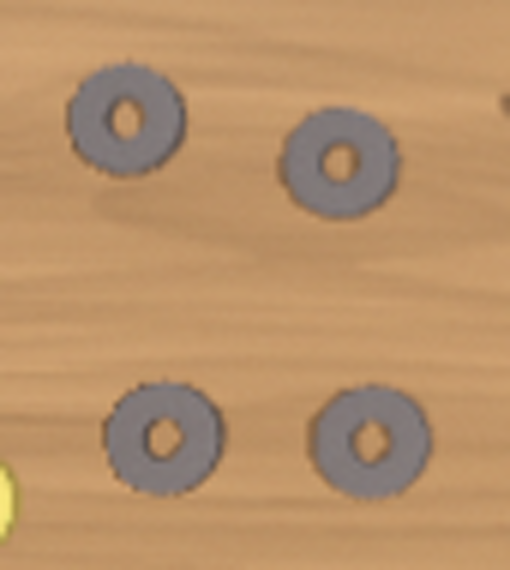

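Four dark steel rings are clearly visible; in the top view they are brighter, so saturation separates them better.

```bash
cat > m2.py <<'E'
from m1 import *
def rings(c,seeds):
    hsv=cv2.cvtColor(c['color'],cv2.COLOR_RGB2HSV); W=world(c,uv,z=0.018).reshape(384,512,3); P=cloud(c); o=[]
    for s in seeds:
        r=np.hypot(W[...,0]-s[0],W[...,1]-s[1]); m=(r<.045)&(hsv[...,1]<85)
        n,l,st,ce=cv2.connectedComponentsWithStats(m.astype(np.uint8))
        if n<2: print('none',s); continue
        m=l==1+np.argmax(st[1:,4])
        cn=max(cv2.findContours(m.astype(np.uint8),0,2)[0],key=cv2.contourArea)
        x,e=circ(world(c,cn.reshape(-1,2),z=0.018),r=.0295); o.append(x[:2])
        print('  ring',m.sum(),x[:2].round(4),circ(world(c,cn.reshape(-1,2),z=0.018))[0].round(4),e.round(4),np.median(P[m][:,2]).round(3))
    return np.array(o)
if __name__=='__main__':
    seeds=[(.577,.404),(.556,.289),(.408,.377),(.409,.266)]
    for c in(T,S): print('view');rings(c,seeds)
E
python3 m2.py
python3 - <<'E'
from h import *
T=load('top0');S=load('scene0')
# hand-picked corresponding points via triangulation
def tri(a,b):
    A=np.zeros((3,3));y=np.zeros(3);rs=[]
    for c,p in((T,a),(S,b)):
        e=np.array(c['eye']);d=world(c,[p],depth=[1.])[0]-e;d/=np.linalg.norm(d);M=np.eye(3)-np.outer(d,d);A+=M;y+=M@e;rs.append((e,M))
    X=np.linalg.solve(A,y);return X.round(4),[np.linalg.norm(M@(X-e)).round(4) for e,M in rs]
def t(p,s,o): return (p[0]/s+o[0]-.5,p[1]/s+o[1]-.5)
tp=lambda x,y:t((x,y),6,(210,115)); ti=lambda x,y:t((x,y),6,(330,160))
sp=lambda x,y:t((x,y),5.2174,(150,165)); si=lambda x,y:t((x,y),6.3158,(90,95))
print('spindle tip',tri(tp(145,312),sp(582,295)))
print('latch',tri(tp(520,440),sp(325,100)))
print('probe top',tri(ti(261,440),si(533,93)))
for n,a,b in(('scr1',(320,101),(89,404)),('scr2',(505,88),(177,298)),('scr3',(521,232),(333,354)),('scr4',(335,244),(247,467))):
    print(n,tri(ti(*a),si(*b)))
print('mark',tri(ti(411,84),si(163,440)),'foot corners top plane')
for a in((95,341),(258,368),(72,505),(240,530)): print(world(T,[ti(*a)],z=.012))
for a in((470,355),(602,445),(715,330),): print('s',world(S,[si(*a)],z=.012))
E
```

```text
view
  ring 256 [0.5748 0.4055] [0.5748 0.4054 0.0294] 0.0013 0.017
  ring 246 [0.5536 0.2894] [0.5536 0.2895 0.0291] 0.0012 0.017
  ring 258 [0.4056 0.3771] [0.4055 0.377  0.0292] 0.001 0.018
  ring 249 [0.4051 0.2666] [0.4051 0.2667 0.0287] 0.0014 0.018
view
  ring 394 [0.5814 0.4052] [0.5815 0.4054 0.0299] 0.0012 0.017
  ring 359 [0.5599 0.2891] [0.5599 0.289  0.0297] 0.0012 0.017
  ring 327 [0.4124 0.3766] [0.4123 0.3768 0.0303] 0.0015 0.017
  ring 315 [0.4123 0.267 ] [0.4121 0.2667 0.0305] 0.0021 0.017
spindle tip (array([0.5846, 0.1258, 0.1531]), [np.float64(0.0017), np.float64(0.0017)])
latch (array([ 0.5299, -0.056 ,  0.1135]), [np.float64(0.0005), np.float64(0.0005)])
probe top (array([ 0.4035, -0.2585,  0.1845]), [np.float64(0.0), np.float64(0.0)])
scr1 (array([ 0.5922, -0.3368,  0.1192]), [np.float64(0.0368), np.float64(0.0368)])
scr2 (array([ 0.5624, -0.3703,  0.1481]), [np.float64(0.0156), np.float64(0.0156)])
scr3 (array([ 0.4946, -0.3997,  0.027 ]), [np.float64(0.0391), np.float64(0.0391)])
scr4 (array([ 0.5223, -0.3792, -0.0397]), [np.float64(0.0201), np.float64(0.0201)])
mark (array([ 0.585 , -0.3702,  0.0639]), [np.float64(0.0005), np.float64(0.0005)]) foot corners top plane
[[ 0.45225777 -0.22007535  0.012     ]]
[[ 0.43988981 -0.3051174   0.012     ]]
[[ 0.36621761 -0.20752055  0.012     ]]
[[ 0.35538897 -0.29453413  0.012     ]]
s [[ 0.44310906 -0.30557306  0.012     ]]
s [[ 0.45763266 -0.21351997  0.012     ]]
s [[ 0.36900578 -0.20465416  0.012     ]]
```

```bash
cat > tri.py <<'E'
from h import *
def tri(T,S,a,b):
    A=np.zeros((3,3));y=np.zeros(3);rs=[]
    for c,p in((T,a),(S,b)):
        e=np.array(c['eye']);d=world(c,[p],depth=[1.])[0]-e;d/=np.linalg.norm(d);M=np.eye(3)-np.outer(d,d);A+=M;y+=M@e;rs.append((e,M))
    X=np.linalg.solve(A,y);return X.round(4),np.round(np.linalg.norm(rs[0][1]@(X-rs[0][0])),4)
E
sed -i 's/z=0.018/z=ZR/g;1a ZR=0.009' m2.py
cat > go.py <<'E'
# usage: go.py x y z [yawdeg] -> totals in tool units from the measured pose (tool kept vertical)
import sys
from h import *
from scipy.spatial.transform import Rotation as Ro
s=bot.read_state(); R=Ro.from_rotvec(s['tcp_rot']); p=np.array(s['tool_pos'])
yaw=np.degrees(np.arctan2(R.as_matrix()[1,0],R.as_matrix()[0,0]))
print('t',round(float(s['time']),2),'pos',p.round(4),'yaw',yaw.round(2),'tilt',np.degrees(np.arccos(-R.as_matrix()[2,2])).round(2),'q',np.round(s['q'],2),'F',np.round(s['wrist_force'],1),'w',round(float(s['width']),3))
if len(sys.argv)>3:
    t=np.array(list(map(float,sys.argv[1:4])))
    d=R.inv().apply(t-p)/.03
    o='tool shift units %s'%d.round(2)
    if len(sys.argv)>4:
        Y=float(sys.argv[4]); y=np.radians(Y); D=Ro.from_matrix(np.c_[[np.cos(y),np.sin(y),0],[np.sin(y),-np.cos(y),0],[0,0,-1]])
        o+=' turn total units %s; shift in final axes %s'%((np.degrees((R.inv()*D).as_rotvec())/6).round(2),(D.inv().apply(t-p)/.03).round(2))
    print(o)
E
python3 - <<'E'
from tri import *
T=load('top0');S=load('scene0')
def t(p,s,o): return (p[0]/s+o[0]-.5,p[1]/s+o[1]-.5)
ti=lambda x,y:t((x,y),6,(330,160));si=lambda x,y:t((x,y),6.3158,(90,95))
X=[]
for a,b in(((320,101),(247,467)),((505,88),(89,404)),((521,232),(177,298)),((335,244),(333,354))):
    r=tri(T,S,ti(*a),si(*b));print(r);X.append(r[0])
print(np.mean(X,0))
E
python3 m2.py; python3 go.py .408 .267 .15 90
```

```text
(array([ 0.5763, -0.3258,  0.0608]), np.float64(0.0011))
(array([ 0.5844, -0.4186,  0.0611]), np.float64(0.0009))
(array([ 0.5109, -0.4254,  0.0594]), np.float64(0.0008))
(array([ 0.5028, -0.3316,  0.0618]), np.float64(0.0008))
[ 0.5436   -0.37535   0.060775]
view
  ring 256 [0.576  0.4081] [0.576  0.4082 0.0296] 0.0013 0.017
  ring 246 [0.5546 0.2913] [0.5546 0.2914 0.0293] 0.0012 0.017
  ring 258 [0.4055 0.3796] [0.4055 0.3796 0.0294] 0.001 0.018
  ring 249 [0.405  0.2684] [0.4051 0.2684 0.0289] 0.0013 0.018
view
  ring 394 [0.5775 0.4059] [0.5777 0.4061 0.0302] 0.0014 0.017
  ring 359 [0.5558 0.2888] [0.5558 0.2887 0.03  ] 0.0013 0.017
  ring 327 [0.4071 0.3769] [0.4069 0.3773 0.0306] 0.0016 0.017
  ring 315 [0.4069 0.2665] [0.4067 0.2661 0.0308] 0.0022 0.017
t 0.1 pos [ 0.2431 -0.629   0.2301] yaw 21.13 tilt 0.12 q [-1.24  0.26  1.61 -0.    1.27 -0.04] F [ 0.1 -0.3 -0.3] w 1.001
tool shift units [ 15.89 -25.87   2.72] turn total units [-2.000e-02 -1.000e-02 -1.148e+01]; shift in final axes [29.87  5.5   2.67]
```

Emit:
apply_moves --targets '[{"wz": -1,"dz": -0.5,"jaw": 1},{"wz": -1,"dz": -0.5},{"wz": -1,"dz": -0.5},{"wz": -1},{"wz": -1}]' --newtons 60

```text
invalid input at $.targets[0]: expected keys dx, dy, dz, wx, wy, wz, jaw
```

Emit:
apply_moves --targets '[{"wz": -1},{"wz": -1},{"wz": -1},{"wz": -1},{"wz": -1}]'

```text
invalid input at $.targets[0]: expected keys dx, dy, dz, wx, wy, wz, jaw
```

```bash
python3 go.py .555 .29 .27 90
```

```text
t 0.1 pos [ 0.2431 -0.629   0.2301] yaw 21.13 tilt 0.12 q [-1.24  0.26  1.61 -0.    1.27 -0.04] F [ 0.1 -0.3 -0.3] w 1.001
tool shift units [ 20.74 -24.83  -1.28] turn total units [-2.000e-02 -1.000e-02 -1.148e+01]; shift in final axes [30.63 10.4  -1.33]
```

Emit:
apply_moves --targets '[{"dx": 0,"dy": 0,"dz": -0.5,"wx": 0,"wy": 0,"wz": -1,"jaw": 1},{"dx": 0,"dy": 0,"dz": -0.5,"wx": 0,"wy": 0,"wz": -1,"jaw": 1},{"dx": 0,"dy": 0,"dz": -0.3,"wx": 0,"wy": 0,"wz": -1,"jaw": 1},{"dx": 0.5,"dy": -0.5,"dz": 0,"wx": 0,"wy": 0,"wz": -1,"jaw": 1},{"dx": 0.6,"dy": -0.5,"dz": 0,"wx": 0,"wy": 0,"wz": -1,"jaw": 1}]' --newtons 60

```text
time: 0.6
tool_pos: [0.2474, -0.5851, 0.2699]
tcp_rot: [-2.831, -1.361, -0.0]
wrist_force: [0.1, 0.9, -0.4]
width: 1.002
```

Emit:
apply_moves --targets '[{"dx": 1,"dy": 0,"dz": 0,"wx": 0,"wy": 0,"wz": -1,"jaw": 1},{"dx": 1,"dy": 0,"dz": 0,"wx": 0,"wy": 0,"wz": -1,"jaw": 1},{"dx": 1,"dy": 0.2,"dz": 0,"wx": 0,"wy": 0,"wz": -1,"jaw": 1},{"dx": 1,"dy": 0.4,"dz": 0,"wx": 0,"wy": 0,"wz": -1,"jaw": 1},{"dx": 1,"dy": 0.4,"dz": 0,"wx": 0,"wy": 0,"wz": -1,"jaw": 1}]'

```text
time: 1.1
tool_pos: [0.3433, -0.4617, 0.2697]
tcp_rot: [-2.382, -2.047, -0.0]
wrist_force: [0.7, -0.8, -0.2]
width: 0.999
```

```bash
python3 go.py .555 .29 .27 90
```

```text
t 1.1 pos [ 0.3433 -0.4617  0.2697] yaw 81.36 tilt 0.04 q [-0.97  0.05  1.77  0.    1.31 -0.82] F [ 0.7 -0.8 -0.2] w 0.999
tool shift units [2.583e+01 3.210e+00 1.000e-02] turn total units [-0.   -0.01 -1.44]; shift in final axes [ 2.506e+01  7.060e+00 -1.000e-02]
```

Emit:
apply_moves --targets '[{"dx": 1,"dy": 0.2,"dz": 0,"wx": 0,"wy": 0,"wz": -0.7,"jaw": 1},{"dx": 1,"dy": 0.25,"dz": 0,"wx": 0,"wy": 0,"wz": -0.7,"jaw": 1},{"dx": 1,"dy": 0.3,"dz": 0,"wx": 0,"wy": 0,"wz": 0,"jaw": 1},{"dx": 1,"dy": 0.3,"dz": 0,"wx": 0,"wy": 0,"wz": 0,"jaw": 1},{"dx": 1,"dy": 0.3,"dz": 0,"wx": 0,"wy": 0,"wz": 0,"jaw": 1}]'

```text
time: 1.6
tool_pos: [0.3909, -0.3136, 0.2697]
tcp_rot: [-2.23, -2.212, -0.0]
wrist_force: [0.4, 0.9, -0.4]
width: 0.997
```

Emit:
apply_moves --targets '[{"dx": 1,"dy": 0.3,"dz": 0,"wx": 0,"wy": 0,"wz": 0,"jaw": 1},{"dx": 1,"dy": 0.3,"dz": 0,"wx": 0,"wy": 0,"wz": 0,"jaw": 1},{"dx": 1,"dy": 0.3,"dz": 0,"wx": 0,"wy": 0,"wz": 0,"jaw": 1},{"dx": 1,"dy": 0.3,"dz": 0,"wx": 0,"wy": 0,"wz": 0,"jaw": 1},{"dx": 1,"dy": 0.3,"dz": 0,"wx": 0,"wy": 0,"wz": 0,"jaw": 1}]'

```text
time: 2.1
tool_pos: [0.4371, -0.1641, 0.2698]
tcp_rot: [-2.23, -2.212, 0.0]
wrist_force: [-0.5, -0.2, -0.6]
width: 0.999
```

Emit:
apply_moves --targets '[{"dx": 1,"dy": 0.3,"dz": 0,"wx": 0,"wy": 0,"wz": 0,"jaw": 1},{"dx": 1,"dy": 0.3,"dz": 0,"wx": 0,"wy": 0,"wz": 0,"jaw": 1},{"dx": 1,"dy": 0.3,"dz": 0,"wx": 0,"wy": 0,"wz": 0,"jaw": 1},{"dx": 1,"dy": 0.3,"dz": 0,"wx": 0,"wy": 0,"wz": 0,"jaw": 1},{"dx": 1,"dy": 0.3,"dz": 0,"wx": 0,"wy": 0,"wz": 0,"jaw": 1}]'

```text
time: 2.6
tool_pos: [0.4833, -0.0145, 0.2699]
tcp_rot: [-2.23, -2.212, 0.001]
wrist_force: [0.3, -0.4, -0.7]
width: 1.002
```

```bash
python3 go.py .555 .29 .10 90
```

```text
t 2.6 pos [ 0.4833 -0.0145  0.2699] yaw 89.53 tilt 0.04 q [-0.08 -0.13  1.95 -0.    1.32 -0.07] F [ 0.3 -0.4 -0.7] w 1.002
tool shift units [10.17  2.31  5.66] turn total units [-0.01 -0.   -0.08]; shift in final axes [10.15  2.39  5.66]
```

Before picking I go on to the ring, and check the rings again.

Emit:
apply_moves --targets '[{"dx": 1,"dy": 0.25,"dz": 0,"wx": 0,"wy": 0,"wz": -0.08,"jaw": 1},{"dx": 1,"dy": 0.25,"dz": 0,"wx": 0,"wy": 0,"wz": 0,"jaw": 1},{"dx": 1,"dy": 0.25,"dz": 0,"wx": 0,"wy": 0,"wz": 0,"jaw": 1},{"dx": 1,"dy": 0.25,"dz": 0,"wx": 0,"wy": 0,"wz": 0,"jaw": 1},{"dx": 1,"dy": 0.25,"dz": 0,"wx": 0,"wy": 0,"wz": 0,"jaw": 1}]'

```text
time: 3.1
tool_pos: [0.5209, 0.1353, 0.2697]
tcp_rot: [-2.221, -2.222, 0.001]
wrist_force: [0.9, -0.1, 0.4]
width: 1.002
```

Emit:
apply_moves --targets '[{"dx": 1,"dy": 0.25,"dz": 0,"wx": 0,"wy": 0,"wz": 0,"jaw": 1},{"dx": 1,"dy": 0.25,"dz": 0.5,"wx": 0,"wy": 0,"wz": 0,"jaw": 1},{"dx": 1,"dy": 0.25,"dz": 1,"wx": 0,"wy": 0,"wz": 0,"jaw": 1},{"dx": 1,"dy": 0.25,"dz": 1,"wx": 0,"wy": 0,"wz": 0,"jaw": 1},{"dx": 1,"dy": 0.1,"dz": 1,"wx": 0,"wy": 0,"wz": 0,"jaw": 1}]'

```text
time: 3.6
tool_pos: [0.5544, 0.2853, 0.1639]
tcp_rot: [2.221, 2.221, 0.0]
wrist_force: [0.5, -0.3, 0.1]
width: 1.0
```

```bash
python3 - <<'E'
from m2 import *
c=snap('scene','s1.png');rings(c,[(.577,.404),(.556,.289),(.408,.377),(.409,.266)])
E
python3 go.py .5555 .2895 .003 90
```

```text
ring 393 [0.5774 0.406 ] [0.5776 0.406  0.0301] 0.0014 0.017
  ring 397 [0.5551 0.2885] [0.5542 0.2884 0.0311] 0.0054 0.017
  ring 327 [0.4072 0.3768] [0.407  0.3772 0.0306] 0.0017 0.017
  ring 552 [0.4097 0.2655] [0.4066 0.2662 0.0413] 0.0117 0.316
t 3.65 pos [0.5512 0.288  0.1574] yaw 90.08 tilt 0.44 q [0.44 0.22 1.79 0.   1.13 0.44] F [ 0.4  1.8 -3.3] w 1.003
tool shift units [0.05 0.18 5.15] turn total units [-0.07  0.    0.01]; shift in final axes [0.05 0.14 5.15]
```

View pics/s1.png

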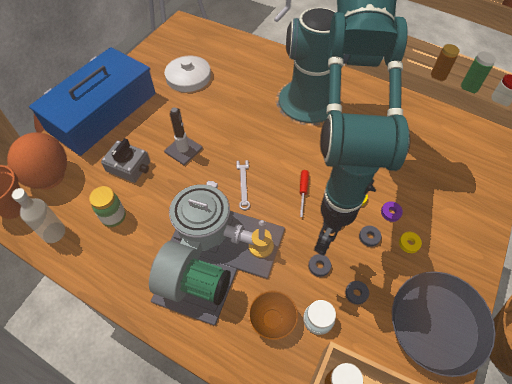

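The gripper hangs above the ring at (319,265) and the rings have not moved. I go down now.

Emit:
apply_moves --targets '[{"dx": 0,"dy": 0,"dz": 1,"wx": 0,"wy": 0,"wz": 0,"jaw": 1},{"dx": 0,"dy": 0,"dz": 1,"wx": 0,"wy": 0,"wz": 0,"jaw": 1},{"dx": 0,"dy": 0,"dz": 1,"wx": 0,"wy": 0,"wz": 0,"jaw": 1},{"dx": 0,"dy": 0,"dz": 1,"wx": 0,"wy": 0,"wz": 0,"jaw": 1},{"dx": 0,"dy": 0,"dz": 0,"wx": 0,"wy": 0,"wz": 0,"jaw": 1}]'

```text
time: 4.15
tool_pos: [0.5496, 0.2819, 0.0398]
tcp_rot: [-2.219, -2.219, 0.016]
wrist_force: [-1.1, -0.2, -0.8]
width: 0.998
```

```bash
python3 go.py .5555 .2895 .004 90
```

```text
t 4.15 pos [0.5496 0.2819 0.0398] yaw 90.01 tilt 0.63 q [0.43 0.34 1.88 0.   0.93 0.43] F [-1.1 -0.2 -0.8] w 0.998
tool shift units [0.26 0.21 1.19] turn total units [-0.09  0.04  0.  ]; shift in final axes [0.25 0.2  1.19]
```

Emit:
apply_moves --targets '[{"dx": 0.25,"dy": 0.2,"dz": 0.4,"wx": -0.09,"wy": 0.04,"wz": 0,"jaw": 1},{"dx": 0,"dy": 0,"dz": 0.4,"wx": 0,"wy": 0,"wz": 0,"jaw": 1},{"dx": 0,"dy": 0,"dz": 0.4,"wx": 0,"wy": 0,"wz": 0,"jaw": 1},{"dx": 0,"dy": 0,"dz": 0,"wx": 0,"wy": 0,"wz": 0,"jaw": 1}]'

```text
time: 4.55
tool_pos: [0.5592, 0.2912, 0.0077]
tcp_rot: [2.219, 2.22, 0.011]
wrist_force: [-0.8, -0.2, 0.2]
width: 1.002
```

```bash
python3 go.py .5555 .2895 .004 90
```

```text
t 4.55 pos [0.5592 0.2912 0.0077] yaw 90.02 tilt 0.43 q [ 0.44  0.4   1.88 -0.    0.86  0.44] F [-0.8 -0.2  0.2] w 1.002
tool shift units [-0.06 -0.13  0.12] turn total units [ 0.07 -0.03  0.  ]; shift in final axes [-0.06 -0.12  0.12]
```

Emit:
apply_moves --targets '[{"dx": 0,"dy": 0,"dz": 0.12,"wx": 0,"wy": 0,"wz": 0,"jaw": 1},{"dx": 0,"dy": 0,"dz": 0,"wx": 0,"wy": 0,"wz": 0,"jaw": 1}]'

```text
time: 4.75
tool_pos: [0.5605, 0.2917, 0.0058]
tcp_rot: [2.219, 2.219, 0.015]
wrist_force: [0.2, 0.4, 0.1]
width: 0.999
```

```bash
python3 go.py .5555 .2895 .004 90
```

```text
t 4.75 pos [0.5605 0.2917 0.0058] yaw 90.01 tilt 0.6 q [ 0.44  0.4   1.88 -0.    0.85  0.44] F [0.2 0.4 0.1] w 0.999
tool shift units [-0.07 -0.17  0.06] turn total units [ 0.09 -0.04  0.  ]; shift in final axes [-0.07 -0.17  0.06]
```

Emit:
apply_moves --targets '[{"dx": -0.07,"dy": -0.16,"dz": 0.05,"wx": 0.09,"wy": -0.04,"wz": 0,"jaw": 1},{"dx": 0,"dy": 0,"dz": 0,"wx": 0,"wy": 0,"wz": 0,"jaw": 0.5},{"dx": 0,"dy": 0,"dz": 0,"wx": 0,"wy": 0,"wz": 0,"jaw": 0.5},{"dx": 0,"dy": 0,"dz": 0,"wx": 0,"wy": 0,"wz": 0,"jaw": 0.5}]' --newtons 60

```text
time: 5.15
tool_pos: [0.5559, 0.2897, 0.0054]
tcp_rot: [2.221, 2.221, 0.001]
wrist_force: [-2.6, -1.5, 5.2]
width: 0.667
```

```bash
python3 go.py .585 .126 .24 90
```

```text
t 5.15 pos [0.5559 0.2897 0.0054] yaw 90.0 tilt 0.02 q [0.44 0.4  1.88 0.   0.86 0.44] F [-2.6 -1.5  5.2] w 0.667
tool shift units [-5.46  0.97 -7.82] turn total units [ 0. -0.  0.]; shift in final axes [-5.46  0.97 -7.82]
```

Emit:
apply_moves --targets '[{"dx": 0,"dy": 0,"dz": 0,"wx": 0,"wy": 0,"wz": 0,"jaw": 0.5},{"dx": 0,"dy": 0,"dz": -0.3,"wx": 0,"wy": 0,"wz": 0,"jaw": 0.5},{"dx": 0,"dy": 0,"dz": -0.7,"wx": 0,"wy": 0,"wz": 0,"jaw": 0.5},{"dx": 0,"dy": 0,"dz": 0,"wx": 0,"wy": 0,"wz": 0,"jaw": 0.5}]'

```text
time: 5.55
tool_pos: [0.5577, 0.2906, 0.0369]
tcp_rot: [2.22, 2.22, 0.008]
wrist_force: [0.8, 0.5, -2.6]
width: 0.67
```

```bash
python3 - <<'E'
from h import *
c=snap('scene','s2.png'); im=c['color'][200:300,260:400,::-1]; cv2.imwrite('pics/s2c.png',cv2.resize(im,None,fx=5,fy=5,interpolation=2))
E
python3 go.py .585 .126 .24 90
```

```text
t 5.6 pos [0.5571 0.2903 0.0357] yaw 90.01 tilt 0.22 q [ 0.44  0.36  1.87 -0.    0.91  0.44] F [-0.2 -0.7 -3.4] w 0.67
tool shift units [-5.47  0.95 -6.82] turn total units [ 0.03 -0.02  0.  ]; shift in final axes [-5.48  0.93 -6.81]
```

View pics/s2c.png

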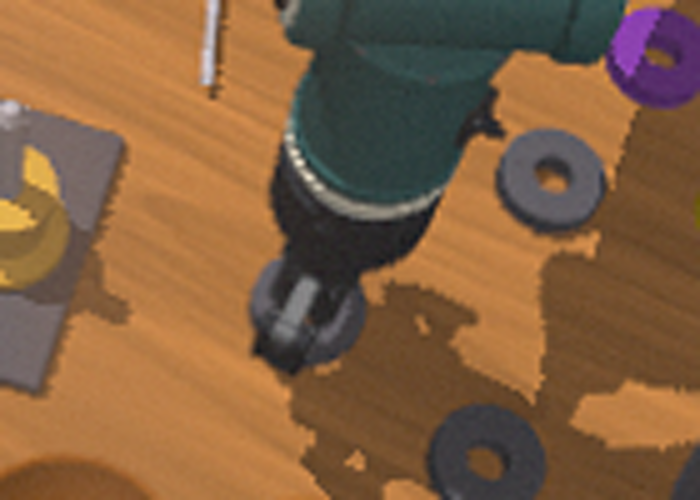

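Emit:
apply_moves --targets '[{"dx": 0,"dy": 0,"dz": -1,"wx": 0,"wy": 0,"wz": 0,"jaw": 0.5},{"dx": 0,"dy": 0,"dz": -1,"wx": 0,"wy": 0,"wz": 0,"jaw": 0.5},{"dx": 0,"dy": 0,"dz": -1,"wx": 0,"wy": 0,"wz": 0,"jaw": 0.5},{"dx": -0.5,"dy": 0.1,"dz": -1,"wx": 0,"wy": 0,"wz": 0,"jaw": 0.5},{"dx": -1,"dy": 0.2,"dz": -0.9,"wx": 0,"wy": 0,"wz": 0,"jaw": 0.5}]'

```text
time: 6.1
tool_pos: [0.564, 0.2457, 0.1813]
tcp_rot: [-2.218, -2.224, 0.0]
wrist_force: [1.5, -0.7, -2.3]
width: 0.669
```

Emit:
apply_moves --targets '[{"dx": -1,"dy": 0.2,"dz": 0,"wx": 0,"wy": 0,"wz": 0,"jaw": 0.5},{"dx": -1,"dy": 0.2,"dz": 0,"wx": 0,"wy": 0,"wz": 0,"jaw": 0.5},{"dx": -1,"dy": 0.2,"dz": 0,"wx": 0,"wy": 0,"wz": 0,"jaw": 0.5},{"dx": -0.6,"dy": 0,"dz": 0,"wx": 0,"wy": 0,"wz": 0,"jaw": 0.5},{"dx": -0.3,"dy": 0,"dz": 0,"wx": 0,"wy": 0,"wz": 0,"jaw": 0.5}]'

```text
time: 6.6
tool_pos: [0.5819, 0.1261, 0.18]
tcp_rot: [-2.222, -2.219, 0.002]
wrist_force: [0.7, 0.0, -3.3]
width: 0.668
```

Emit:
apply_moves --targets '[{"dx": 0,"dy": 0,"dz": 0,"wx": 0,"wy": 0,"wz": 0,"jaw": 0.5},{"dx": 0,"dy": 0,"dz": 0,"wx": 0,"wy": 0,"wz": 0,"jaw": 0.5},{"dx": 0,"dy": 0,"dz": 0,"wx": 0,"wy": 0,"wz": 0,"jaw": 0.5}]'

```text
time: 6.9
tool_pos: [0.5825, 0.1288, 0.181]
tcp_rot: [-2.22, -2.223, -0.0]
wrist_force: [-0.7, -0.3, -3.3]
width: 0.668
```

```bash
python3 go.py .585 .126 .14 90; python3 - <<'E'
from h import *
for n,(a,b,w,h) in(('scene',(200,170,120,110)),('top',(190,120,100,90))):
    c=snap(n,n+'3.png'); im=c['color'][b:b+h,a:a+w,::-1]; cv2.imwrite(f'pics/{n}3c.png',cv2.resize(im,None,fx=5,fy=5,interpolation=2))
E
```

```text
t 6.9 pos [0.5825 0.1288 0.181 ] yaw 90.07 tilt 0.03 q [0.18 0.15 1.83 0.   1.16 0.17] F [-0.7 -0.3 -3.3] w 0.668
tool shift units [-0.09  0.08  1.37] turn total units [-0.   -0.01  0.01]; shift in final axes [-0.09  0.08  1.37]
```

View pics/scene3c.png

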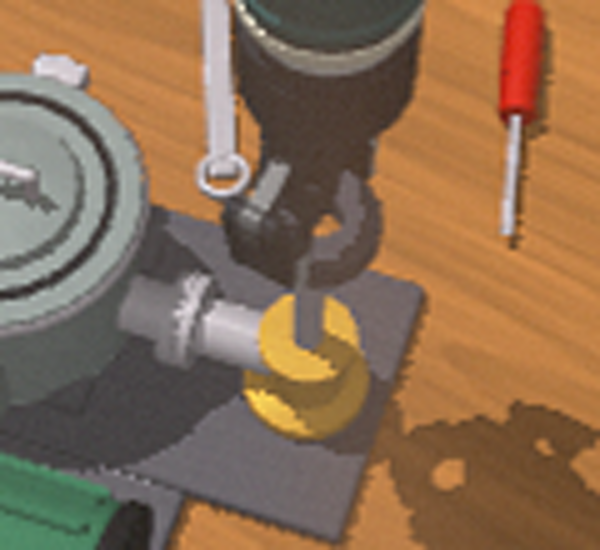

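View pics/top3c.png

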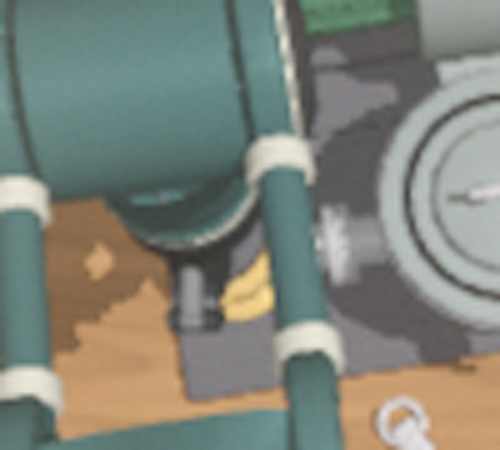

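```bash
python3 - <<'E'
from h import *
S=load('scene3')
def cr(P): return ((pix(S,P)-[200,170]+.5)*5).round(0)
th=np.linspace(0,2*np.pi,13)
for x,y in((.5825,.1288),):
  for z in(.176,.194): 
    print(z,cr([[x,y,z]])[0], cr(np.c_[x+.03*np.cos(th),y+.03*np.sin(th),0*th+z]).min(0),cr(np.c_[x+.03*np.cos(th),y+.03*np.sin(th),0*th+z]).max(0))
print(cr([[.585,.126,.1555],[.585,.126,.07]]))
E
```

```text
0.176 [320. 234.] [257. 180.] [383. 290.]
0.194 [321. 215.] [257. 160.] [385. 272.]
[[311. 256.]
 [308. 335.]]
```

Emit:
apply_moves --targets '[{"dx": -0.12,"dy": 0.08,"dz": 0,"wx": 0,"wy": 0,"wz": 0,"jaw": 0.5},{"dx": 0,"dy": 0,"dz": 0.4,"wx": 0,"wy": 0,"wz": 0,"jaw": 0.5},{"dx": 0,"dy": 0,"dz": 0.4,"wx": 0,"wy": 0,"wz": 0,"jaw": 0.5},{"dx": 0,"dy": 0,"dz": 0.4,"wx": 0,"wy": 0,"wz": 0,"jaw": 0.5},{"dx": 0,"dy": 0,"dz": 0.2,"wx": 0,"wy": 0,"wz": 0,"jaw": 0.5}]'

```text
time: 7.5
tool_pos: [0.5839, 0.1241, 0.1367]
tcp_rot: [-2.22, -2.22, 0.003]
wrist_force: [-1.0, 0.5, -2.5]
width: 0.667
```

```bash
python3 go.py .585 .125 .091 90
```

```text
t 7.5 pos [0.5839 0.1241 0.1367] yaw 90.0 tilt 0.16 q [0.17 0.2  1.87 0.   1.08 0.17] F [-1.   0.5 -2.5] w 0.667
tool shift units [0.03 0.04 1.52] turn total units [-0.03 -0.    0.  ]; shift in final axes [0.03 0.04 1.52]
```

Emit:
apply_moves --targets '[{"dx": 0,"dy": 0,"dz": 0.4,"wx": 0,"wy": 0,"wz": 0,"jaw": 0.5},{"dx": 0,"dy": 0,"dz": 0.4,"wx": 0,"wy": 0,"wz": 0,"jaw": 0.5},{"dx": 0,"dy": 0,"dz": 0.4,"wx": 0,"wy": 0,"wz": 0,"jaw": 0.5},{"dx": 0,"dy": 0,"dz": 0.3,"wx": 0,"wy": 0,"wz": 0,"jaw": 0.5},{"dx": 0,"dy": 0,"dz": 0,"wx": 0,"wy": 0,"wz": 0,"jaw": 0.5}]'

```text
time: 8.0
tool_pos: [0.5841, 0.124, 0.0922]
tcp_rot: [-2.22, -2.22, 0.003]
wrist_force: [-0.3, 1.2, -3.3]
width: 0.668
```

Emit:
apply_moves --targets '[{"dx": 0,"dy": 0,"dz": 0,"wx": 0,"wy": 0,"wz": 0,"jaw": 0.75},{"dx": 0,"dy": 0,"dz": 0,"wx": 0,"wy": 0,"wz": 0,"jaw": 1},{"dx": 0,"dy": 0,"dz": 0,"wx": 0,"wy": 0,"wz": 0,"jaw": 1},{"dx": 0,"dy": 0,"dz": -0.5,"wx": 0,"wy": 0,"wz": 0,"jaw": 1},{"dx": 0,"dy": 0,"dz": -1,"wx": 0,"wy": 0,"wz": 0,"jaw": 1}]'

```text
time: 8.5
tool_pos: [0.5831, 0.1236, 0.1382]
tcp_rot: [-2.219, -2.22, 0.006]
wrist_force: [0.1, -0.3, -0.5]
width: 0.999
```

Emit:
apply_moves --targets '[{"dx": 0,"dy": 0,"dz": -1,"wx": 0,"wy": 0,"wz": 0,"jaw": 1},{"dx": 0,"dy": 0,"dz": -1,"wx": 0,"wy": 0,"wz": 0,"jaw": 1},{"dx": 0,"dy": 0,"dz": 0,"wx": 0,"wy": 0,"wz": 0,"jaw": 1}]'

```text
time: 8.8
tool_pos: [0.5891, 0.1247, 0.207]
tcp_rot: [2.216, 2.217, 0.015]
wrist_force: [1.3, -0.1, 0.9]
width: 0.999
```

```bash
cat > look.py <<'E'
from m2 import *
import sys
t=sys.argv[1]
for n,(a,b,w,h) in(('scene',(200,170,220,150)),):
    c=snap(n,n+t+'.png'); im=c['color'][b:b+h,a:a+w,::-1]; cv2.imwrite(f'pics/{n}{t}c.png',cv2.resize(im,None,fx=3.5,fy=3.5,interpolation=2))
rings(c,[(.577,.406),(.556,.289),(.407,.378),(.407,.267)])
c=snap('top','top'+t+'.png');print('top');rings(c,[(.577,.406),(.556,.289),(.407,.378),(.407,.267)])
E
python3 look.py 4; python3 go.py .5765 .407 .15 90
```

```text
ring 395 [0.5773 0.4061] [0.5776 0.4062 0.0302] 0.0015 0.017
none (0.556, 0.289)
  ring 332 [0.4072 0.3766] [0.407  0.3773 0.0307] 0.002 0.017
  ring 313 [0.4068 0.2664] [0.4066 0.266  0.0306] 0.0021 0.017
top
  ring 254 [0.576 0.408] [0.576  0.408  0.0295] 0.0013 0.017
  ring 252 [0.563  0.2717] [0.5602 0.2758 0.0344] 0.01 0.594
  ring 245 [0.4051 0.3793] [0.405  0.3793 0.0288] 0.0012 0.018
  ring 501 [0.4033 0.2609] [0.4087 0.2603 0.039 ] 0.0105 0.651
t 8.9 pos [0.5862 0.1242 0.2018] yaw 90.01 tilt 0.25 q [ 0.17  0.14  1.81 -0.    1.19  0.17] F [-0.2 -0.4  0.3] w 1.001
tool shift units [ 9.43 -0.33  1.73] turn total units [ 0.04 -0.01  0.  ]; shift in final axes [ 9.43 -0.32  1.73]
```

View pics/scene4c.png

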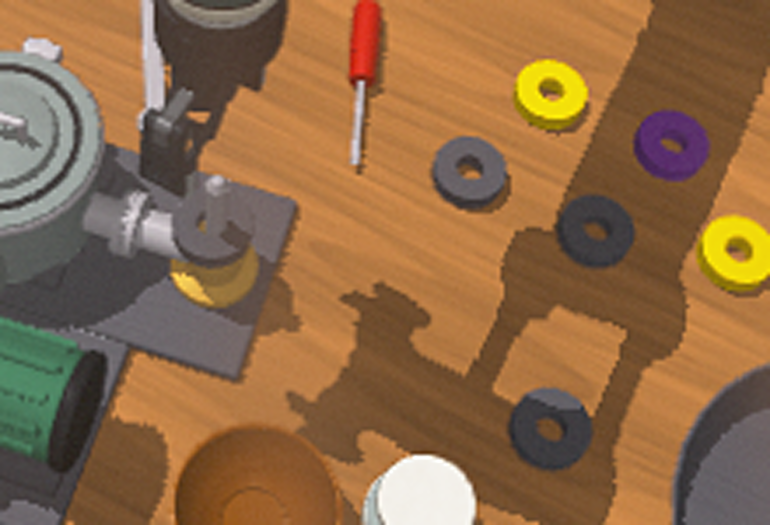

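The first ring sits on the valve at (212,225) in the crop, and the spindle shows through it. Next is the ring at (.5765, .407).

Emit:
apply_moves --targets '[{"dx": 1,"dy": 0,"dz": 0,"wx": 0,"wy": 0,"wz": 0,"jaw": 1},{"dx": 1,"dy": -0.1,"dz": 0,"wx": 0,"wy": 0,"wz": 0,"jaw": 1},{"dx": 1,"dy": -0.1,"dz": 0,"wx": 0,"wy": 0,"wz": 0,"jaw": 1},{"dx": 1,"dy": -0.1,"dz": 0,"wx": 0,"wy": 0,"wz": 0,"jaw": 1},{"dx": 1,"dy": 0,"dz": 0.3,"wx": 0,"wy": 0,"wz": 0,"jaw": 1}]'

```text
time: 9.4
tool_pos: [0.5755, 0.2751, 0.1901]
tcp_rot: [-2.221, -2.222, 0.0]
wrist_force: [1.0, -0.1, 0.3]
width: 0.999
```

Emit:
apply_moves --targets '[{"dx": 1,"dy": 0,"dz": 0.3,"wx": 0,"wy": 0,"wz": 0,"jaw": 1},{"dx": 1,"dy": 0,"dz": 0.3,"wx": 0,"wy": 0,"wz": 0,"jaw": 1},{"dx": 1,"dy": 0,"dz": 0.5,"wx": 0,"wy": 0,"wz": 0,"jaw": 1},{"dx": 1,"dy": 0,"dz": 0.6,"wx": 0,"wy": 0,"wz": 0,"jaw": 1},{"dx": 0.4,"dy": 0,"dz": 1,"wx": 0,"wy": 0,"wz": 0,"jaw": 1}]'

```text
time: 9.9
tool_pos: [0.5762, 0.4092, 0.1093]
tcp_rot: [-2.219, -2.223, -0.005]
wrist_force: [0.2, -0.1, 0.9]
width: 1.001
```

Emit:
apply_moves --targets '[{"dx": 0,"dy": 0,"dz": 1,"wx": 0,"wy": 0,"wz": 0,"jaw": 1},{"dx": 0,"dy": 0,"dz": 0.5,"wx": 0,"wy": 0,"wz": 0,"jaw": 1},{"dx": 0,"dy": 0,"dz": 0.3,"wx": 0,"wy": 0,"wz": 0,"jaw": 1},{"dx": 0,"dy": 0,"dz": 0,"wx": 0,"wy": 0,"wz": 0,"jaw": 1},{"dx": 0,"dy": 0,"dz": 0,"wx": 0,"wy": 0,"wz": 0,"jaw": 1}]'

```text
time: 10.4
tool_pos: [0.5768, 0.406, 0.0563]
tcp_rot: [2.222, 2.221, 0.002]
wrist_force: [1.0, 0.0, 1.3]
width: 0.995
```

```bash
python3 go.py .5765 .407 .004 90
```

```text
t 10.4 pos [0.5768 0.406  0.0563] yaw 89.98 tilt 0.09 q [ 0.58  0.46  1.68 -0.    1.    0.58] F [1.  0.  1.3] w 0.995
tool shift units [ 0.03 -0.01  1.74] turn total units [ 0.01 -0.01 -0.  ]; shift in final axes [ 0.03 -0.01  1.74]
```

Emit:
apply_moves --targets '[{"dx": 0.03,"dy": 0,"dz": 0.7,"wx": 0,"wy": 0,"wz": 0,"jaw": 1},{"dx": 0,"dy": 0,"dz": 0.6,"wx": 0,"wy": 0,"wz": 0,"jaw": 1},{"dx": 0,"dy": 0,"dz": 0.4,"wx": 0,"wy": 0,"wz": 0,"jaw": 1},{"dx": 0,"dy": 0,"dz": 0,"wx": 0,"wy": 0,"wz": 0,"jaw": 1},{"dx": 0,"dy": 0,"dz": 0,"wx": 0,"wy": 0,"wz": 0,"jaw": 1}]'

```text
time: 10.9
tool_pos: [0.5759, 0.4067, 0.0039]
tcp_rot: [-2.221, -2.221, 0.001]
wrist_force: [0.1, -0.0, 0.3]
width: 1.001
```

Emit:
apply_moves --targets '[{"dx": 0,"dy": 0,"dz": 0,"wx": 0,"wy": 0,"wz": 0,"jaw": 0.5},{"dx": 0,"dy": 0,"dz": 0,"wx": 0,"wy": 0,"wz": 0,"jaw": 0.5},{"dx": 0,"dy": 0,"dz": 0,"wx": 0,"wy": 0,"wz": 0,"jaw": 0.5},{"dx": 0,"dy": 0,"dz": 0,"wx": 0,"wy": 0,"wz": 0,"jaw": 0.5}]'

```text
time: 11.3
tool_pos: [0.5773, 0.4077, 0.006]
tcp_rot: [2.221, 2.221, 0.005]
wrist_force: [1.4, 0.2, 6.0]
width: 0.661
```

```bash
python3 go.py .5845 .124 .182 90
```

```text
t 11.3 pos [0.5773 0.4077 0.006 ] yaw 90.01 tilt 0.18 q [ 0.58  0.52  1.7  -0.    0.92  0.58] F [1.4 0.2 6. ] w 0.661
tool shift units [-9.45  0.25 -5.88] turn total units [ 0.03 -0.02  0.  ]; shift in final axes [-9.46  0.24 -5.87]
```

Emit:
apply_moves --targets '[{"dx": 0,"dy": 0,"dz": -0.5,"wx": 0,"wy": 0,"wz": 0,"jaw": 0.5},{"dx": 0,"dy": 0,"dz": -0.9,"wx": 0,"wy": 0,"wz": 0,"jaw": 0.5},{"dx": 0,"dy": 0,"dz": -1,"wx": 0,"wy": 0,"wz": 0,"jaw": 0.5},{"dx": -0.5,"dy": 0,"dz": -1,"wx": 0,"wy": 0,"wz": 0,"jaw": 0.5},{"dx": -1,"dy": 0,"dz": -1,"wx": 0,"wy": 0,"wz": 0,"jaw": 0.5}]'

```text
time: 11.8
tool_pos: [0.5749, 0.3629, 0.1368]
tcp_rot: [-2.218, -2.223, 0.001]
wrist_force: [0.1, 0.3, -3.8]
width: 0.663
```

Emit:
apply_moves --targets '[{"dx": -1,"dy": 0.1,"dz": -1,"wx": 0,"wy": 0,"wz": 0,"jaw": 0.5},{"dx": -1,"dy": 0.1,"dz": -0.5,"wx": 0,"wy": 0,"wz": 0,"jaw": 0.5},{"dx": -1,"dy": 0.05,"dz": 0,"wx": 0,"wy": 0,"wz": 0,"jaw": 0.5},{"dx": -1,"dy": 0,"dz": 0,"wx": 0,"wy": 0,"wz": 0,"jaw": 0.5},{"dx": -1,"dy": 0,"dz": 0,"wx": 0,"wy": 0,"wz": 0,"jaw": 0.5}]'

```text
time: 12.3
tool_pos: [0.5824, 0.2105, 0.1809]
tcp_rot: [-2.221, -2.221, 0.002]
wrist_force: [0.1, -0.5, -4.1]
width: 0.659
```

Emit:
apply_moves --targets '[{"dx": -1,"dy": 0,"dz": 0,"wx": 0,"wy": 0,"wz": 0,"jaw": 0.5},{"dx": -1,"dy": 0,"dz": 0,"wx": 0,"wy": 0,"wz": 0,"jaw": 0.5},{"dx": -0.7,"dy": 0,"dz": 0,"wx": 0,"wy": 0,"wz": 0,"jaw": 0.5},{"dx": -0.2,"dy": 0,"dz": 0,"wx": 0,"wy": 0,"wz": 0,"jaw": 0.5},{"dx": 0,"dy": 0,"dz": 0,"wx": 0,"wy": 0,"wz": 0,"jaw": 0.5}]'

```text
time: 12.8
tool_pos: [0.5829, 0.1242, 0.1808]
tcp_rot: [-2.222, -2.219, 0.001]
wrist_force: [0.3, 1.0, -3.1]
width: 0.659
```

Emit:
apply_moves --targets '[{"dx": 0,"dy": 0,"dz": 0,"wx": 0,"wy": 0,"wz": 0,"jaw": 0.5},{"dx": 0,"dy": 0,"dz": 0,"wx": 0,"wy": 0,"wz": 0,"jaw": 0.5}]'

```text
time: 13.0
tool_pos: [0.5834, 0.126, 0.181]
tcp_rot: [-2.22, -2.222, -0.0]
wrist_force: [0.2, -0.4, -4.7]
width: 0.661
```

```bash
cat > ringchk.py <<'E'
from m2 import *
import sys
c=snap('scene',sys.argv[1]+'.png'); s=bot.read_state(); x,y,z=s['tool_pos']
im=c['color'][170:280,200:320,::-1].copy(); im=cv2.resize(im,None,fx=5,fy=5,interpolation=2)
th=np.linspace(0,2*np.pi,40)
q=((pix(c,np.c_[x+.03*np.cos(th),y+.03*np.sin(th),0*th+z-.005])-[200,170]+.5)*5).astype(int)
for p in q: cv2.circle(im,tuple(int(v) for v in p),2,(0,0,255),-1)
p=((pix(c,[[.5845,.124,.1555]])-[200,170]+.5)*5).astype(int)[0]; cv2.circle(im,(int(p[0]),int(p[1])),3,(255,0,0),-1)
cv2.imwrite('pics/'+sys.argv[1]+'c.png',im)
E
python3 go.py .5845 .124 .138 90; python3 ringchk.py r2
```

```text
t 13.0 pos [0.5834 0.126  0.181 ] yaw 90.07 tilt 0.03 q [0.17 0.15 1.83 0.   1.16 0.17] F [ 0.2 -0.4 -4.7] w 0.661
tool shift units [-0.07  0.04  1.43] turn total units [-0.   -0.    0.01]; shift in final axes [-0.07  0.04  1.43]
```

View pics/r2c.png

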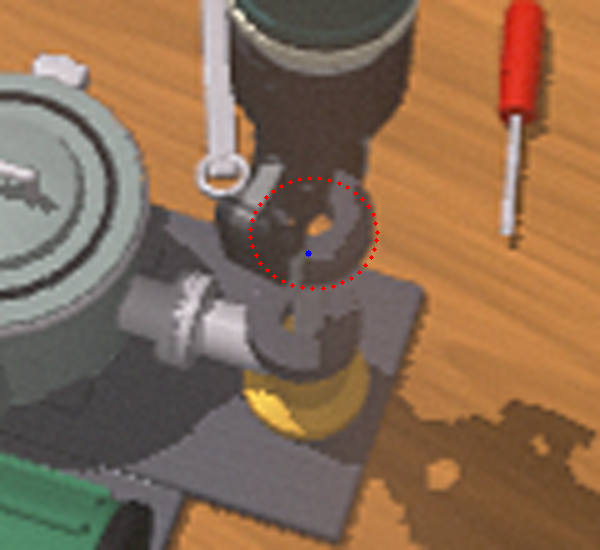

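Emit:
apply_moves --targets '[{"dx": -0.07,"dy": 0.04,"dz": 0,"wx": 0,"wy": 0,"wz": 0,"jaw": 0.5},{"dx": 0,"dy": 0,"dz": 0.4,"wx": 0,"wy": 0,"wz": 0,"jaw": 0.5},{"dx": 0,"dy": 0,"dz": 0.4,"wx": 0,"wy": 0,"wz": 0,"jaw": 0.5},{"dx": 0,"dy": 0,"dz": 0.4,"wx": 0,"wy": 0,"wz": 0,"jaw": 0.5},{"dx": 0,"dy": 0,"dz": 0.2,"wx": 0,"wy": 0,"wz": 0,"jaw": 0.5}]'

```text
time: 13.55
tool_pos: [0.5849, 0.1247, 0.138]
tcp_rot: [-2.22, -2.22, -0.004]
wrist_force: [0.5, 5.7, 0.7]
width: 0.657
```

```bash
python3 go.py .5845 .124 .096 90
```

```text
t 13.55 pos [0.5849 0.1247 0.138 ] yaw 89.98 tilt 0.19 q [0.17 0.19 1.87 0.   1.08 0.17] F [0.5 5.7 0.7] w 0.657
tool shift units [-0.03 -0.02  1.4 ] turn total units [ 0.01 -0.03 -0.  ]; shift in final axes [-0.02 -0.01  1.4 ]
```

Emit:
apply_moves --targets '[{"dx": 0.1,"dy": 0,"dz": 0,"wx": 0,"wy": 0,"wz": 0,"jaw": 0.5},{"dx": 0,"dy": 0,"dz": 0,"wx": 0,"wy": 0,"wz": 0,"jaw": 0.5}]'

```text
time: 13.75
tool_pos: [0.5838, 0.1258, 0.1376]
tcp_rot: [-2.22, -2.221, 0.004]
wrist_force: [0.7, 0.0, -4.5]
width: 0.658
```

```bash
python3 go.py .5845 .124 .096 90;python3 ringchk.py r3
```

```text
t 13.75 pos [0.5838 0.1258 0.1376] yaw 90.04 tilt 0.15 q [ 0.17  0.19  1.87 -0.    1.08  0.17] F [ 0.7  0.  -4.5] w 0.658
tool shift units [-0.06  0.03  1.39] turn total units [-0.02  0.01  0.01]; shift in final axes [-0.06  0.02  1.39]
```

View pics/r3c.png

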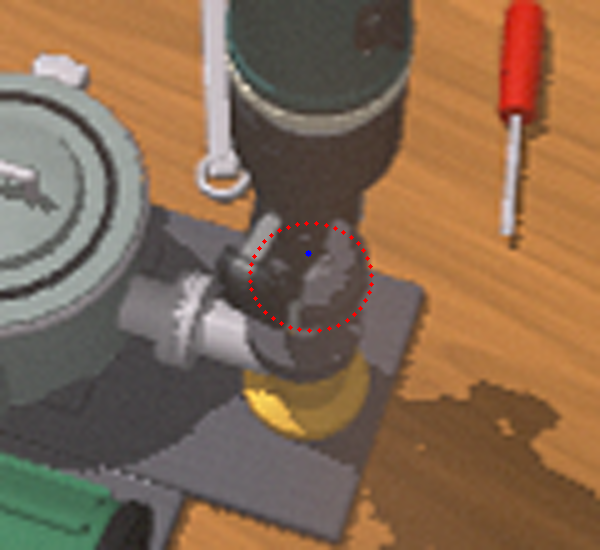

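Emit:
apply_moves --targets '[{"dx": 0,"dy": 0,"dz": 0.4,"wx": 0,"wy": 0,"wz": 0,"jaw": 0.5},{"dx": 0,"dy": 0,"dz": 0.4,"wx": 0,"wy": 0,"wz": 0,"jaw": 0.5},{"dx": 0,"dy": 0,"dz": 0.4,"wx": 0,"wy": 0,"wz": 0,"jaw": 0.5},{"dx": 0,"dy": 0,"dz": 0.15,"wx": 0,"wy": 0,"wz": 0,"jaw": 0.5},{"dx": 0,"dy": 0,"dz": 0,"wx": 0,"wy": 0,"wz": 0,"jaw": 0.5}]'

```text
time: 14.3
tool_pos: [0.5835, 0.1255, 0.0968]
tcp_rot: [-2.22, -2.22, 0.004]
wrist_force: [-0.0, 0.2, -3.9]
width: 0.66
```

Emit:
apply_moves --targets '[{"dx": 0,"dy": 0,"dz": 0,"wx": 0,"wy": 0,"wz": 0,"jaw": 0.75},{"dx": 0,"dy": 0,"dz": 0,"wx": 0,"wy": 0,"wz": 0,"jaw": 1},{"dx": 0,"dy": 0,"dz": 0,"wx": 0,"wy": 0,"wz": 0,"jaw": 1},{"dx": 0,"dy": 0,"dz": -0.5,"wx": 0,"wy": 0,"wz": 0,"jaw": 1},{"dx": 0,"dy": 0,"dz": -1,"wx": 0,"wy": 0,"wz": 0,"jaw": 1}]'

```text
time: 14.8
tool_pos: [0.5829, 0.1255, 0.1427]
tcp_rot: [-2.219, -2.22, 0.006]
wrist_force: [-0.1, -0.3, -1.2]
width: 1.002
```

Emit:
apply_moves --targets '[{"dx": 0,"dy": 0,"dz": -1,"wx": 0,"wy": 0,"wz": 0,"jaw": 1},{"dx": 0.5,"dy": -0.5,"dz": -1,"wx": 0,"wy": 0,"wz": 0,"jaw": 1},{"dx": 0.5,"dy": -0.5,"dz": 0,"wx": 0,"wy": 0,"wz": 0,"jaw": 1}]'

```text
time: 15.1
tool_pos: [0.5586, 0.1567, 0.2115]
tcp_rot: [2.218, 2.216, 0.016]
wrist_force: [-0.2, 0.2, -0.2]
width: 0.998
```

```bash
python3 look.py 5; python3 go.py .406 .2675 .15 90
```

```text
none (0.577, 0.406)
none (0.556, 0.289)
  ring 326 [0.4067 0.3768] [0.4069 0.3771 0.0308] 0.0018 0.017
  ring 314 [0.4066 0.2666] [0.4067 0.2661 0.0308] 0.0022 0.017
top
none (0.577, 0.406)
  ring 235 [0.5626 0.2834] [0.5538 0.2868 0.0427] 0.0127 0.58
  ring 254 [0.4055 0.379 ] [0.4054 0.379  0.0291] 0.0011 0.017
  ring 511 [0.4033 0.2685] [0.3992 0.271  0.0383] 0.0109 0.653
t 15.2 pos [0.5548 0.1575 0.2072] yaw 90.1 tilt 0.27 q [0.23 0.09 1.85 0.   1.19 0.23] F [-0.2 -0.3  0.3] w 0.999
tool shift units [ 3.67 -4.96  1.89] turn total units [ 0.04 -0.02  0.02]; shift in final axes [ 3.67 -4.96  1.91]
```

View pics/scene5c.png

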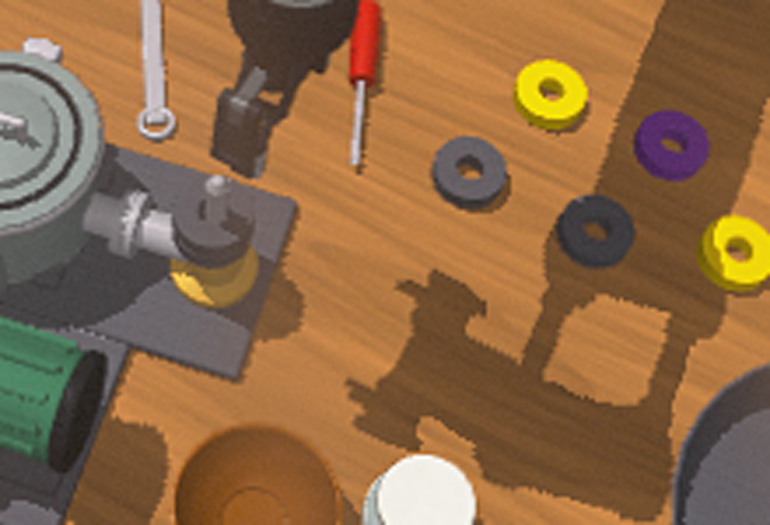

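```bash
python3 - <<'E'
from h import *
for f in('scene4','scene5'):
    c=load(f);P=cloud(c);m=(np.hypot(P[...,0]-.585,P[...,1]-.125)<.027)&(P[...,2]>.06)
    z=P[m][:,2];print(f,np.histogram(z,bins=np.arange(.06,.17,.006)))
    k=m&(P[...,2]>(.080 if f=='scene4' else .09))&(P[...,2]<.115);print(P[k].mean(0))
E
```

```text
scene4 (array([  6,   7,   2,   4, 203,  33,   7,   4,   8,   7,   5,   7,   8,
         8,  11,  22,   4,   0]), array([0.06 , 0.066, 0.072, 0.078, 0.084, 0.09 , 0.096, 0.102, 0.108,
       0.114, 0.12 , 0.126, 0.132, 0.138, 0.144, 0.15 , 0.156, 0.162,
       0.168]))
[0.58821216 0.12694942 0.08956719]
scene5 (array([  2,   0,   0,   1,   2,   3,   4, 208,  35,   6,   6,   8,   7,
         9,  15,  17,   4,   0]), array([0.06 , 0.066, 0.072, 0.078, 0.084, 0.09 , 0.096, 0.102, 0.108,
       0.114, 0.12 , 0.126, 0.132, 0.138, 0.144, 0.15 , 0.156, 0.162,
       0.168]))
[0.58853181 0.12615612 0.1060984 ]
```

```bash
python3 - <<'E'
from h import *
for f in('scene4','scene5'):
    im=cv2.imread(f'pics/{f}.png')[195:265,225:300]; cv2.imwrite(f'pics/{f}v.png',cv2.resize(im,None,fx=8,fy=8,interpolation=2))
E
```

```text
(no output)
```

View pics/scene5v.png

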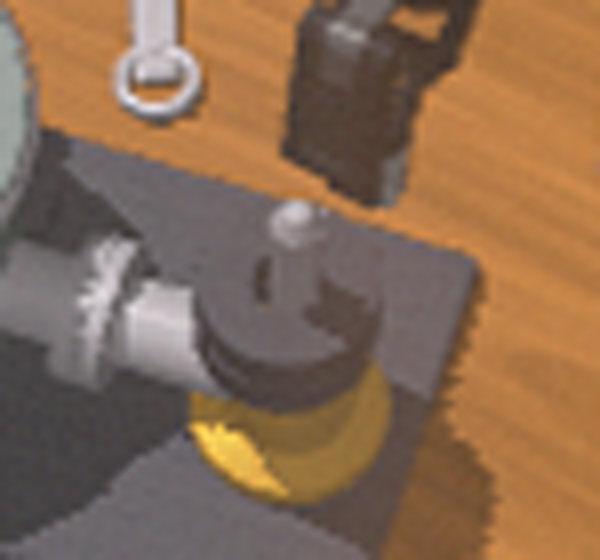

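The stack top is at 0.106, so two rings are on. Next is the ring at (.4065, .2675).

Emit:
apply_moves --targets '[{"dx": 0.7,"dy": -1,"dz": 0,"wx": 0,"wy": 0,"wz": 0,"jaw": 1},{"dx": 0.7,"dy": -1,"dz": 0,"wx": 0,"wy": 0,"wz": 0,"jaw": 1},{"dx": 0.7,"dy": -1,"dz": 0.4,"wx": 0,"wy": 0,"wz": 0,"jaw": 1},{"dx": 0.8,"dy": -1,"dz": 1,"wx": 0,"wy": 0,"wz": 0,"jaw": 1},{"dx": 0.77,"dy": -0.95,"dz": 1,"wx": 0,"wy": 0,"wz": 0,"jaw": 1}]'

```text
time: 15.7
tool_pos: [0.4063, 0.2668, 0.1324]
tcp_rot: [2.221, 2.22, 0.005]
wrist_force: [0.6, 0.8, -0.3]
width: 0.998
```

Emit:
apply_moves --targets '[{"dx": 0,"dy": 0,"dz": 1,"wx": 0,"wy": 0,"wz": 0,"jaw": 1},{"dx": 0,"dy": 0,"dz": 1,"wx": 0,"wy": 0,"wz": 0,"jaw": 1},{"dx": 0,"dy": 0,"dz": 0.5,"wx": 0,"wy": 0,"wz": 0,"jaw": 1},{"dx": 0,"dy": 0,"dz": 0,"wx": 0,"wy": 0,"wz": 0,"jaw": 1},{"dx": 0,"dy": 0,"dz": 0,"wx": 0,"wy": 0,"wz": 0,"jaw": 1}]'

```text
time: 16.2
tool_pos: [0.4067, 0.2658, 0.0571]
tcp_rot: [2.221, 2.221, 0.0]
wrist_force: [0.7, -0.6, -0.2]
width: 1.0
```

```bash
python3 go.py .4065 .2675 .004 90
```

```text
t 16.2 pos [0.4067 0.2658 0.0571] yaw 90.0 tilt 0.01 q [ 0.53  0.09  2.16 -0.    0.89  0.53] F [ 0.7 -0.6 -0.2] w 1.0
tool shift units [ 0.06 -0.01  1.77] turn total units [0. 0. 0.]; shift in final axes [ 0.06 -0.01  1.77]
```

Emit:
apply_moves --targets '[{"dx": 0.05,"dy": 0,"dz": 0.7,"wx": 0,"wy": 0,"wz": 0,"jaw": 1},{"dx": 0,"dy": 0,"dz": 0.6,"wx": 0,"wy": 0,"wz": 0,"jaw": 1},{"dx": 0,"dy": 0,"dz": 0.42,"wx": 0,"wy": 0,"wz": 0,"jaw": 1},{"dx": 0,"dy": 0,"dz": 0,"wx": 0,"wy": 0,"wz": 0,"jaw": 1},{"dx": 0,"dy": 0,"dz": 0,"wx": 0,"wy": 0,"wz": 0,"jaw": 1}]'

```text
time: 16.7
tool_pos: [0.4069, 0.2676, 0.0058]
tcp_rot: [2.221, 2.221, 0.001]
wrist_force: [0.2, -0.1, 0.3]
width: 0.998
```

Emit:
apply_moves --targets '[{"dx": 0,"dy": 0,"dz": 0,"wx": 0,"wy": 0,"wz": 0,"jaw": 0.5},{"dx": 0,"dy": 0,"dz": 0,"wx": 0,"wy": 0,"wz": 0,"jaw": 0.5},{"dx": 0,"dy": 0,"dz": 0,"wx": 0,"wy": 0,"wz": 0,"jaw": 0.5},{"dx": 0,"dy": 0,"dz": 0,"wx": 0,"wy": 0,"wz": 0,"jaw": 0.5}]'

```text
time: 17.1
tool_pos: [0.4068, 0.2679, 0.0071]
tcp_rot: [2.221, 2.222, 0.002]
wrist_force: [-3.2, -1.0, 11.8]
width: 0.665
```

```bash
python3 go.py .585 .126 .182 90
```

```text
t 17.1 pos [0.4068 0.2679 0.0071] yaw 90.02 tilt 0.06 q [0.53 0.17 2.19 0.   0.78 0.53] F [-3.2 -1.  11.8] w 0.665
tool shift units [-4.73  5.94 -5.83] turn total units [ 0.01 -0.01  0.  ]; shift in final axes [-4.73  5.94 -5.83]
```

Emit:
apply_moves --targets '[{"dx": 0,"dy": 0,"dz": -0.5,"wx": 0,"wy": 0,"wz": 0,"jaw": 0.5},{"dx": 0,"dy": 0,"dz": -0.9,"wx": 0,"wy": 0,"wz": 0,"jaw": 0.5},{"dx": 0,"dy": 0,"dz": -1,"wx": 0,"wy": 0,"wz": 0,"jaw": 0.5},{"dx": 0,"dy": 0.3,"dz": -1,"wx": 0,"wy": 0,"wz": 0,"jaw": 0.5},{"dx": -0.5,"dy": 0.8,"dz": -1,"wx": 0,"wy": 0,"wz": 0,"jaw": 0.5}]'

```text
time: 17.6
tool_pos: [0.4373, 0.2529, 0.1376]
tcp_rot: [-2.217, -2.223, 0.002]
wrist_force: [1.3, 0.1, -4.1]
width: 0.667
```

Emit:
apply_moves --targets '[{"dx": -0.8,"dy": 1,"dz": -1,"wx": 0,"wy": 0,"wz": 0,"jaw": 0.5},{"dx": -0.8,"dy": 1,"dz": -0.5,"wx": 0,"wy": 0,"wz": 0,"jaw": 0.5},{"dx": -0.8,"dy": 1,"dz": 0,"wx": 0,"wy": 0,"wz": 0,"jaw": 0.5},{"dx": -0.8,"dy": 0.9,"dz": 0,"wx": 0,"wy": 0,"wz": 0,"jaw": 0.5},{"dx": -0.7,"dy": 0.6,"dz": 0,"wx": 0,"wy": 0,"wz": 0,"jaw": 0.5}]'

```text
time: 18.1
tool_pos: [0.5756, 0.1339, 0.182]
tcp_rot: [2.222, 2.221, 0.0]
wrist_force: [0.0, -0.2, -4.6]
width: 0.66
```

Emit:
apply_moves --targets '[{"dx": -0.3,"dy": 0.3,"dz": 0,"wx": 0,"wy": 0,"wz": 0,"jaw": 0.5},{"dx": 0,"dy": 0,"dz": 0,"wx": 0,"wy": 0,"wz": 0,"jaw": 0.5},{"dx": 0,"dy": 0,"dz": 0,"wx": 0,"wy": 0,"wz": 0,"jaw": 0.5},{"dx": 0,"dy": 0,"dz": 0,"wx": 0,"wy": 0,"wz": 0,"jaw": 0.5}]'

```text
time: 18.5
tool_pos: [0.582, 0.1274, 0.1817]
tcp_rot: [-2.219, -2.222, 0.001]
wrist_force: [0.9, 0.1, -2.8]
width: 0.665
```

```bash
python3 go.py .585 .126 .138 90; python3 ringchk.py r4
```

```text
t 18.5 pos [0.582  0.1274 0.1817] yaw 90.07 tilt 0.07 q [0.17 0.15 1.83 0.   1.16 0.17] F [ 0.9  0.1 -2.8] w 0.665
tool shift units [-0.05  0.1   1.46] turn total units [-0.01 -0.    0.01]; shift in final axes [-0.05  0.1   1.46]
```

View pics/r4c.png

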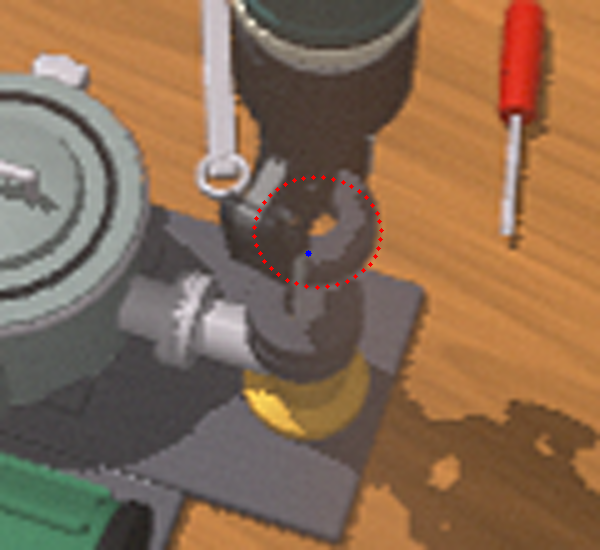

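Held ring matches the projection (circle centred at (317,232)). Thread it.

Emit:
apply_moves --targets '[{"dx": -0.05,"dy": 0.1,"dz": 0,"wx": 0,"wy": 0,"wz": 0,"jaw": 0.5},{"dx": 0,"dy": 0,"dz": 0.4,"wx": 0,"wy": 0,"wz": 0,"jaw": 0.5},{"dx": 0,"dy": 0,"dz": 0.4,"wx": 0,"wy": 0,"wz": 0,"jaw": 0.5},{"dx": 0,"dy": 0,"dz": 0.4,"wx": 0,"wy": 0,"wz": 0,"jaw": 0.5},{"dx": 0,"dy": 0,"dz": 0.2,"wx": 0,"wy": 0,"wz": 0,"jaw": 0.5}]'

```text
time: 19.05
tool_pos: [0.5846, 0.1249, 0.1373]
tcp_rot: [-2.22, -2.22, 0.005]
wrist_force: [-0.3, -0.9, -3.5]
width: 0.665
```

```bash
python3 go.py .585 .126 .115 90
```

```text
t 19.05 pos [0.5846 0.1249 0.1373] yaw 90.01 tilt 0.22 q [0.17 0.2  1.87 0.   1.08 0.17] F [-0.3 -0.9 -3.5] w 0.665
tool shift units [0.04 0.01 0.74] turn total units [-0.04  0.    0.  ]; shift in final axes [0.04 0.01 0.74]
```

Emit:
apply_moves --targets '[{"dx": 0,"dy": 0,"dz": 0.4,"wx": 0,"wy": 0,"wz": 0,"jaw": 0.5},{"dx": 0,"dy": 0,"dz": 0.34,"wx": 0,"wy": 0,"wz": 0,"jaw": 0.5},{"dx": 0,"dy": 0,"dz": 0,"wx": 0,"wy": 0,"wz": 0,"jaw": 0.5},{"dx": 0,"dy": 0,"dz": 0,"wx": 0,"wy": 0,"wz": 0,"jaw": 0.75},{"dx": 0,"dy": 0,"dz": 0,"wx": 0,"wy": 0,"wz": 0,"jaw": 1}]'

```text
time: 19.55
tool_pos: [0.5875, 0.125, 0.1192]
tcp_rot: [2.22, 2.22, 0.003]
wrist_force: [-0.9, -0.2, -0.5]
width: 0.9
```

Emit:
apply_moves --targets '[{"dx": 0,"dy": 0,"dz": 0,"wx": 0,"wy": 0,"wz": 0,"jaw": 1},{"dx": 0,"dy": 0,"dz": -0.5,"wx": 0,"wy": 0,"wz": 0,"jaw": 1},{"dx": 0,"dy": 0,"dz": -1,"wx": 0,"wy": 0,"wz": 0,"jaw": 1},{"dx": 0,"dy": 0,"dz": -1,"wx": 0,"wy": 0,"wz": 0,"jaw": 1},{"dx": 0.5,"dy": -0.3,"dz": -0.5,"wx": 0,"wy": 0,"wz": 0,"jaw": 1}]'

```text
time: 20.05
tool_pos: [0.58, 0.1395, 0.2131]
tcp_rot: [2.22, 2.216, 0.009]
wrist_force: [0.5, 0.2, -0.2]
width: 0.999
```

Emit:
apply_moves --targets '[{"dx": 1,"dy": -0.7,"dz": 0,"wx": 0,"wy": 0,"wz": 0,"jaw": 1},{"dx": 1,"dy": -0.7,"dz": 0,"wx": 0,"wy": 0,"wz": 0,"jaw": 1},{"dx": 0,"dy": 0,"dz": 0,"wx": 0,"wy": 0,"wz": 0,"jaw": 1}]'

```text
time: 20.35
tool_pos: [0.5325, 0.2035, 0.2088]
tcp_rot: [-2.216, -2.224, -0.002]
wrist_force: [-0.1, 0.5, -0.3]
width: 1.002
```

```bash
cat >> look.py <<'E'
c=load('scene'+t);P=cloud(c);m=(np.hypot(P[...,0]-.585,P[...,1]-.125)<.027)&(P[...,2]>.06)
h,b=np.histogram(P[m][:,2],bins=np.arange(.06,.17,.006));i=h.argmax();k=m&(abs(P[...,2]-b[i]-.003)<.005);print('stack',b[i:i+2],h[i],np.median(P[k][:,2]))
E
python3 look.py 6; python3 go.py .4063 .378 .004 90
```

```text
none (0.577, 0.406)
none (0.556, 0.289)
  ring 328 [0.407  0.3767] [0.4068 0.3771 0.0306] 0.0017 0.017
none (0.407, 0.267)
top
  ring 574 [0.579  0.4083] [0.578  0.4048 0.0429] 0.0135 0.591
  ring 472 [0.5616 0.2791] [0.5645 0.2833 0.0366] 0.0105 0.517
  ring 429 [0.4033 0.3776] [0.4045 0.3768 0.0389] 0.0103 0.609
  ring 200 [0.3857 0.2606] [0.3832 0.2602 0.0273] 0.0103 0.657
stack [0.12  0.126] 223 0.12418650034938361
t 20.45 pos [0.5345 0.2011 0.2085] yaw 90.15 tilt 0.05 q [ 0.32  0.08  1.86 -0.    1.2   0.31] F [-0.2 -0.4 -0.3] w 0.996
tool shift units [ 5.91 -4.26  6.81] turn total units [ 0.01 -0.    0.02]; shift in final axes [ 5.9  -4.27  6.82]
```

View pics/scene6c.png

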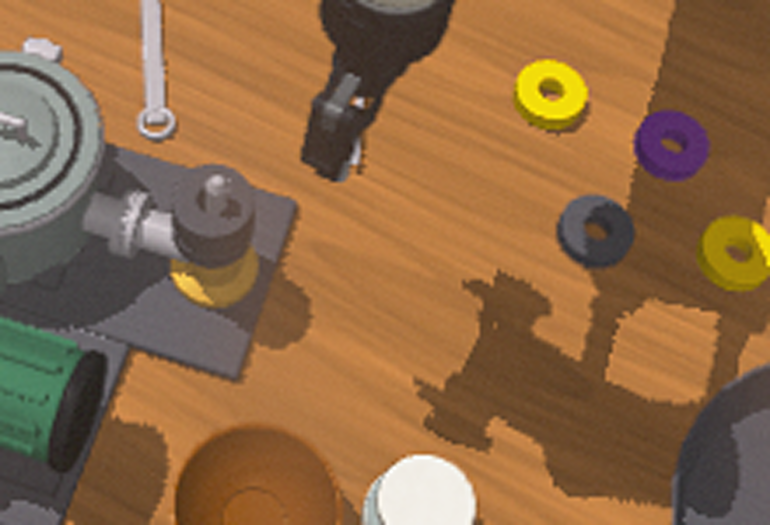

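Three are on (stack top at 0.124). Last ring.

Emit:
apply_moves --targets '[{"dx": 1,"dy": -0.7,"dz": 0,"wx": 0,"wy": 0,"wz": 0,"jaw": 1},{"dx": 1,"dy": -0.7,"dz": 0,"wx": 0,"wy": 0,"wz": 0,"jaw": 1},{"dx": 1,"dy": -0.7,"dz": 0.3,"wx": 0,"wy": 0,"wz": 0,"jaw": 1},{"dx": 1,"dy": -0.7,"dz": 0.7,"wx": 0,"wy": 0,"wz": 0,"jaw": 1},{"dx": 1,"dy": -0.7,"dz": 1,"wx": 0,"wy": 0,"wz": 0,"jaw": 1}]'

```text
time: 20.95
tool_pos: [0.4316, 0.3516, 0.1497]
tcp_rot: [2.222, 2.219, 0.009]
wrist_force: [0.9, 0.0, -0.4]
width: 0.997
```

Emit:
apply_moves --targets '[{"dx": 0.9,"dy": -0.77,"dz": 1,"wx": 0,"wy": 0,"wz": 0,"jaw": 1},{"dx": 0,"dy": 0,"dz": 1,"wx": 0,"wy": 0,"wz": 0,"jaw": 1},{"dx": 0,"dy": 0,"dz": 1,"wx": 0,"wy": 0,"wz": 0,"jaw": 1},{"dx": 0,"dy": 0,"dz": 0,"wx": 0,"wy": 0,"wz": 0,"jaw": 1},{"dx": 0,"dy": 0,"dz": 0,"wx": 0,"wy": 0,"wz": 0,"jaw": 1}]'

```text
time: 21.45
tool_pos: [0.4073, 0.3763, 0.0577]
tcp_rot: [2.222, 2.221, -0.002]
wrist_force: [0.4, 0.0, 0.4]
width: 1.0
```

```bash
python3 go.py .4065 .3778 .005 90;  python3 - <<'E'
from m2 import *
c=snap('scene','s7.png');rings(c,[(.407,.378)])
E
```

```text
t 21.45 pos [0.4073 0.3763 0.0577] yaw 89.96 tilt 0.08 q [ 0.7   0.21  2.02 -0.    0.91  0.7 ] F [0.4 0.  0.4] w 1.0
tool shift units [ 0.05 -0.03  1.76] turn total units [-0.01  0.01 -0.01]; shift in final axes [ 0.05 -0.03  1.76]
  ring 393 [0.4024 0.3769] [0.4027 0.3782 0.0337] 0.0056 0.021
```

Emit:
apply_moves --targets '[{"dx": 0.04,"dy": 0,"dz": 0.7,"wx": 0,"wy": 0,"wz": 0,"jaw": 1},{"dx": 0,"dy": 0,"dz": 0.6,"wx": 0,"wy": 0,"wz": 0,"jaw": 1},{"dx": 0,"dy": 0,"dz": 0.42,"wx": 0,"wy": 0,"wz": 0,"jaw": 1},{"dx": 0,"dy": 0,"dz": 0,"wx": 0,"wy": 0,"wz": 0,"jaw": 1},{"dx": 0,"dy": 0,"dz": 0,"wx": 0,"wy": 0,"wz": 0,"jaw": 1}]'

```text
time: 22.0
tool_pos: [0.408, 0.3785, 0.0073]
tcp_rot: [2.222, 2.221, 0.002]
wrist_force: [0.2, -0.6, -0.2]
width: 1.001
```

Emit:
apply_moves --targets '[{"dx": 0,"dy": 0,"dz": 0,"wx": 0,"wy": 0,"wz": 0,"jaw": 0.5},{"dx": 0,"dy": 0,"dz": 0,"wx": 0,"wy": 0,"wz": 0,"jaw": 0.5},{"dx": 0,"dy": 0,"dz": 0,"wx": 0,"wy": 0,"wz": 0,"jaw": 0.5},{"dx": 0,"dy": 0,"dz": 0,"wx": 0,"wy": 0,"wz": 0,"jaw": 0.5}]'

```text
time: 22.4
tool_pos: [0.4075, 0.3787, 0.0085]
tcp_rot: [-2.221, -2.221, -0.002]
wrist_force: [-3.8, -1.8, 11.5]
width: 0.661
```

```bash
python3 go.py .585 .126 .188 90
```

```text
t 22.4 pos [0.4075 0.3787 0.0085] yaw 90.0 tilt 0.06 q [0.7  0.28 2.04 0.   0.82 0.7 ] F [-3.8 -1.8 11.5] w 0.661
tool shift units [-8.42  5.92 -5.99] turn total units [ 0.01 -0.01 -0.  ]; shift in final axes [-8.42  5.92 -5.98]
```

Emit:
apply_moves --targets '[{"dx": 0,"dy": 0,"dz": -0.5,"wx": 0,"wy": 0,"wz": 0,"jaw": 0.5},{"dx": 0,"dy": 0,"dz": -1,"wx": 0,"wy": 0,"wz": 0,"jaw": 0.5},{"dx": 0,"dy": 0,"dz": -1,"wx": 0,"wy": 0,"wz": 0,"jaw": 0.5},{"dx": -0.4,"dy": 0.3,"dz": -1,"wx": 0,"wy": 0,"wz": 0,"jaw": 0.5},{"dx": -1,"dy": 0.7,"dz": -1,"wx": 0,"wy": 0,"wz": 0,"jaw": 0.5}]'

```text
time: 22.9
tool_pos: [0.436, 0.3371, 0.1428]
tcp_rot: [-2.217, -2.225, -0.001]
wrist_force: [1.3, 0.6, -3.1]
width: 0.659
```

Emit:
apply_moves --targets '[{"dx": -1,"dy": 0.7,"dz": -1,"wx": 0,"wy": 0,"wz": 0,"jaw": 0.5},{"dx": -1,"dy": 0.7,"dz": -0.5,"wx": 0,"wy": 0,"wz": 0,"jaw": 0.5},{"dx": -1,"dy": 0.7,"dz": 0,"wx": 0,"wy": 0,"wz": 0,"jaw": 0.5},{"dx": -1,"dy": 0.7,"dz": 0,"wx": 0,"wy": 0,"wz": 0,"jaw": 0.5},{"dx": -1,"dy": 0.7,"dz": 0,"wx": 0,"wy": 0,"wz": 0,"jaw": 0.5}]'

```text
time: 23.4
tool_pos: [0.5424, 0.1846, 0.1869]
tcp_rot: [2.221, 2.222, 0.0]
wrist_force: [0.2, -1.2, -3.2]
width: 0.662
```

Emit:
apply_moves --targets '[{"dx": -1,"dy": 0.7,"dz": 0,"wx": 0,"wy": 0,"wz": 0,"jaw": 0.5},{"dx": -0.7,"dy": 0.6,"dz": 0,"wx": 0,"wy": 0,"wz": 0,"jaw": 0.5},{"dx": -0.3,"dy": 0.1,"dz": 0,"wx": 0,"wy": 0,"wz": 0,"jaw": 0.5},{"dx": 0,"dy": 0,"dz": 0,"wx": 0,"wy": 0,"wz": 0,"jaw": 0.5},{"dx": 0,"dy": 0,"dz": 0,"wx": 0,"wy": 0,"wz": 0,"jaw": 0.5}]'

```text
time: 23.9
tool_pos: [0.5832, 0.1266, 0.186]
tcp_rot: [-2.221, -2.22, 0.001]
wrist_force: [-0.2, -0.5, -3.8]
width: 0.661
```

```bash
python3 go.py .585 .126 .145 90; python3 ringchk.py r5
```

```text
t 23.9 pos [0.5832 0.1266 0.186 ] yaw 90.0 tilt 0.08 q [0.17 0.15 1.83 0.   1.17 0.17] F [-0.2 -0.5 -3.8] w 0.661
tool shift units [-0.02  0.06  1.37] turn total units [-0.01 -0.   -0.  ]; shift in final axes [-0.02  0.06  1.37]
```

View pics/r5c.png

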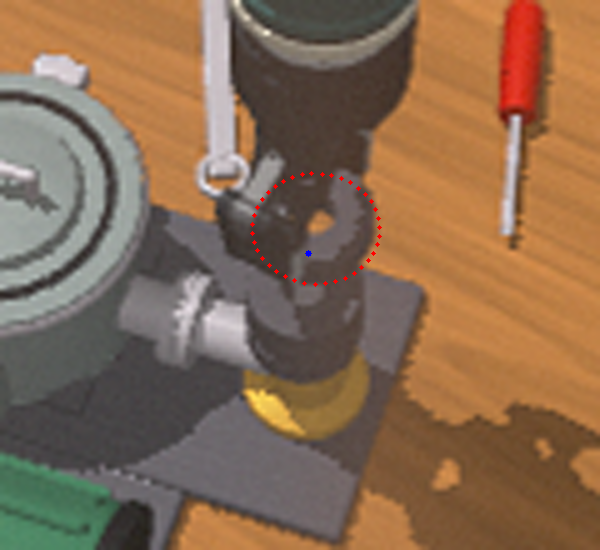

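Emit:
apply_moves --targets '[{"dx": -0.02,"dy": 0.06,"dz": 0,"wx": 0,"wy": 0,"wz": 0,"jaw": 0.5},{"dx": 0,"dy": 0,"dz": 0.4,"wx": 0,"wy": 0,"wz": 0,"jaw": 0.5},{"dx": 0,"dy": 0,"dz": 0.4,"wx": 0,"wy": 0,"wz": 0,"jaw": 0.5},{"dx": 0,"dy": 0,"dz": 0.4,"wx": 0,"wy": 0,"wz": 0,"jaw": 0.5},{"dx": 0,"dy": 0,"dz": 0.25,"wx": 0,"wy": 0,"wz": 0,"jaw": 0.5}]'

```text
time: 24.45
tool_pos: [0.5845, 0.1255, 0.1401]
tcp_rot: [-2.219, -2.221, 0.004]
wrist_force: [-0.3, 1.0, -4.3]
width: 0.66
```

```bash
python3 go.py .585 .126 .135 90; python3 ringchk.py r6
```

```text
t 24.45 pos [0.5845 0.1255 0.1401] yaw 90.03 tilt 0.2 q [0.17 0.19 1.86 0.   1.09 0.17] F [-0.3  1.  -4.3] w 0.66
tool shift units [0.02 0.02 0.17] turn total units [-0.03  0.01  0.  ]; shift in final axes [0.02 0.02 0.17]
```

View pics/r6c.png

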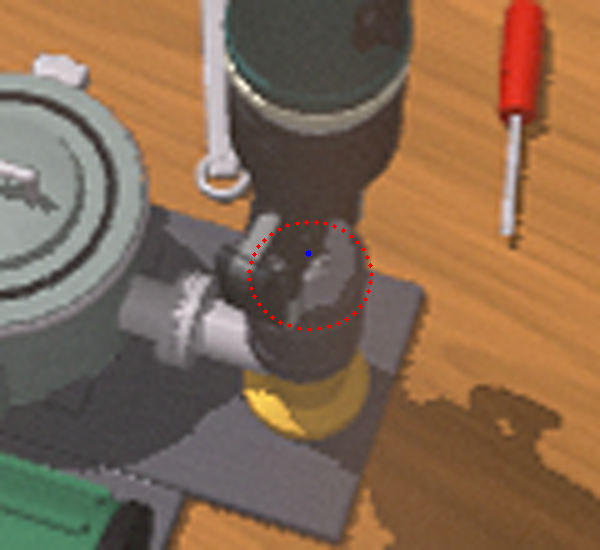

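The fourth ring is threaded (crop (310,275)) with no extra force. I lower it and release.

Emit:
apply_moves --targets '[{"dx": 0,"dy": 0,"dz": 0.15,"wx": 0,"wy": 0,"wz": 0,"jaw": 0.5},{"dx": 0,"dy": 0,"dz": 0,"wx": 0,"wy": 0,"wz": 0,"jaw": 0.5},{"dx": 0,"dy": 0,"dz": 0,"wx": 0,"wy": 0,"wz": 0,"jaw": 0.75},{"dx": 0,"dy": 0,"dz": 0,"wx": 0,"wy": 0,"wz": 0,"jaw": 1},{"dx": 0,"dy": 0,"dz": 0,"wx": 0,"wy": 0,"wz": 0,"jaw": 1}]'

```text
time: 25.0
tool_pos: [0.5871, 0.1257, 0.1398]
tcp_rot: [2.22, 2.22, 0.004]
wrist_force: [0.5, -0.8, -0.7]
width: 1.004
```

Emit:
apply_moves --targets '[{"dx": 0,"dy": 0,"dz": -0.5,"wx": 0,"wy": 0,"wz": 0,"jaw": 1},{"dx": 0,"dy": 0,"dz": -1,"wx": 0,"wy": 0,"wz": 0,"jaw": 1},{"dx": 0,"dy": 0,"dz": -1,"wx": 0,"wy": 0,"wz": 0,"jaw": 1},{"dx": 0,"dy": -0.5,"dz": -1,"wx": 0,"wy": 0,"wz": 0,"jaw": 1},{"dx": -0.5,"dy": -1,"dz": 0,"wx": 0,"wy": 0,"wz": 0,"jaw": 1}]'

```text
time: 25.5
tool_pos: [0.5455, 0.112, 0.251]
tcp_rot: [2.215, 2.218, 0.017]
wrist_force: [0.2, 0.1, 0.6]
width: 0.999
```

Emit:
apply_moves --targets '[{"dx": -1,"dy": -1,"dz": 0,"wx": 0,"wy": 0,"wz": 0,"jaw": 1},{"dx": -1,"dy": -0.5,"dz": 0,"wx": 0,"wy": 0,"wz": 0,"jaw": 1}]'

```text
time: 25.7
tool_pos: [0.4945, 0.0503, 0.2453]
tcp_rot: [2.218, 2.223, 0.002]
wrist_force: [0.8, -0.4, 0.2]
width: 1.0
```

```bash
python3 look.py 7; python3 go.py .543 -.375 .2 180
```

```text
none (0.577, 0.406)
none (0.556, 0.289)
none (0.407, 0.378)
none (0.407, 0.267)
top
none (0.577, 0.406)
none (0.556, 0.289)
none (0.407, 0.378)
none (0.407, 0.267)
stack [0.138 0.144] 247 0.14209877196069698
t 25.8 pos [0.4946 0.0482 0.2451] yaw 89.88 tilt 0.13 q [ 0.05 -0.09  1.96 -0.    1.27  0.05] F [0.1 1.6 0.7] w 1.003
tool shift units [-14.1    1.64   1.52] turn total units [ 1.000e-02  2.000e-02 -1.502e+01]; shift in final axes [ -1.61 -14.11   1.5 ]
```

View pics/scene7.png

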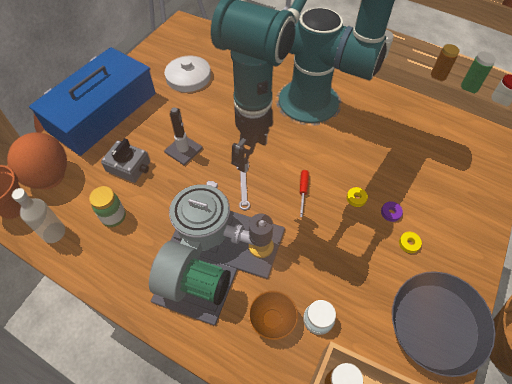

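View pics/top7.png

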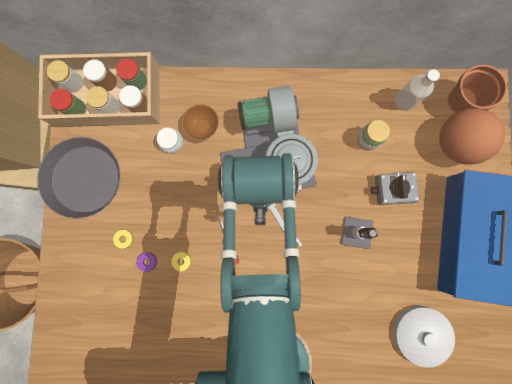

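All four rings are on the valve at scene (261,225), with the stack top at 0.142 as expected. Next I measure the isolator bar and the probe handle.

```bash
python3 - <<'E'
from h import *
for f in('scene7','top7'):
    c=load(f);P=cloud(c)
    m=(abs(P[...,0]-.543)<.06)&(abs(P[...,1]+.375)<.06)&(P[...,2]>.092)&(P[...,2]<.11)
    Q=P[m]; print(f,'bar',len(Q),Q.mean(0).round(4)); 
    if len(Q)>5:
        r=cv2.minAreaRect((Q[:,:2]*1000).astype(np.float32)); print(r)
    for lo,hi in((.10,.17),(.17,.195)):
        m=(abs(P[...,0]-.4035)<.04)&(abs(P[...,1]+.2575)<.04)&(P[...,2]>lo)&(P[...,2]<hi)
        Q=P[m]; print('probe',lo,len(Q),Q.mean(0).round(4),Q[:,2].max().round(3),cv2.minAreaRect((Q[:,:2]*1000).astype(np.float32)))
for f,b in(('top7',(375,150,430,225)),('scene7',(95,130,155,185)),('scene7b',(155,95,215,170)),('top7b',(335,205,390,260))):
    im=cv2.imread('pics/'+f.rstrip('b')+'.png')[b[1]:b[3],b[0]:b[2]];cv2.imwrite('pics/z_'+f+'.png',cv2.resize(im,None,fx=8,fy=8,interpolation=2))
E
```

```text
scene7 bar 116 [ 0.5468 -0.3737  0.0994]
((545.2479248046875, -374.70062255859375), (70.16590118408203, 17.48141098022461), 7.436074733734131)
probe 0.1 181 [ 0.4132 -0.2513  0.1375] 0.17 ((410.9329833984375, -250.22459411621094), (19.243940353393555, 33.37671661376953), 61.11777114868164)
probe 0.17 76 [ 0.4085 -0.2548  0.1795] 0.188 ((407.4998474121094, -257.008544921875), (27.67416000366211, 24.03061294555664), 11.879905700683594)
top7 bar 130 [ 0.5414 -0.373   0.0992]
((541.4389038085938, -373.5682373046875), (68.5894775390625, 15.70628547668457), 5.869401931762695)
probe 0.1 66 [ 0.4026 -0.2466  0.1381] 0.169 ((403.45281982421875, -247.71141052246094), (13.154223442077637, 29.38308334350586), 77.60459899902344)
probe 0.17 93 [ 0.403  -0.2558  0.18  ] 0.189 ((402.7576904296875, -257.2991638183594), (26.61894416809082, 25.481809616088867), 19.750402450561523)
```

View pics/z_top7.png

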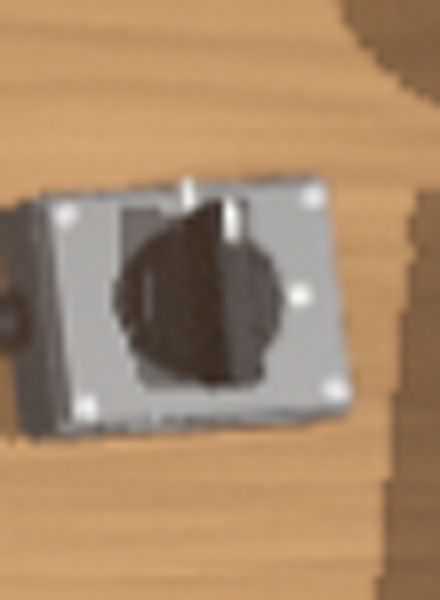

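View pics/z_scene7.png

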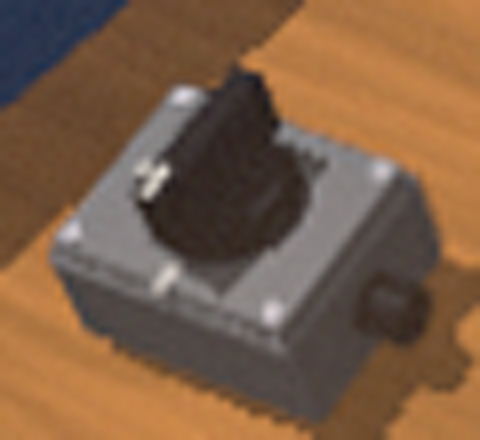

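View pics/z_scene7b.png

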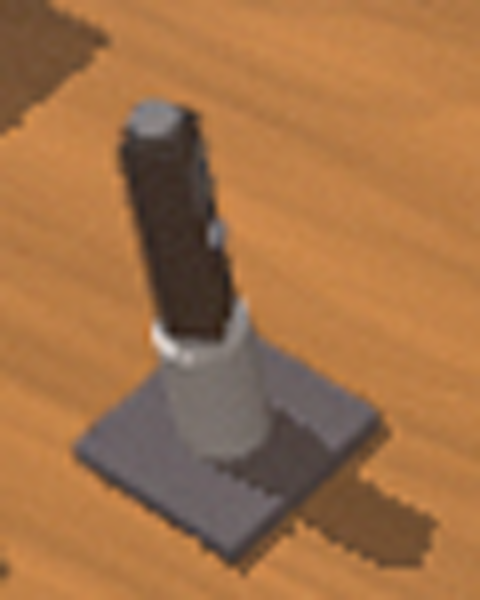

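View pics/z_top7b.png

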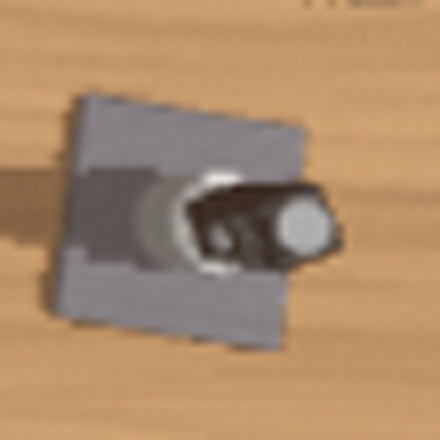

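Emit:
apply_moves --targets '[{"dx": -1,"dy": 0.1,"dz": 0,"wx": 0,"wy": 0,"wz": 0,"jaw": 1},{"dx": -1,"dy": 0.1,"dz": 0,"wx": 0,"wy": 0,"wz": 0,"jaw": 1},{"dx": -1,"dy": 0.1,"dz": 0,"wx": 0,"wy": 0,"wz": 0,"jaw": 1},{"dx": -1,"dy": 0.1,"dz": 0,"wx": 0,"wy": 0,"wz": 0,"jaw": 1},{"dx": -1,"dy": 0.1,"dz": 0,"wx": 0,"wy": 0,"wz": 0,"jaw": 1}]'

```text
time: 26.3
tool_pos: [0.5121, -0.1003, 0.2448]
tcp_rot: [2.22, 2.221, 0.003]
wrist_force: [0.2, -1.2, -0.9]
width: 1.001
```

Emit:
apply_moves --targets '[{"dx": -1,"dy": 0.1,"dz": 0,"wx": 0,"wy": 0,"wz": 0,"jaw": 1},{"dx": -1,"dy": 0.2,"dz": 0,"wx": 0,"wy": 0,"wz": 0,"jaw": 1},{"dx": -1,"dy": 0.2,"dz": 0,"wx": 0,"wy": 0,"wz": 0,"jaw": 1},{"dx": -1,"dy": 0.2,"dz": 0,"wx": 0,"wy": 0,"wz": 0,"jaw": 1},{"dx": -1,"dy": 0.2,"dz": 0,"wx": 0,"wy": 0,"wz": 0,"jaw": 1}]'

```text
time: 26.8
tool_pos: [0.5393, -0.2506, 0.2446]
tcp_rot: [2.22, 2.22, 0.002]
wrist_force: [-0.0, -0.0, 0.4]
width: 1.001
```

Emit:
apply_moves --targets '[{"dx": -1,"dy": 0.2,"dz": 0,"wx": 0,"wy": 0,"wz": 0,"jaw": 1},{"dx": -1,"dy": 0,"dz": 0,"wx": 0,"wy": 0,"wz": -1,"jaw": 1},{"dx": -1,"dy": 0,"dz": 0,"wx": 0,"wy": 0,"wz": -1,"jaw": 1},{"dx": 0,"dy": 0,"dz": 0,"wx": 0,"wy": 0,"wz": -1,"jaw": 1},{"dx": 0,"dy": 0,"dz": 0,"wx": 0,"wy": 0,"wz": -1,"jaw": 1}]'

```text
time: 27.3
tool_pos: [0.5482, -0.3405, 0.2442]
tcp_rot: [1.706, 2.636, 0.001]
wrist_force: [-0.1, 0.8, 0.0]
width: 1.0
```

Emit:
apply_moves --targets '[{"dx": 0,"dy": 0,"dz": 0,"wx": 0,"wy": 0,"wz": -1,"jaw": 0.7},{"dx": 0,"dy": 0,"dz": 0,"wx": 0,"wy": 0,"wz": -1,"jaw": 0.7},{"dx": 0,"dy": 0,"dz": 0,"wx": 0,"wy": 0,"wz": -1,"jaw": 0.7},{"dx": 0,"dy": 0,"dz": 0,"wx": 0,"wy": 0,"wz": -1,"jaw": 0.7},{"dx": 0,"dy": 0,"dz": 0,"wx": 0,"wy": 0,"wz": -1,"jaw": 0.7}]'

```text
time: 27.8
tool_pos: [0.5484, -0.3393, 0.2445]
tcp_rot: [0.963, 2.988, -0.0]
wrist_force: [-1.0, -0.0, -0.2]
width: 0.698
```

Emit:
apply_moves --targets '[{"dx": 0,"dy": 0,"dz": 0,"wx": 0,"wy": 0,"wz": -1,"jaw": 0.7},{"dx": 0,"dy": 0,"dz": 0,"wx": 0,"wy": 0,"wz": -1,"jaw": 0.7},{"dx": 0,"dy": 0,"dz": 0,"wx": 0,"wy": 0,"wz": -1,"jaw": 0.7},{"dx": 0,"dy": 0,"dz": 0,"wx": 0,"wy": 0,"wz": -1,"jaw": 0.7},{"dx": 0,"dy": 0,"dz": 0,"wx": 0,"wy": 0,"wz": -1,"jaw": 0.7}]'

```text
time: 28.3
tool_pos: [0.5484, -0.3393, 0.2445]
tcp_rot: [0.157, 3.136, -0.001]
wrist_force: [0.9, -0.2, 0.0]
width: 0.699
```

```bash
python3 go.py .543 -.374 .15 185.5
```

```text
t 28.3 pos [ 0.5484 -0.3393  0.2445] yaw 174.26 tilt 0.11 q [-0.59  0.2   1.66  0.    1.28 -2.06] F [ 0.9 -0.2  0. ] w 0.699
tool shift units [ 0.07 -1.17  3.15] turn total units [-0.01  0.02 -1.87]; shift in final axes [ 0.29 -1.13  3.15]
```

Emit:
apply_moves --targets '[{"dx": 0,"dy": 0,"dz": 0,"wx": 0,"wy": 0,"wz": -1,"jaw": 0.7},{"dx": 0,"dy": 0,"dz": 0,"wx": 0,"wy": 0,"wz": -0.87,"jaw": 0.7},{"dx": 0.29,"dy": -1,"dz": 1,"wx": 0,"wy": 0,"wz": 0,"jaw": 0.7},{"dx": 0,"dy": -0.13,"dz": 1,"wx": 0,"wy": 0,"wz": 0,"jaw": 0.7},{"dx": 0,"dy": 0,"dz": 1,"wx": 0,"wy": 0,"wz": 0,"jaw": 0.7}]'

```text
time: 28.8
tool_pos: [0.5431, -0.3753, 0.154]
tcp_rot: [-0.141, 3.136, -0.003]
wrist_force: [1.0, -0.2, -0.4]
width: 0.7
```

Emit:
apply_moves --targets '[{"dx": 0,"dy": 0,"dz": 0.5,"wx": 0,"wy": 0,"wz": 0,"jaw": 0.7},{"dx": 0,"dy": 0,"dz": 0,"wx": 0,"wy": 0,"wz": 0,"jaw": 0.7},{"dx": 0,"dy": 0,"dz": 0,"wx": 0,"wy": 0,"wz": 0,"jaw": 0.7}]'

```text
time: 29.1
tool_pos: [0.5426, -0.374, 0.1394]
tcp_rot: [-0.144, 3.137, -0.001]
wrist_force: [0.4, 0.0, 0.4]
width: 0.699
```

```bash
python3 go.py .543 -.374 .076 185.5; python3 - <<'E'
from h import *
c=snap('scene','s8.png');im=c['color'][95:190,80:190,::-1];cv2.imwrite('pics/s8c.png',cv2.resize(im,None,fx=6,fy=6,interpolation=2))
E
```

```text
t 29.1 pos [ 0.5426 -0.374   0.1394] yaw -174.75 tilt 0.08 q [-0.64  0.3   1.73  0.    1.11 -2.3 ] F [0.4 0.  0.4] w 0.699
tool shift units [-0.01  0.    2.11] turn total units [-0.01  0.01 -0.04]; shift in final axes [-0.01 -0.    2.11]
```

View pics/s8c.png

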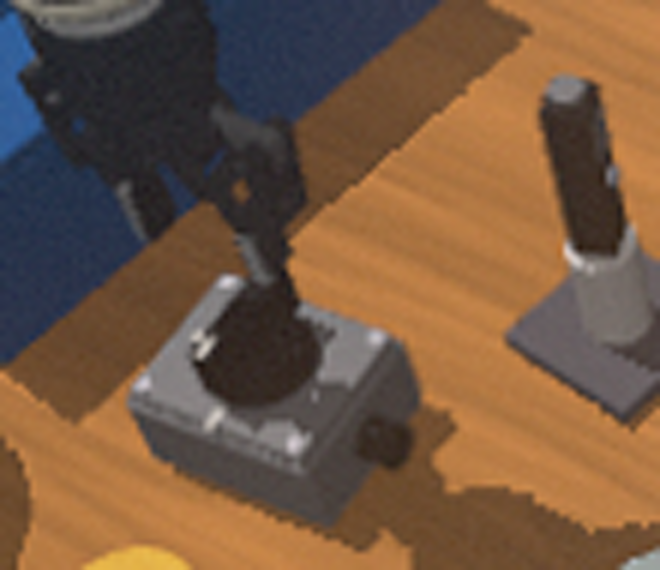

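The fingers straddle the bar (bar at (250,345)). I go down and grip.

Emit:
apply_moves --targets '[{"dx": 0,"dy": 0,"dz": 0.6,"wx": 0,"wy": 0,"wz": 0,"jaw": 0.7},{"dx": 0,"dy": 0,"dz": 0.6,"wx": 0,"wy": 0,"wz": 0,"jaw": 0.7},{"dx": 0,"dy": 0,"dz": 0.6,"wx": 0,"wy": 0,"wz": 0,"jaw": 0.7},{"dx": 0,"dy": 0,"dz": 0.2,"wx": 0,"wy": 0,"wz": 0,"jaw": 0.7},{"dx": 0,"dy": 0,"dz": 0,"wx": 0,"wy": 0,"wz": 0,"jaw": 0.7}]'

```text
time: 29.65
tool_pos: [0.5419, -0.3739, 0.0788]
tcp_rot: [-0.144, 3.138, -0.0]
wrist_force: [-0.5, -0.5, 0.6]
width: 0.701
```

Emit:
apply_moves --targets '[{"dx": 0,"dy": 0,"dz": 0,"wx": 0,"wy": 0,"wz": 0,"jaw": 0},{"dx": 0,"dy": 0,"dz": 0,"wx": 0,"wy": 0,"wz": 0,"jaw": 0},{"dx": 0,"dy": 0,"dz": 0,"wx": 0,"wy": 0,"wz": 0,"jaw": 0},{"dx": 0,"dy": 0,"dz": 0,"wx": 0,"wy": 0,"wz": 0,"jaw": 0},{"dx": 0,"dy": 0,"dz": 0,"wx": 0,"wy": 0,"wz": 0,"jaw": 0}]' --newtons 40

```text
time: 30.15
tool_pos: [0.5426, -0.3761, 0.0801]
tcp_rot: [-0.143, 3.136, -0.007]
wrist_force: [-0.7, -5.9, 1.3]
width: 0.167
```

```bash
python3 go.py .543 -.374 .076 185.5
```

```text
t 30.15 pos [ 0.5426 -0.3761  0.0801] yaw -174.77 tilt 0.28 q [-0.64  0.36  1.77 -0.    1.   -2.3 ] F [-0.7 -5.9  1.3] w 0.167
tool shift units [-0.02  0.07  0.13] turn total units [-0.04  0.02 -0.05]; shift in final axes [-0.02  0.07  0.14]
```

Emit:
apply_moves --targets '[{"dx": 0,"dy": -0.08,"dz": 0,"wx": 0,"wy": 0,"wz": 1,"jaw": 0},{"dx": 0,"dy": 0,"dz": 0,"wx": 0,"wy": 0,"wz": 1,"jaw": 0},{"dx": 0,"dy": 0,"dz": 0,"wx": 0,"wy": 0,"wz": 1,"jaw": 0},{"dx": 0,"dy": 0,"dz": 0,"wx": 0,"wy": 0,"wz": 1,"jaw": 0}]'

```text
time: 30.55
tool_pos: [0.5427, -0.3757, 0.08]
tcp_rot: [0.519, 3.097, 0.001]
wrist_force: [-0.4, 2.7, 5.9]
width: 0.166
```

```bash
python3 go.py .5426 -.376 .08 185.5
```

```text
t 30.55 pos [ 0.5427 -0.3757  0.08  ] yaw 160.99 tilt 0.1 q [-0.64  0.36  1.77  0.    1.01 -1.88] F [-0.4  2.7  5.9] w 0.166
tool shift units [-0.   -0.01 -0.  ] turn total units [ 0.01  0.01 -4.09]; shift in final axes [ 0.   -0.01 -0.  ]
```

Emit:
apply_moves --targets '[{"dx": 0,"dy": 0,"dz": 0,"wx": 0,"wy": 0,"wz": 1,"jaw": 0},{"dx": 0,"dy": 0,"dz": 0,"wx": 0,"wy": 0,"wz": 1,"jaw": 0},{"dx": 0,"dy": 0,"dz": 0,"wx": 0,"wy": 0,"wz": 1,"jaw": 0},{"dx": 0,"dy": 0,"dz": 0,"wx": 0,"wy": 0,"wz": 1,"jaw": 0},{"dx": 0,"dy": 0,"dz": 0,"wx": 0,"wy": 0,"wz": 1,"jaw": 0}]'

```text
time: 31.05
tool_pos: [0.5431, -0.3752, 0.08]
tcp_rot: [1.303, 2.857, 0.003]
wrist_force: [1.2, 5.8, 5.3]
width: 0.167
```

Emit:
apply_moves --targets '[{"dx": 0,"dy": 0,"dz": 0,"wx": 0,"wy": 0,"wz": 1,"jaw": 0},{"dx": 0,"dy": 0,"dz": 0,"wx": 0,"wy": 0,"wz": 1,"jaw": 0},{"dx": 0,"dy": 0,"dz": 0,"wx": 0,"wy": 0,"wz": 1,"jaw": 0},{"dx": 0,"dy": 0,"dz": 0,"wx": 0,"wy": 0,"wz": 1,"jaw": 0},{"dx": 0,"dy": 0,"dz": 0,"wx": 0,"wy": 0,"wz": 1,"jaw": 0}]'

```text
time: 31.55
tool_pos: [0.5437, -0.3749, 0.08]
tcp_rot: [1.998, 2.422, 0.005]
wrist_force: [2.6, 5.6, 3.9]
width: 0.165
```

Emit:
apply_moves --targets '[{"dx": 0,"dy": 0,"dz": 0,"wx": 0,"wy": 0,"wz": 0.9,"jaw": 0},{"dx": 0,"dy": 0,"dz": 0,"wx": 0,"wy": 0,"wz": 0,"jaw": 0},{"dx": 0,"dy": 0,"dz": 0,"wx": 0,"wy": 0,"wz": 0,"jaw": 0}]'

```text
time: 31.85
tool_pos: [0.5439, -0.3748, 0.08]
tcp_rot: [2.105, 2.33, 0.006]
wrist_force: [2.7, 6.5, 4.7]
width: 0.167
```

```bash
python3 go.py .5426 -.376 .08 95; python3 -c "
from h import *;print(bot.read_state()['torque'])"
```

```text
t 31.85 pos [ 0.5439 -0.3748  0.08  ] yaw 95.79 tilt 0.23 q [-0.64  0.36  1.77  0.    1.01 -0.75] F [2.7 6.5 4.7] w 0.167
tool shift units [-0.03 -0.05 -0.  ] turn total units [ 0.04 -0.01  0.13]; shift in final axes [-0.03 -0.05 -0.  ]
[ 0.80178604 -0.40079347 -0.18439194]
```

Turned 90°, ready to release. I back off and look.

Emit:
apply_moves --targets '[{"dx": 0,"dy": 0,"dz": 0,"wx": 0,"wy": 0,"wz": 0,"jaw": 0.5},{"dx": 0,"dy": 0,"dz": 0,"wx": 0,"wy": 0,"wz": 0,"jaw": 0.7},{"dx": 0,"dy": 0,"dz": -0.5,"wx": 0,"wy": 0,"wz": 0,"jaw": 0.7},{"dx": 0,"dy": 0,"dz": -1,"wx": 0,"wy": 0,"wz": 0,"jaw": 0.7},{"dx": 0,"dy": 0,"dz": -1,"wx": 0,"wy": 0,"wz": 0,"jaw": 0.7}]'

```text
time: 32.35
tool_pos: [0.5411, -0.3762, 0.154]
tcp_rot: [-2.105, -2.33, 0.001]
wrist_force: [-0.2, -0.3, -0.5]
width: 0.702
```

Emit:
apply_moves --targets '[{"dx": 0,"dy": 0,"dz": -1,"wx": 0,"wy": 0,"wz": 0,"jaw": 0.7},{"dx": 0,"dy": 0,"dz": -1,"wx": 0,"wy": 0,"wz": 0,"jaw": 0.7},{"dx": 0,"dy": 0,"dz": -0.5,"wx": 0,"wy": 0,"wz": 0,"jaw": 0.7},{"dx": 0,"dy": 0,"dz": 0,"wx": 0,"wy": 0,"wz": 0,"jaw": 0.7}]'

```text
time: 32.75
tool_pos: [0.5433, -0.3777, 0.2324]
tcp_rot: [2.101, 2.326, 0.001]
wrist_force: [0.8, -0.1, -0.4]
width: 0.702
```

```bash
python3 go.py .404 -.2575 .25 110; python3 - <<'E'
from h import *
c=snap('scene','s9.png');im=c['color'][95:190,80:210,::-1];cv2.imwrite('pics/s9c.png',cv2.resize(im,None,fx=6,fy=6,interpolation=2))
P=cloud(c)
m=(abs(P[...,0]-.543)<.06)&(abs(P[...,1]+.375)<.06)&(P[...,2]>.092)&(P[...,2]<.11)
print(cv2.minAreaRect((P[m][:,:2]*1000).astype(np.float32)))
E
```

```text
t 32.75 pos [ 0.5433 -0.3777  0.2324] yaw 95.81 tilt 0.38 q [-0.65  0.23  1.64 -0.    1.26 -0.75] F [ 0.8 -0.1 -0.4] w 0.702
tool shift units [ 4.45 -4.21 -0.63] turn total units [ 0.04  0.05 -2.36]; shift in final axes [ 5.35 -2.99 -0.59]
((545.9761352539062, -375.5818786621094), (16.64080238342285, 69.34590911865234), 3.9091837406158447)
```

View pics/s9c.png

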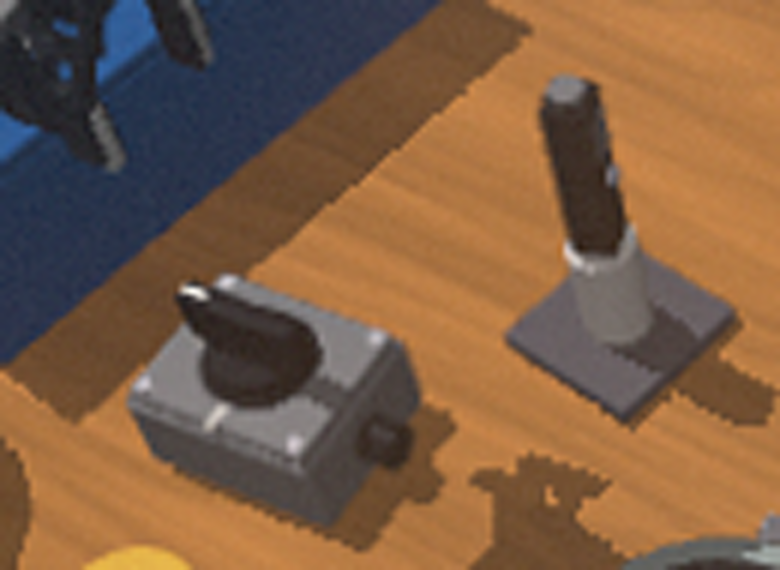

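The isolator is on: the bar now lies across at (250,340), its pointer at the ON mark. Next the probe handle's yaw.

```bash
python3 - <<'E'
from h import *
c=snap('top','t10.png');im=c['color'][210:255,335:390,::-1];cv2.imwrite('pics/t10c.png',cv2.resize(im,None,fx=14,fy=13,interpolation=2))
S=load('s9');im=S['color'][100:150,160:195,::-1];cv2.imwrite('pics/s9p.png',cv2.resize(im,None,fx=12,fy=12,interpolation=2))
E
```

```text
(no output)
```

View pics/t10c.png

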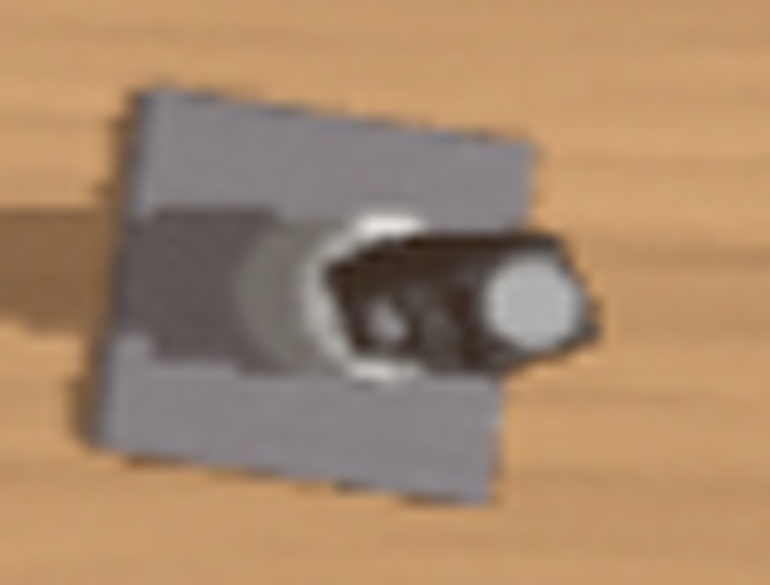

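View pics/s9p.png

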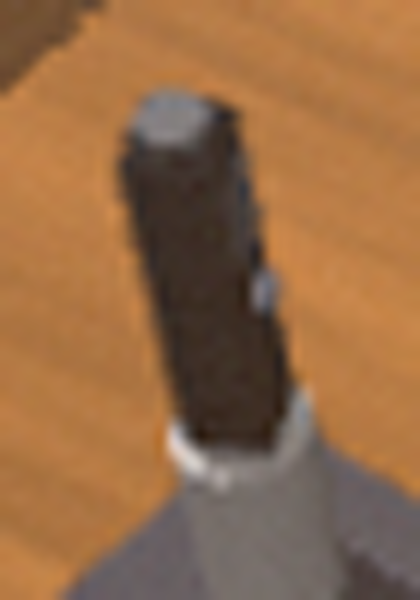

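Emit:
apply_moves --targets '[{"dx": 0,"dy": 0,"dz": -0.6,"wx": 0,"wy": 0,"wz": -1,"jaw": 0.7},{"dx": 0,"dy": 0,"dz": -0.2,"wx": 0,"wy": 0,"wz": -1,"jaw": 0.7},{"dx": 0,"dy": 0,"dz": 0,"wx": 0,"wy": 0,"wz": -1,"jaw": 0.7},{"dx": 0.5,"dy": -0.5,"dz": 0,"wx": 0,"wy": 0,"wz": -0.3,"jaw": 0.7},{"dx": 1,"dy": -0.5,"dz": 0,"wx": 0,"wy": 0,"wz": 0,"jaw": 0.7}]'

```text
time: 33.35
tool_pos: [0.4945, -0.348, 0.2488]
tcp_rot: [-1.671, -2.655, 0.0]
wrist_force: [-1.4, 1.0, 0.6]
width: 0.698
```

Emit:
apply_moves --targets '[{"dx": 1,"dy": -0.5,"dz": 0,"wx": 0,"wy": 0,"wz": 0,"jaw": 0.7},{"dx": 1,"dy": -0.5,"dz": 0,"wx": 0,"wy": 0,"wz": 0,"jaw": 0.7},{"dx": 1,"dy": -0.5,"dz": 0,"wx": 0,"wy": 0,"wz": 0,"jaw": 0.7},{"dx": 0,"dy": 0,"dz": 0,"wx": 0,"wy": 0,"wz": 0,"jaw": 0.7},{"dx": 0,"dy": 0,"dz": 0,"wx": 0,"wy": 0,"wz": 0,"jaw": 0.7}]'

```text
time: 33.85
tool_pos: [0.415, -0.2856, 0.2504]
tcp_rot: [-1.672, -2.657, -0.0]
wrist_force: [-0.0, -0.7, 0.1]
width: 0.7
```

```bash
python3 go.py .4035 -.2580 .205 115.5
```

```text
t 33.85 pos [ 0.415  -0.2856  0.2504] yaw 115.63 tilt 0.15 q [-0.65 -0.07  1.94 -0.    1.28 -1.1 ] F [-0.  -0.7  0.1] w 0.7
tool shift units [0.99 0.05 1.51] turn total units [-0.01 -0.02  0.02]; shift in final axes [0.99 0.05 1.51]
```

Emit:
apply_moves --targets '[{"dx": 0.99,"dy": 0.05,"dz": 0,"wx": 0,"wy": 0,"wz": 0,"jaw": 0.7},{"dx": 0,"dy": 0,"dz": 0.8,"wx": 0,"wy": 0,"wz": 0,"jaw": 0.7},{"dx": 0,"dy": 0,"dz": 0,"wx": 0,"wy": 0,"wz": 0,"jaw": 0.7},{"dx": 0,"dy": 0,"dz": 0,"wx": 0,"wy": 0,"wz": 0,"jaw": 0.7}]'

```text
time: 34.25
tool_pos: [0.4046, -0.2591, 0.2273]
tcp_rot: [-1.672, -2.657, -0.0]
wrist_force: [-0.7, -0.5, 0.8]
width: 0.7
```

```bash
python3 go.py .4035 -.2580 .131 115.5;python3 - <<'E'
from h import *
c=snap('scene','s11.png');im=c['color'][70:170,130:230,::-1];cv2.imwrite('pics/s11c.png',cv2.resize(im,None,fx=6,fy=6,interpolation=2))
E
```

```text
t 34.25 pos [ 0.4046 -0.2591  0.2273] yaw 115.63 tilt 0.14 q [-0.62 -0.11  2.01 -0.    1.24 -1.07] F [-0.7 -0.5  0.8] w 0.7
tool shift units [ 0.04 -0.01  3.21] turn total units [-0.01 -0.02  0.02]; shift in final axes [ 0.05 -0.02  3.21]
```

View pics/s11c.png

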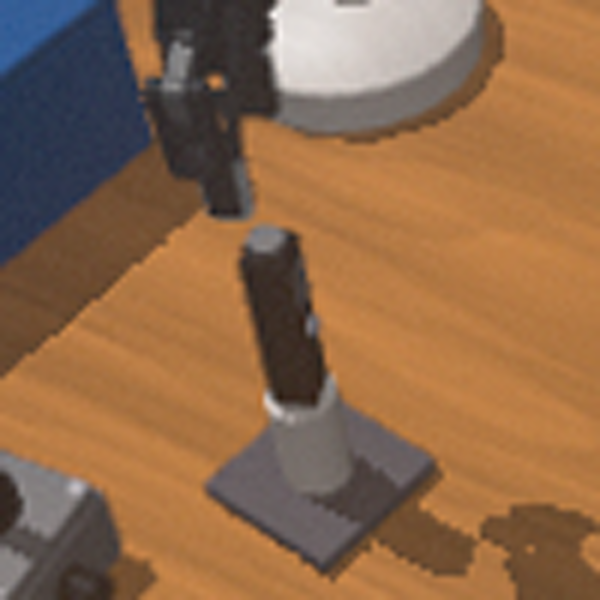

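Emit:
apply_moves --targets '[{"dx": 0.04,"dy": 0,"dz": 0.7,"wx": 0,"wy": 0,"wz": 0,"jaw": 0.7},{"dx": 0,"dy": 0,"dz": 0.8,"wx": 0,"wy": 0,"wz": 0,"jaw": 0.7},{"dx": 0,"dy": 0,"dz": 0.8,"wx": 0,"wy": 0,"wz": 0,"jaw": 0.7},{"dx": 0,"dy": 0,"dz": 0.8,"wx": 0,"wy": 0,"wz": 0,"jaw": 0.7},{"dx": 0,"dy": 0,"dz": 0,"wx": 0,"wy": 0,"wz": 0,"jaw": 0.7}]'

```text
time: 34.8
tool_pos: [0.4024, -0.257, 0.1326]
tcp_rot: [-1.671, -2.653, -0.001]
wrist_force: [-0.7, 0.2, -1.1]
width: 0.703
```

```bash
python3 go.py .4035 -.2580 .131 115.5;python3 - <<'E'
from h import *
c=snap('scene','s12.png');im=c['color'][70:170,130:230,::-1];cv2.imwrite('pics/s12c.png',cv2.resize(im,None,fx=6,fy=6,interpolation=2))
E
```

```text
t 34.8 pos [ 0.4024 -0.257   0.1326] yaw 115.61 tilt 0.34 q [-0.62 -0.02  2.11 -0.    1.05 -1.07] F [-0.7  0.2 -1.1] w 0.703
tool shift units [-0.05  0.02  0.05] turn total units [-0.03 -0.05  0.02]; shift in final axes [-0.04  0.02  0.05]
```

View pics/s12c.png

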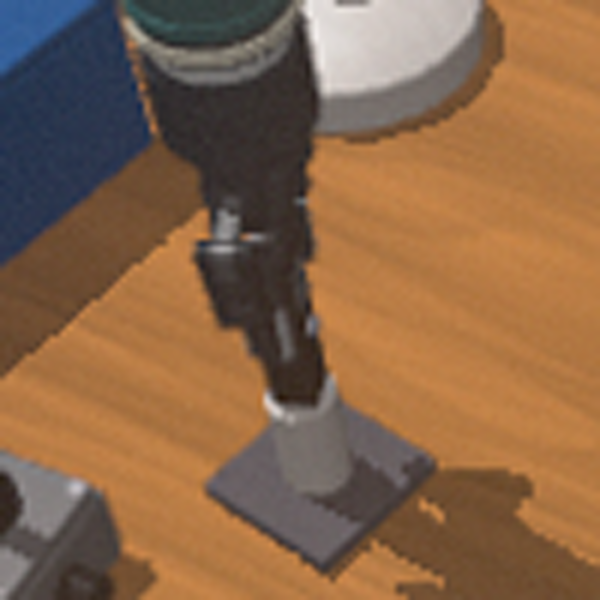

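The near finger is in front of the handle at (285,320), with the handle between the fingers. I grip.

Emit:
apply_moves --targets '[{"dx": 0,"dy": 0,"dz": 0,"wx": 0,"wy": 0,"wz": 0,"jaw": 0.35},{"dx": 0,"dy": 0,"dz": 0,"wx": 0,"wy": 0,"wz": 0,"jaw": 0.1},{"dx": 0,"dy": 0,"dz": 0,"wx": 0,"wy": 0,"wz": 0,"jaw": 0.1},{"dx": 0,"dy": 0,"dz": 0,"wx": 0,"wy": 0,"wz": 0,"jaw": 0.1},{"dx": 0,"dy": 0,"dz": 0,"wx": 0,"wy": 0,"wz": 0,"jaw": 0.1}]' --newtons 80

```text
time: 35.35
tool_pos: [0.4052, -0.2588, 0.1372]
tcp_rot: [1.671, 2.656, -0.001]
wrist_force: [-0.7, 0.4, 6.3]
width: 0.296
```

```bash
python3 go.py .4035 -.2580 .131 115.5; python3 -c "
from h import *;print(bot.read_state()['torque'])"
```

```text
t 35.35 pos [ 0.4052 -0.2588  0.1372] yaw 115.64 tilt 0.21 q [-0.62 -0.03  2.11 -0.    1.06 -1.07] F [-0.7  0.4  6.3] w 0.296
tool shift units [ 0.05 -0.04  0.21] turn total units [0.01 0.03 0.02]; shift in final axes [ 0.05 -0.04  0.21]
[-0.05299265  0.18987454  0.06705604]
```

Emit:
apply_moves --targets '[{"dx": 0,"dy": 0,"dz": -0.3,"wx": 0,"wy": 0,"wz": 0,"jaw": 0.1},{"dx": 0,"dy": 0,"dz": -0.5,"wx": 0,"wy": 0,"wz": 0,"jaw": 0.1},{"dx": 0,"dy": 0,"dz": -0.5,"wx": 0,"wy": 0,"wz": 0,"jaw": 0.1},{"dx": 0,"dy": 0,"dz": -0.5,"wx": 0,"wy": 0,"wz": 0,"jaw": 0.1},{"dx": 0,"dy": 0,"dz": -0.5,"wx": 0,"wy": 0,"wz": 0,"jaw": 0.1}]'

```text
time: 35.85
tool_pos: [0.4038, -0.2576, 0.2051]
tcp_rot: [-1.673, -2.659, -0.0]
wrist_force: [0.3, 0.3, -0.7]
width: 0.295
```

Emit:
apply_moves --targets '[{"dx": 0,"dy": 0,"dz": -0.6,"wx": 0,"wy": 0,"wz": 0,"jaw": 0.1},{"dx": 0,"dy": 0,"dz": -0.7,"wx": 0,"wy": 0,"wz": 0,"jaw": 0.1},{"dx": 0,"dy": 0,"dz": -0.7,"wx": 0,"wy": 0,"wz": 0,"jaw": 0.1},{"dx": 0,"dy": 0,"dz": -0.7,"wx": 0,"wy": 0,"wz": 0,"jaw": 0.1},{"dx": 0,"dy": 0,"dz": 0,"wx": 0,"wy": 0,"wz": 0,"jaw": 0.1}]'

```text
time: 36.35
tool_pos: [0.4056, -0.2589, 0.2892]
tcp_rot: [1.67, 2.653, -0.0]
wrist_force: [0.8, -0.2, -1.2]
width: 0.291
```

Emit:
apply_moves --targets '[{"dx": 0,"dy": 0,"dz": 0,"wx": 0,"wy": 0,"wz": 0,"jaw": 0.1},{"dx": 0,"dy": 0,"dz": 0,"wx": 0,"wy": 0,"wz": 0,"jaw": 0.1}]'

```text
time: 36.55
tool_pos: [0.4033, -0.2573, 0.2838]
tcp_rot: [-1.672, -2.657, -0.0]
wrist_force: [-0.2, -0.2, -1.3]
width: 0.293
```

```bash
python3 go.py .4035 -.2580 .131 115.5;python3 - <<'E'
from h import *
s=bot.read_state();p=np.array(s['tool_pos'])
from scipy.spatial.transform import Rotation as Ro
R=Ro.from_rotvec(s['tcp_rot']).as_matrix()
for n,b in(('scene',(130,60,230,160)),('top',(320,190,400,260))):
    c=snap(n,n+'13.png');im=cv2.resize(c['color'][b[1]:b[3],b[0]:b[2],::-1],None,fx=6,fy=6,interpolation=2)
    for d in(.0622,.1222):
        u=(pix(c,[p+R@[0,0,d]])[0]-b[:2]+.5)*6; cv2.circle(im,(int(u[0]),int(u[1])),3,(0,0,255),-1);print(n,d,u)
    cv2.imwrite('pics/'+n+'13c.png',im)
E
```

```text
t 36.55 pos [ 0.4033 -0.2573  0.2838] yaw 115.63 tilt 0.14 q [-0.62 -0.14  1.94  0.    1.35 -1.07] F [-0.2 -0.2 -1.3] w 0.293
tool shift units [-0.03  0.    5.09] turn total units [-0.01 -0.02  0.02]; shift in final axes [-0.02 -0.    5.09]
scene 0.0622 [255.77944424 241.35834018]
scene 0.1222 [277.1659839  332.76171373]
top 0.0622 [342.02546193 261.86383919]
top 0.1222 [304.25909347 260.26354552]
```

View pics/scene13c.png

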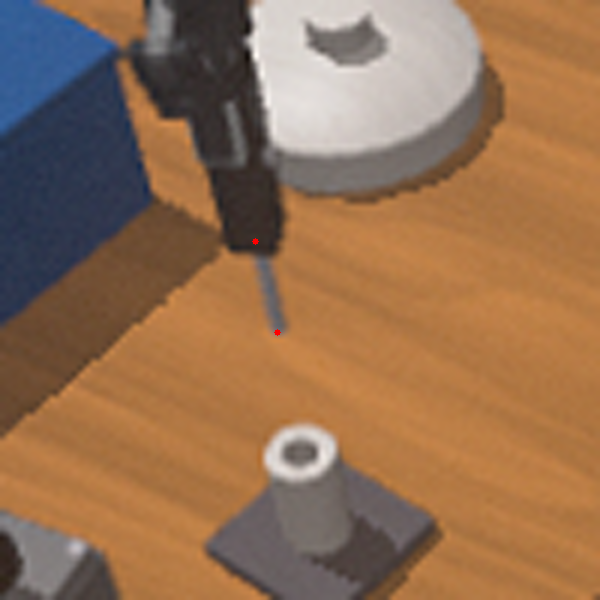

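View pics/top13c.png

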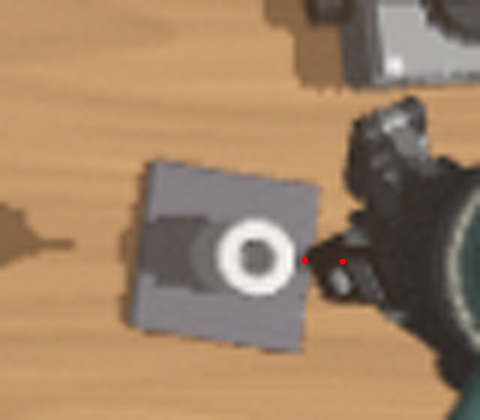

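The held probe's tip is where I predicted it, at crop (281,332), and the empty holder mouth is at (301,452).

```bash
python3 go.py .556 -.052 .275 115.63; python3 - <<'E'
from tri import *
T=load('top13');S=load('scene13')
print(tri(T,S,(320+257/6-.5,190+257/6-.5),(130+301/6-.5,60+452/6-.5)))
E
```

```text
t 36.65 pos [ 0.4033 -0.2573  0.2836] yaw 115.63 tilt 0.16 q [-0.62 -0.14  1.94  0.    1.35 -1.07] F [-0.3 -0.2 -1.4] w 0.296
tool shift units [3.97 7.55 0.29] turn total units [-0.01 -0.02 -0.  ]; shift in final axes [3.97 7.55 0.29]
(array([ 0.4039, -0.2579,  0.0752]), np.float64(0.0008))
```

Emit:
apply_moves --targets '[{"dx": 0.2,"dy": 0.4,"dz": 0,"wx": 0,"wy": 0,"wz": 0,"jaw": 0.1},{"dx": 0.4,"dy": 0.7,"dz": 0,"wx": 0,"wy": 0,"wz": 0,"jaw": 0.1},{"dx": 0.4,"dy": 0.8,"dz": 0,"wx": 0,"wy": 0,"wz": 0,"jaw": 0.1},{"dx": 0.4,"dy": 0.8,"dz": 0,"wx": 0,"wy": 0,"wz": 0,"jaw": 0.1},{"dx": 0.4,"dy": 0.8,"dz": 0,"wx": 0,"wy": 0,"wz": 0,"jaw": 0.1}]'

```text
time: 37.15
tool_pos: [0.476, -0.162, 0.2846]
tcp_rot: [-1.673, -2.658, -0.001]
wrist_force: [-0.5, -0.1, -0.7]
width: 0.295
```

Emit:
apply_moves --targets '[{"dx": 0.4,"dy": 0.8,"dz": 0,"wx": 0,"wy": 0,"wz": 0,"jaw": 0.1},{"dx": 0.4,"dy": 0.8,"dz": 0,"wx": 0,"wy": 0,"wz": 0,"jaw": 0.1},{"dx": 0.4,"dy": 0.8,"dz": 0,"wx": 0,"wy": 0,"wz": 0,"jaw": 0.1},{"dx": 0.4,"dy": 0.8,"dz": 0,"wx": 0,"wy": 0,"wz": 0,"jaw": 0.1},{"dx": 0.4,"dy": 0.6,"dz": 0,"wx": 0,"wy": 0,"wz": 0,"jaw": 0.1}]'

```text
time: 37.65
tool_pos: [0.553, -0.0581, 0.2844]
tcp_rot: [-1.672, -2.658, -0.0]
wrist_force: [0.2, 0.2, -1.3]
width: 0.294
```

Emit:
apply_moves --targets '[{"dx": 0.15,"dy": 0.25,"dz": 0,"wx": 0,"wy": 0,"wz": 0,"jaw": 0.1},{"dx": 0,"dy": 0,"dz": 0,"wx": 0,"wy": 0,"wz": 0,"jaw": 0.1},{"dx": 0,"dy": 0,"dz": 0,"wx": 0,"wy": 0,"wz": 0,"jaw": 0.1},{"dx": 0,"dy": 0,"dz": 0,"wx": 0,"wy": 0,"wz": 0,"jaw": 0.1},{"dx": 0,"dy": 0,"dz": 0,"wx": 0,"wy": 0,"wz": 0,"jaw": 0.1}]'

```text
time: 38.15
tool_pos: [0.5566, -0.0539, 0.2853]
tcp_rot: [1.675, 2.658, -0.0]
wrist_force: [0.4, 0.3, -0.5]
width: 0.298
```

```bash
cat > pchk.py <<'E'
from h import *
import sys
t=sys.argv[1]; s=bot.read_state();p=np.array(s['tool_pos'])
from scipy.spatial.transform import Rotation as Ro
R=Ro.from_rotvec(s['tcp_rot']).as_matrix(); tip=p+R@[0,0,.1222];print('tip',tip.round(4))
C=np.array([.615,-.0405,.122]);ph=np.radians(180+10.35)
for n,b in(('scene',(140,150,260,250)),('top',(240,110,340,210))):
    c=snap(n,n+t+'.png');im=cv2.resize(c['color'][b[1]:b[3],b[0]:b[2],::-1],None,fx=6,fy=6,interpolation=2)
    for P,col in [(tip,(0,0,255))]+[(C+.06*np.array([np.cos(ph-k*2*np.pi/7),np.sin(ph-k*2*np.pi/7),0]),(255,0,0) if k else (0,255,0)) for k in range(7)]:
        u=(pix(c,[P])[0]-b[:2]+.5)*6; cv2.circle(im,(int(u[0]),int(u[1])),2,col,-1)
    cv2.imwrite('pics/'+n+t+'c.png',im)
E
python3 pchk.py 14; python3 go.py .556 -.052 .248 115.63
```

```text
tip [ 0.5566 -0.0539  0.1631]
t 38.25 pos [ 0.5567 -0.0537  0.2854] yaw 115.57 tilt 0.01 q [-0.14  0.02  1.79 -0.    1.34 -0.59] F [ 0.2  0.2 -1.3] w 0.293
tool shift units [0.06 0.   1.25] turn total units [ 0.    0.   -0.01]; shift in final axes [0.06 0.   1.25]
```

View pics/scene14c.png

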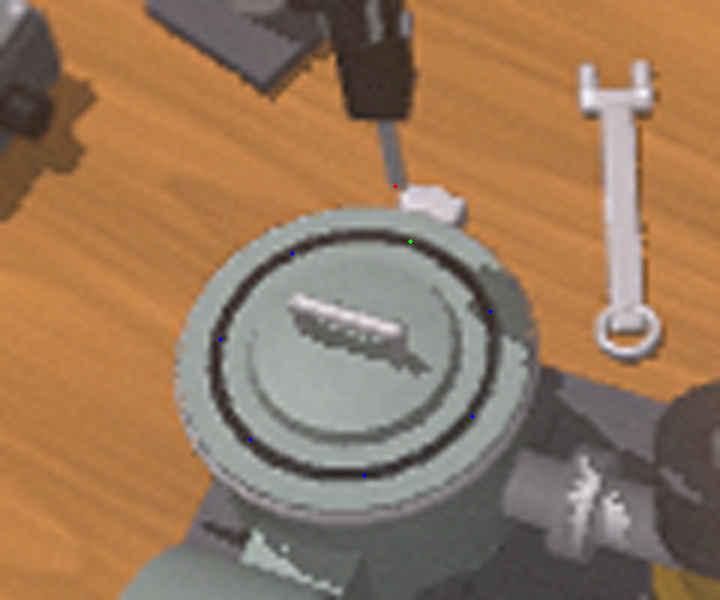

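View pics/top14c.png

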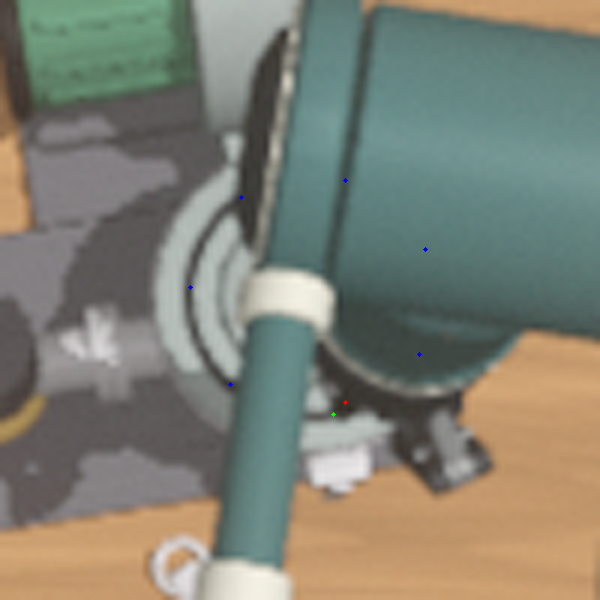

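The projected seam points lie on the dark joint in both views, and the tip is just above seam0, which is the green dot at (410,241) in the scene crop. I go down slowly.

Emit:
apply_moves --targets '[{"dx": 0.06,"dy": 0,"dz": 0.3,"wx": 0,"wy": 0,"wz": 0,"jaw": 0.1},{"dx": 0,"dy": 0,"dz": 0.3,"wx": 0,"wy": 0,"wz": 0,"jaw": 0.1},{"dx": 0,"dy": 0,"dz": 0.2,"wx": 0,"wy": 0,"wz": 0,"jaw": 0.1},{"dx": 0,"dy": 0,"dz": 0.1,"wx": 0,"wy": 0,"wz": 0,"jaw": 0.1},{"dx": 0,"dy": 0,"dz": 0,"wx": 0,"wy": 0,"wz": 0,"jaw": 0.1}]'

```text
time: 38.75
tool_pos: [0.5557, -0.0513, 0.2571]
tcp_rot: [-1.672, -2.658, 0.001]
wrist_force: [0.2, -0.7, -1.5]
width: 0.293
```

```bash
python3 go.py .556 -.052 .248 115.63
```

```text
t 38.75 pos [ 0.5557 -0.0513  0.2571] yaw 115.63 tilt 0.1 q [-0.14  0.03  1.82 -0.    1.29 -0.58] F [ 0.2 -0.7 -1.5] w 0.293
tool shift units [-0.03  0.    0.3 ] turn total units [-0.01 -0.01  0.  ]; shift in final axes [-0.03  0.    0.3 ]
```

Emit:
apply_moves --targets '[{"dx": 0,"dy": 0,"dz": 0.15,"wx": 0,"wy": 0,"wz": 0,"jaw": 0.1},{"dx": 0,"dy": 0,"dz": 0.15,"wx": 0,"wy": 0,"wz": 0,"jaw": 0.1},{"dx": 0,"dy": 0,"dz": 0,"wx": 0,"wy": 0,"wz": 0,"jaw": 0.1},{"dx": 0,"dy": 0,"dz": 0,"wx": 0,"wy": 0,"wz": 0,"jaw": 0.1},{"dx": 0,"dy": 0,"dz": 0,"wx": 0,"wy": 0,"wz": 0,"jaw": 0.1}]'

```text
time: 39.25
tool_pos: [0.5563, -0.0514, 0.2494]
tcp_rot: [1.673, 2.659, 0.0]
wrist_force: [-0.5, -0.4, -1.3]
width: 0.291
```

```bash
python3 go.py .556 -.052 .248 115.63; python3 pchk.py 15
cat > plan.py <<'E'
import numpy as np
C=np.array([.615,-.0415]); ph=np.radians(190.35); N=126
ya=np.radians(115.63); X=np.array([np.cos(ya),np.sin(ya)]);Y=np.array([np.sin(ya),-np.cos(ya)])
k=np.arange(N+4); P=C+.06*np.c_[np.cos(ph-k*2*np.pi/N),np.sin(ph-k*2*np.pi/N)]
d=np.diff(P,axis=0)/.03; t=np.c_[d@X,d@Y]; c=np.cumsum(t,0).round(2); r=np.diff(np.vstack([[0,0],c]),axis=0).round(2)
if __name__=='__main__':
    for i in range(0,130,5): print(i,[tuple(float(v) for v in x) for x in r[i:i+5]], 'end tcp',P[min(i+5,129)].round(4))
E
python3 plan.py
```

```text
t 39.25 pos [ 0.5563 -0.0514  0.2494] yaw 115.63 tilt 0.02 q [-0.14  0.03  1.83 -0.    1.27 -0.58] F [-0.5 -0.4 -1.3] w 0.291
tool shift units [-0.01 -0.02  0.05] turn total units [0. 0. 0.]; shift in final axes [-0.01 -0.02  0.05]
tip [ 0.5564 -0.0515  0.1272]
0 [(0.1, 0.03), (0.09, 0.03), (0.09, 0.04), (0.09, 0.04), (0.09, 0.05)] end tcp [ 0.5551 -0.0374]
5 [(0.09, 0.05), (0.08, 0.06), (0.08, 0.06), (0.07, 0.06), (0.08, 0.07)] end tcp [ 0.558  -0.0227]
10 [(0.07, 0.07), (0.07, 0.07), (0.06, 0.08), (0.06, 0.08), (0.05, 0.08)] end tcp [ 0.5644 -0.0093]
15 [(0.05, 0.09), (0.05, 0.09), (0.04, 0.09), (0.04, 0.09), (0.03, 0.1)] end tcp [0.5739 0.0022]
20 [(0.03, 0.09), (0.02, 0.1), (0.02, 0.1), (0.01, 0.1), (0.01, 0.09)] end tcp [0.586 0.011]
25 [(0.0, 0.1), (0.0, 0.1), (-0.01, 0.1), (-0.01, 0.1), (-0.01, 0.1)] end tcp [0.5998 0.0166]
30 [(-0.03, 0.1), (-0.02, 0.09), (-0.03, 0.1), (-0.04, 0.09), (-0.04, 0.09)] end tcp [0.6146 0.0185]
35 [(-0.04, 0.09), (-0.05, 0.09), (-0.06, 0.08), (-0.05, 0.08), (-0.07, 0.08)] end tcp [0.6294 0.0167]
40 [(-0.06, 0.08), (-0.07, 0.07), (-0.07, 0.07), (-0.
[... 1103 characters left out ...]
[(0.03, -0.09), (0.03, -0.09), (0.04, -0.09), (0.05, -0.09), (0.05, -0.09)] end tcp [ 0.6094 -0.1012]
100 [(0.05, -0.08), (0.06, -0.09), (0.06, -0.07), (0.07, -0.08), (0.07, -0.07)] end tcp [ 0.5948 -0.098 ]
105 [(0.07, -0.07), (0.07, -0.06), (0.08, -0.07), (0.09, -0.05), (0.08, -0.06)] end tcp [ 0.5815 -0.0913]
110 [(0.09, -0.04), (0.09, -0.05), (0.09, -0.04), (0.09, -0.03), (0.1, -0.03)] end tcp [ 0.5703 -0.0815]
115 [(0.09, -0.03), (0.1, -0.02), (0.1, -0.01), (0.1, -0.01), (0.1, -0.01)] end tcp [ 0.5618 -0.0692]
120 [(0.1, 0.0), (0.1, 0.0), (0.1, 0.01), (0.1, 0.02), (0.09, 0.02)] end tcp [ 0.5566 -0.0552]
125 [(0.1, 0.02), (0.1, 0.03), (0.09, 0.03), (0.09, 0.04)] end tcp [ 0.555  -0.0434]
```

View pics/scene15c.png

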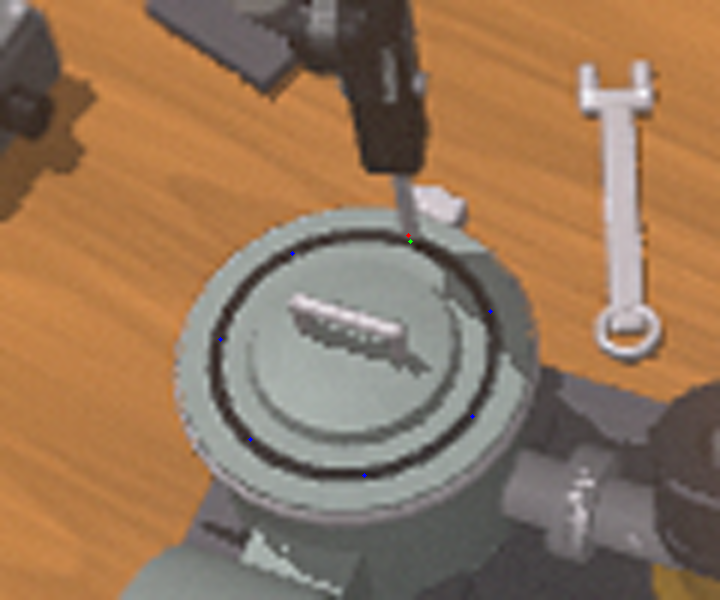

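The tip sits on the joint by the latch at (410,237), about 4 mm up. I start the clockwise round.

Emit:
apply_moves --targets '[{"dx": 0,"dy": 0,"dz": 0.05,"wx": 0,"wy": 0,"wz": 0,"jaw": 0.1},{"dx": 0,"dy": 0,"dz": 0,"wx": 0,"wy": 0,"wz": 0,"jaw": 0.1},{"dx": 0.1,"dy": 0.03,"dz": 0,"wx": 0,"wy": 0,"wz": 0,"jaw": 0.1},{"dx": 0.09,"dy": 0.03,"dz": 0,"wx": 0,"wy": 0,"wz": 0,"jaw": 0.1},{"dx": 0.09,"dy": 0.04,"dz": 0,"wx": 0,"wy": 0,"wz": 0,"jaw": 0.1}]'

```text
time: 39.85
tool_pos: [0.5552, -0.0422, 0.2477]
tcp_rot: [-1.673, -2.659, -0.0]
wrist_force: [-0.2, 0.9, 0.3]
width: 0.295
```

Emit:
apply_moves --targets '[{"dx": 0.09,"dy": 0.04,"dz": 0,"wx": 0,"wy": 0,"wz": 0,"jaw": 0.1},{"dx": 0.09,"dy": 0.05,"dz": 0,"wx": 0,"wy": 0,"wz": 0,"jaw": 0.1},{"dx": 0.09,"dy": 0.05,"dz": 0,"wx": 0,"wy": 0,"wz": 0,"jaw": 0.1},{"dx": 0.08,"dy": 0.06,"dz": 0,"wx": 0,"wy": 0,"wz": 0,"jaw": 0.1},{"dx": 0.08,"dy": 0.06,"dz": 0,"wx": 0,"wy": 0,"wz": 0,"jaw": 0.1}]'

```text
time: 40.35
tool_pos: [0.5568, -0.0273, 0.2477]
tcp_rot: [1.673, 2.659, 0.0]
wrist_force: [0.3, -0.6, -1.6]
width: 0.292
```

Emit:
apply_moves --targets '[{"dx": 0.07,"dy": 0.06,"dz": 0,"wx": 0,"wy": 0,"wz": 0,"jaw": 0.1},{"dx": 0.08,"dy": 0.07,"dz": 0,"wx": 0,"wy": 0,"wz": 0,"jaw": 0.1},{"dx": 0.07,"dy": 0.07,"dz": 0,"wx": 0,"wy": 0,"wz": 0,"jaw": 0.1},{"dx": 0.07,"dy": 0.07,"dz": 0,"wx": 0,"wy": 0,"wz": 0,"jaw": 0.1},{"dx": 0.06,"dy": 0.08,"dz": 0,"wx": 0,"wy": 0,"wz": 0,"jaw": 0.1}]'

```text
time: 40.85
tool_pos: [0.5617, -0.0133, 0.2477]
tcp_rot: [-1.673, -2.659, 0.0]
wrist_force: [-0.1, 0.2, -0.7]
width: 0.3
```

```bash
cat > pc.py <<'E'
import sys
from h import *
from plan import *
from scipy.spatial.transform import Rotation as Ro
k=int(sys.argv[1]); s=bot.read_state(); p=np.array(s['tool_pos']); e=P[k]-p[:2]
R=Ro.from_rotvec(s['tcp_rot']).as_matrix()
print('radius',np.hypot(*(p[:2]-C)).round(4),'behind mm',(e*1000).round(1),'tool',(e@X/.03).round(2),(e@Y/.03).round(2),'tipz',(p+R@[0,0,.1222])[2].round(4),'F',np.round(s['wrist_force'],1),'w',round(float(s['width']),3),'tilt',np.degrees(np.arccos(-R[2,2])).round(2))
E
python3 pc.py 13
```

```text
radius 0.0603 behind mm [-0.3 -1.2] tool -0.03 -0.03 tipz 0.1255 F [-0.1  0.2 -0.7] w 0.3 tilt 0.0
```

Emit:
apply_moves --targets '[{"dx": 0.06,"dy": 0.08,"dz": 0,"wx": 0,"wy": 0,"wz": 0,"jaw": 0.1},{"dx": 0.05,"dy": 0.08,"dz": 0,"wx": 0,"wy": 0,"wz": 0,"jaw": 0.1},{"dx": 0.05,"dy": 0.09,"dz": 0,"wx": 0,"wy": 0,"wz": 0,"jaw": 0.1},{"dx": 0.05,"dy": 0.09,"dz": 0,"wx": 0,"wy": 0,"wz": 0,"jaw": 0.1},{"dx": 0.04,"dy": 0.09,"dz": 0,"wx": 0,"wy": 0,"wz": 0,"jaw": 0.1}]'

```text
time: 41.35
tool_pos: [0.5702, -0.001, 0.2477]
tcp_rot: [-1.673, -2.659, 0.0]
wrist_force: [-0.4, 0.6, -1.1]
width: 0.294
```

Emit:
apply_moves --targets '[{"dx": 0.04,"dy": 0.09,"dz": 0,"wx": 0,"wy": 0,"wz": 0,"jaw": 0.1},{"dx": 0.03,"dy": 0.1,"dz": 0,"wx": 0,"wy": 0,"wz": 0,"jaw": 0.1},{"dx": 0.03,"dy": 0.09,"dz": 0,"wx": 0,"wy": 0,"wz": 0,"jaw": 0.1},{"dx": 0.02,"dy": 0.1,"dz": 0,"wx": 0,"wy": 0,"wz": 0,"jaw": 0.1},{"dx": 0.02,"dy": 0.1,"dz": 0,"wx": 0,"wy": 0,"wz": 0,"jaw": 0.1}]'

```text
time: 41.85
tool_pos: [0.5814, 0.009, 0.2477]
tcp_rot: [-1.673, -2.659, 0.0]
wrist_force: [0.2, -0.2, -0.6]
width: 0.291
```

Emit:
apply_moves --targets '[{"dx": 0.01,"dy": 0.1,"dz": 0,"wx": 0,"wy": 0,"wz": 0,"jaw": 0.1},{"dx": 0.01,"dy": 0.09,"dz": 0,"wx": 0,"wy": 0,"wz": 0,"jaw": 0.1},{"dx": 0,"dy": 0.1,"dz": 0,"wx": 0,"wy": 0,"wz": 0,"jaw": 0.1},{"dx": 0,"dy": 0.1,"dz": 0,"wx": 0,"wy": 0,"wz": 0,"jaw": 0.1},{"dx": -0.01,"dy": 0.1,"dz": 0,"wx": 0,"wy": 0,"wz": 0,"jaw": 0.1}]'

```text
time: 42.35
tool_pos: [0.5945, 0.0156, 0.2477]
tcp_rot: [-1.673, -2.659, 0.0]
wrist_force: [0.1, 0.1, -0.9]
width: 0.299
```

```bash
python3 pc.py 28; python3 pchk.py 16
```

```text
radius 0.0606 behind mm [-0.4 -0.8] tool -0.02 -0.02 tipz 0.1255 F [ 0.1  0.1 -0.9] w 0.299 tilt 0.0
tip [0.5945 0.0156 0.1255]
```

View pics/scene16c.png

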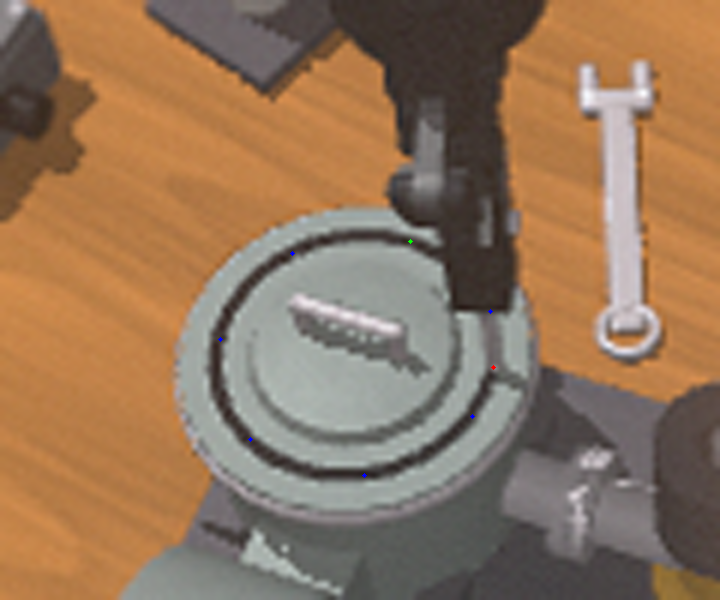

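The tip is right on the dark line at (494,368). I continue from row 28.

Emit:
apply_moves --targets '[{"dx": -0.01,"dy": 0.1,"dz": 0,"wx": 0,"wy": 0,"wz": 0,"jaw": 0.1},{"dx": -0.01,"dy": 0.1,"dz": 0,"wx": 0,"wy": 0,"wz": 0,"jaw": 0.1},{"dx": -0.03,"dy": 0.1,"dz": 0,"wx": 0,"wy": 0,"wz": 0,"jaw": 0.1},{"dx": -0.02,"dy": 0.09,"dz": 0,"wx": 0,"wy": 0,"wz": 0,"jaw": 0.1},{"dx": -0.03,"dy": 0.1,"dz": 0,"wx": 0,"wy": 0,"wz": 0,"jaw": 0.1}]'

```text
time: 42.95
tool_pos: [0.6091, 0.0191, 0.2477]
tcp_rot: [-1.673, -2.659, 0.0]
wrist_force: [0.2, 0.4, -1.4]
width: 0.295
```

Emit:
apply_moves --targets '[{"dx": -0.04,"dy": 0.09,"dz": 0,"wx": 0,"wy": 0,"wz": 0,"jaw": 0.1},{"dx": -0.04,"dy": 0.09,"dz": 0,"wx": 0,"wy": 0,"wz": 0,"jaw": 0.1},{"dx": -0.04,"dy": 0.09,"dz": 0,"wx": 0,"wy": 0,"wz": 0,"jaw": 0.1},{"dx": -0.05,"dy": 0.09,"dz": 0,"wx": 0,"wy": 0,"wz": 0,"jaw": 0.1},{"dx": -0.06,"dy": 0.08,"dz": 0,"wx": 0,"wy": 0,"wz": 0,"jaw": 0.1}]'

```text
time: 43.45
tool_pos: [0.624, 0.0186, 0.2477]
tcp_rot: [1.673, 2.659, 0.0]
wrist_force: [0.5, -0.2, -1.2]
width: 0.297
```

Emit:
apply_moves --targets '[{"dx": -0.05,"dy": 0.08,"dz": 0,"wx": 0,"wy": 0,"wz": 0,"jaw": 0.1},{"dx": -0.07,"dy": 0.08,"dz": 0,"wx": 0,"wy": 0,"wz": 0,"jaw": 0.1},{"dx": -0.06,"dy": 0.08,"dz": 0,"wx": 0,"wy": 0,"wz": 0,"jaw": 0.1},{"dx": -0.07,"dy": 0.07,"dz": 0,"wx": 0,"wy": 0,"wz": 0,"jaw": 0.1},{"dx": -0.07,"dy": 0.07,"dz": 0,"wx": 0,"wy": 0,"wz": 0,"jaw": 0.1}]'

```text
time: 43.95
tool_pos: [0.6384, 0.0148, 0.2477]
tcp_rot: [-1.673, -2.659, 0.0]
wrist_force: [0.9, 1.0, -0.7]
width: 0.299
```

Emit:
apply_moves --targets '[{"dx": -0.08,"dy": 0.06,"dz": 0,"wx": 0,"wy": 0,"wz": 0,"jaw": 0.1},{"dx": -0.08,"dy": 0.06,"dz": 0,"wx": 0,"wy": 0,"wz": 0,"jaw": 0.1},{"dx": -0.08,"dy": 0.06,"dz": 0,"wx": 0,"wy": 0,"wz": 0,"jaw": 0.1},{"dx": -0.08,"dy": 0.05,"dz": 0,"wx": 0,"wy": 0,"wz": 0,"jaw": 0.1},{"dx": -0.09,"dy": 0.05,"dz": 0,"wx": 0,"wy": 0,"wz": 0,"jaw": 0.1}]'

```text
time: 44.45
tool_pos: [0.6513, 0.0073, 0.2477]
tcp_rot: [-1.673, -2.659, -0.0]
wrist_force: [-0.1, -0.5, -1.3]
width: 0.296
```

```bash
python3 pc.py 48
```

```text
radius 0.0608 behind mm [-0.3 -0.7] tool -0.02 -0.02 tipz 0.1255 F [-0.1 -0.5 -1.3] w 0.296 tilt 0.0
```

Emit:
apply_moves --targets '[{"dx": -0.1,"dy": 0.04,"dz": 0,"wx": 0,"wy": 0,"wz": 0,"jaw": 0.1},{"dx": -0.1,"dy": 0.03,"dz": 0,"wx": 0,"wy": 0,"wz": 0,"jaw": 0.1},{"dx": -0.1,"dy": 0.03,"dz": 0,"wx": 0,"wy": 0,"wz": 0,"jaw": 0.1},{"dx": -0.09,"dy": 0.03,"dz": 0,"wx": 0,"wy": 0,"wz": 0,"jaw": 0.1},{"dx": -0.1,"dy": 0.03,"dz": 0,"wx": 0,"wy": 0,"wz": 0,"jaw": 0.1}]'

```text
time: 44.95
tool_pos: [0.6619, -0.004, 0.2477]
tcp_rot: [-1.673, -2.659, 0.0]
wrist_force: [1.0, 0.1, -0.5]
width: 0.297
```

Emit:
apply_moves --targets '[{"dx": -0.09,"dy": 0.02,"dz": 0,"wx": 0,"wy": 0,"wz": 0,"jaw": 0.1},{"dx": -0.1,"dy": 0.01,"dz": 0,"wx": 0,"wy": 0,"wz": 0,"jaw": 0.1},{"dx": -0.1,"dy": 0.01,"dz": 0,"wx": 0,"wy": 0,"wz": 0,"jaw": 0.1},{"dx": -0.1,"dy": 0.01,"dz": 0,"wx": 0,"wy": 0,"wz": 0,"jaw": 0.1},{"dx": -0.1,"dy": 0,"dz": 0,"wx": 0,"wy": 0,"wz": 0,"jaw": 0.1}]'

```text
time: 45.45
tool_pos: [0.6696, -0.0166, 0.2477]
tcp_rot: [1.673, 2.659, 0.0]
wrist_force: [-0.8, 0.5, -0.2]
width: 0.297
```

Emit:
apply_moves --targets '[{"dx": -0.1,"dy": -0.01,"dz": 0,"wx": 0,"wy": 0,"wz": 0,"jaw": 0.1},{"dx": -0.1,"dy": 0,"dz": 0,"wx": 0,"wy": 0,"wz": 0,"jaw": 0.1},{"dx": -0.1,"dy": -0.02,"dz": 0,"wx": 0,"wy": 0,"wz": 0,"jaw": 0.1},{"dx": -0.1,"dy": -0.02,"dz": 0,"wx": 0,"wy": 0,"wz": 0,"jaw": 0.1},{"dx": -0.09,"dy": -0.02,"dz": 0,"wx": 0,"wy": 0,"wz": 0,"jaw": 0.1}]'

```text
time: 45.95
tool_pos: [0.674, -0.0308, 0.2477]
tcp_rot: [1.673, 2.659, 0.0]
wrist_force: [-0.9, 0.4, -1.2]
width: 0.29
```

```bash
python3 pc.py 63; python3 pchk.py 17
```

```text
radius 0.06 behind mm [0.  0.1] tool 0.0 0.0 tipz 0.1255 F [-0.9  0.4 -1.2] w 0.29 tilt 0.0
tip [ 0.674  -0.0308  0.1255]
```

View pics/scene17c.png

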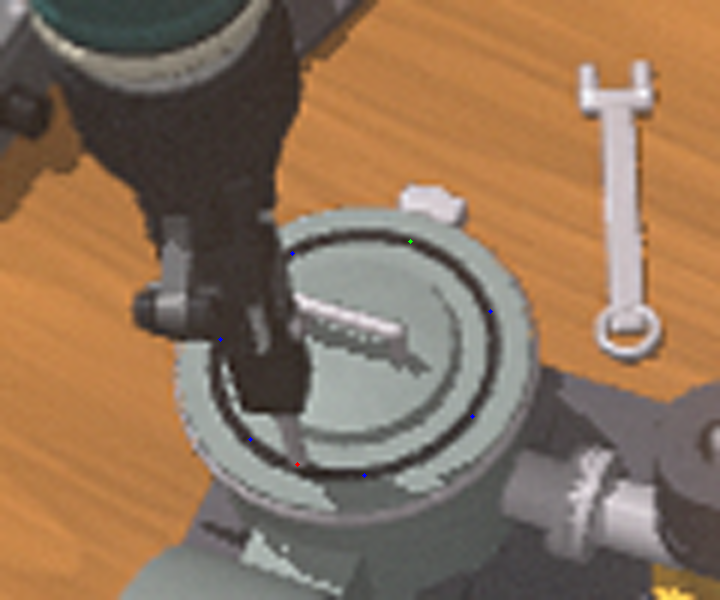

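The tip is on the joint at (300,465), at the far side. I continue from row 63.

Emit:
apply_moves --targets '[{"dx": -0.1,"dy": -0.03,"dz": 0,"wx": 0,"wy": 0,"wz": 0,"jaw": 0.1},{"dx": -0.09,"dy": -0.03,"dz": 0,"wx": 0,"wy": 0,"wz": 0,"jaw": 0.1},{"dx": -0.1,"dy": -0.04,"dz": 0,"wx": 0,"wy": 0,"wz": 0,"jaw": 0.1},{"dx": -0.09,"dy": -0.04,"dz": 0,"wx": 0,"wy": 0,"wz": 0,"jaw": 0.1},{"dx": -0.08,"dy": -0.05,"dz": 0,"wx": 0,"wy": 0,"wz": 0,"jaw": 0.1}]'

```text
time: 46.55
tool_pos: [0.6748, -0.0458, 0.2477]
tcp_rot: [1.674, 2.659, 0.0]
wrist_force: [0.3, -0.1, -0.9]
width: 0.295
```

Emit:
apply_moves --targets '[{"dx": -0.09,"dy": -0.05,"dz": 0,"wx": 0,"wy": 0,"wz": 0,"jaw": 0.1},{"dx": -0.08,"dy": -0.06,"dz": 0,"wx": 0,"wy": 0,"wz": 0,"jaw": 0.1},{"dx": -0.08,"dy": -0.06,"dz": 0,"wx": 0,"wy": 0,"wz": 0,"jaw": 0.1},{"dx": -0.08,"dy": -0.06,"dz": 0,"wx": 0,"wy": 0,"wz": 0,"jaw": 0.1},{"dx": -0.07,"dy": -0.07,"dz": 0,"wx": 0,"wy": 0,"wz": 0,"jaw": 0.1}]'

```text
time: 47.05
tool_pos: [0.6718, -0.0604, 0.2477]
tcp_rot: [-1.673, -2.659, -0.0]
wrist_force: [-0.2, 1.1, 0.2]
width: 0.293
```

Emit:
apply_moves --targets '[{"dx": -0.07,"dy": -0.07,"dz": 0,"wx": 0,"wy": 0,"wz": 0,"jaw": 0.1},{"dx": -0.07,"dy": -0.07,"dz": 0,"wx": 0,"wy": 0,"wz": 0,"jaw": 0.1},{"dx": -0.06,"dy": -0.08,"dz": 0,"wx": 0,"wy": 0,"wz": 0,"jaw": 0.1},{"dx": -0.06,"dy": -0.08,"dz": 0,"wx": 0,"wy": 0,"wz": 0,"jaw": 0.1},{"dx": -0.06,"dy": -0.08,"dz": 0,"wx": 0,"wy": 0,"wz": 0,"jaw": 0.1}]'

```text
time: 47.55
tool_pos: [0.6656, -0.074, 0.2477]
tcp_rot: [-1.673, -2.659, 0.0]
wrist_force: [0.1, 0.9, -1.5]
width: 0.293
```

Emit:
apply_moves --targets '[{"dx": -0.05,"dy": -0.09,"dz": 0,"wx": 0,"wy": 0,"wz": 0,"jaw": 0.1},{"dx": -0.04,"dy": -0.09,"dz": 0,"wx": 0,"wy": 0,"wz": 0,"jaw": 0.1},{"dx": -0.04,"dy": -0.09,"dz": 0,"wx": 0,"wy": 0,"wz": 0,"jaw": 0.1},{"dx": -0.04,"dy": -0.09,"dz": 0,"wx": 0,"wy": 0,"wz": 0,"jaw": 0.1},{"dx": -0.03,"dy": -0.1,"dz": 0,"wx": 0,"wy": 0,"wz": 0,"jaw": 0.1}]'

```text
time: 48.05
tool_pos: [0.6557, -0.0853, 0.2477]
tcp_rot: [1.673, 2.659, 0.0]
wrist_force: [1.0, -0.1, -1.5]
width: 0.291
```

```bash
python3 pc.py 83; python3 pchk.py 18
```

```text
radius 0.0598 behind mm [0.3 0. ] tool -0.0 0.01 tipz 0.1255 F [ 1.  -0.1 -1.5] w 0.291 tilt 0.0
tip [ 0.6557 -0.0853  0.1255]
```

View pics/scene18c.png

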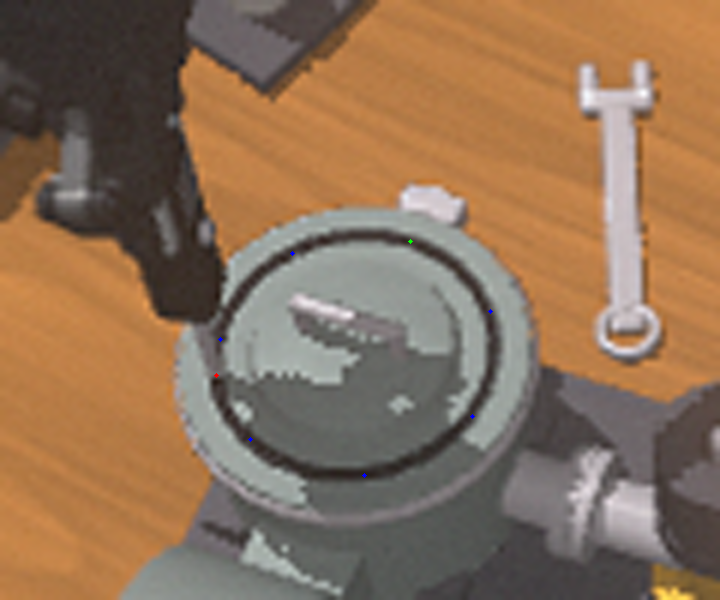

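On the line at (216,376). I continue from row 83.

Emit:
apply_moves --targets '[{"dx": -0.03,"dy": -0.09,"dz": 0,"wx": 0,"wy": 0,"wz": 0,"jaw": 0.1},{"dx": -0.02,"dy": -0.1,"dz": 0,"wx": 0,"wy": 0,"wz": 0,"jaw": 0.1},{"dx": -0.02,"dy": -0.1,"dz": 0,"wx": 0,"wy": 0,"wz": 0,"jaw": 0.1},{"dx": -0.02,"dy": -0.1,"dz": 0,"wx": 0,"wy": 0,"wz": 0,"jaw": 0.1},{"dx": 0,"dy": -0.1,"dz": 0,"wx": 0,"wy": 0,"wz": 0,"jaw": 0.1}]'

```text
time: 48.65
tool_pos: [0.6435, -0.0941, 0.2477]
tcp_rot: [1.673, 2.659, -0.0]
wrist_force: [-0.3, -0.7, -0.4]
width: 0.295
```

Emit:
apply_moves --targets '[{"dx": -0.01,"dy": -0.1,"dz": 0,"wx": 0,"wy": 0,"wz": 0,"jaw": 0.1},{"dx": 0,"dy": -0.1,"dz": 0,"wx": 0,"wy": 0,"wz": 0,"jaw": 0.1},{"dx": 0.01,"dy": -0.09,"dz": 0,"wx": 0,"wy": 0,"wz": 0,"jaw": 0.1},{"dx": 0.01,"dy": -0.1,"dz": 0,"wx": 0,"wy": 0,"wz": 0,"jaw": 0.1},{"dx": 0.02,"dy": -0.1,"dz": 0,"wx": 0,"wy": 0,"wz": 0,"jaw": 0.1}]'

```text
time: 49.15
tool_pos: [0.6299, -0.0995, 0.2478]
tcp_rot: [1.673, 2.659, 0.0]
wrist_force: [0.3, -0.1, -2.1]
width: 0.291
```

Emit:
apply_moves --targets '[{"dx": 0.02,"dy": -0.1,"dz": 0,"wx": 0,"wy": 0,"wz": 0,"jaw": 0.1},{"dx": 0.03,"dy": -0.1,"dz": 0,"wx": 0,"wy": 0,"wz": 0,"jaw": 0.1},{"dx": 0.03,"dy": -0.09,"dz": 0,"wx": 0,"wy": 0,"wz": 0,"jaw": 0.1},{"dx": 0.03,"dy": -0.09,"dz": 0,"wx": 0,"wy": 0,"wz": 0,"jaw": 0.1},{"dx": 0.04,"dy": -0.09,"dz": 0,"wx": 0,"wy": 0,"wz": 0,"jaw": 0.1}]'

```text
time: 49.65
tool_pos: [0.6153, -0.1015, 0.2478]
tcp_rot: [1.673, 2.659, 0.0]
wrist_force: [0.3, 0.5, -1.0]
width: 0.292
```

Emit:
apply_moves --targets '[{"dx": 0.05,"dy": -0.09,"dz": 0,"wx": 0,"wy": 0,"wz": 0,"jaw": 0.1},{"dx": 0.05,"dy": -0.09,"dz": 0,"wx": 0,"wy": 0,"wz": 0,"jaw": 0.1},{"dx": 0.05,"dy": -0.08,"dz": 0,"wx": 0,"wy": 0,"wz": 0,"jaw": 0.1},{"dx": 0.06,"dy": -0.09,"dz": 0,"wx": 0,"wy": 0,"wz": 0,"jaw": 0.1},{"dx": 0.06,"dy": -0.07,"dz": 0,"wx": 0,"wy": 0,"wz": 0,"jaw": 0.1}]'

```text
time: 50.15
tool_pos: [0.6003, -0.0996, 0.2478]
tcp_rot: [1.673, 2.659, 0.0]
wrist_force: [0.6, 0.1, -1.1]
width: 0.293
```

```bash
python3 pc.py 103; python3 pchk.py 19
```

```text
radius 0.0599 behind mm [ 0.2 -0.1] tool -0.01 0.0 tipz 0.1256 F [ 0.6  0.1 -1.1] w 0.293 tilt 0.0
tip [ 0.6003 -0.0996  0.1256]
```

View pics/scene19c.png

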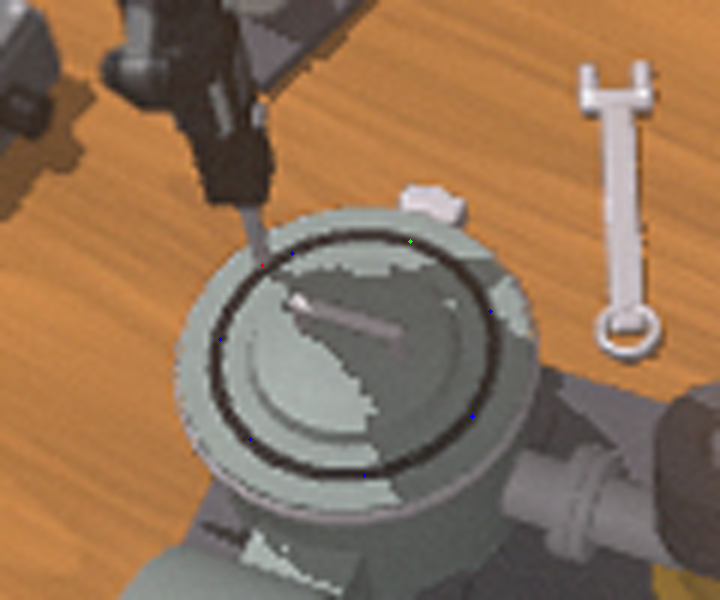

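The tip is on the line at (262,265). Last stretch, from row 103.

Emit:
apply_moves --targets '[{"dx": 0.07,"dy": -0.08,"dz": 0,"wx": 0,"wy": 0,"wz": 0,"jaw": 0.1},{"dx": 0.07,"dy": -0.07,"dz": 0,"wx": 0,"wy": 0,"wz": 0,"jaw": 0.1},{"dx": 0.07,"dy": -0.07,"dz": 0,"wx": 0,"wy": 0,"wz": 0,"jaw": 0.1},{"dx": 0.07,"dy": -0.06,"dz": 0,"wx": 0,"wy": 0,"wz": 0,"jaw": 0.1},{"dx": 0.08,"dy": -0.07,"dz": 0,"wx": 0,"wy": 0,"wz": 0,"jaw": 0.1}]'

```text
time: 50.75
tool_pos: [0.5863, -0.0944, 0.2477]
tcp_rot: [-1.673, -2.659, -0.0]
wrist_force: [-0.5, 0.0, -0.8]
width: 0.296
```

Emit:
apply_moves --targets '[{"dx": 0.09,"dy": -0.05,"dz": 0,"wx": 0,"wy": 0,"wz": 0,"jaw": 0.1},{"dx": 0.08,"dy": -0.06,"dz": 0,"wx": 0,"wy": 0,"wz": 0,"jaw": 0.1},{"dx": 0.09,"dy": -0.04,"dz": 0,"wx": 0,"wy": 0,"wz": 0,"jaw": 0.1},{"dx": 0.09,"dy": -0.05,"dz": 0,"wx": 0,"wy": 0,"wz": 0,"jaw": 0.1},{"dx": 0.09,"dy": -0.04,"dz": 0,"wx": 0,"wy": 0,"wz": 0,"jaw": 0.1}]'

```text
time: 51.25
tool_pos: [0.574, -0.0855, 0.2477]
tcp_rot: [-1.673, -2.659, 0.0]
wrist_force: [0.8, -0.7, -1.2]
width: 0.294
```

Emit:
apply_moves --targets '[{"dx": 0.09,"dy": -0.03,"dz": 0,"wx": 0,"wy": 0,"wz": 0,"jaw": 0.1},{"dx": 0.1,"dy": -0.03,"dz": 0,"wx": 0,"wy": 0,"wz": 0,"jaw": 0.1},{"dx": 0.09,"dy": -0.03,"dz": 0,"wx": 0,"wy": 0,"wz": 0,"jaw": 0.1},{"dx": 0.1,"dy": -0.02,"dz": 0,"wx": 0,"wy": 0,"wz": 0,"jaw": 0.1},{"dx": 0.1,"dy": -0.01,"dz": 0,"wx": 0,"wy": 0,"wz": 0,"jaw": 0.1}]'

```text
time: 51.75
tool_pos: [0.5646, -0.074, 0.2477]
tcp_rot: [1.673, 2.659, -0.0]
wrist_force: [0.5, 0.1, -1.3]
width: 0.292
```

Emit:
apply_moves --targets '[{"dx": 0.1,"dy": -0.01,"dz": 0,"wx": 0,"wy": 0,"wz": 0,"jaw": 0.1},{"dx": 0.1,"dy": -0.01,"dz": 0,"wx": 0,"wy": 0,"wz": 0,"jaw": 0.1},{"dx": 0.1,"dy": 0,"dz": 0,"wx": 0,"wy": 0,"wz": 0,"jaw": 0.1},{"dx": 0.1,"dy": 0,"dz": 0,"wx": 0,"wy": 0,"wz": 0,"jaw": 0.1},{"dx": 0.1,"dy": 0.01,"dz": 0,"wx": 0,"wy": 0,"wz": 0,"jaw": 0.1}]'

```text
time: 52.25
tool_pos: [0.558, -0.0606, 0.2478]
tcp_rot: [1.673, 2.659, 0.0]
wrist_force: [-0.4, 0.1, -1.3]
width: 0.294
```

Emit:
apply_moves --targets '[{"dx": 0.1,"dy": 0.02,"dz": 0,"wx": 0,"wy": 0,"wz": 0,"jaw": 0.1},{"dx": 0.09,"dy": 0.02,"dz": 0,"wx": 0,"wy": 0,"wz": 0,"jaw": 0.1},{"dx": 0.1,"dy": 0.02,"dz": 0,"wx": 0,"wy": 0,"wz": 0,"jaw": 0.1},{"dx": 0,"dy": 0,"dz": 0,"wx": 0,"wy": 0,"wz": 0,"jaw": 0.1},{"dx": 0,"dy": 0,"dz": 0,"wx": 0,"wy": 0,"wz": 0,"jaw": 0.1}]'

```text
time: 52.75
tool_pos: [0.5559, -0.0521, 0.2477]
tcp_rot: [1.673, 2.659, -0.0]
wrist_force: [-0.1, -0.6, -0.7]
width: 0.29
```

Emit:
apply_moves --targets '[{"dx": 0,"dy": 0,"dz": 0,"wx": 0,"wy": 0,"wz": 0,"jaw": 0.1}]'

```text
time: 52.85
tool_pos: [0.556, -0.0523, 0.2478]
tcp_rot: [1.673, 2.659, -0.0]
wrist_force: [-0.2, 0.4, -1.4]
width: 0.295
```

```bash
python3 pc.py 126; python3 pchk.py 20
```

```text
radius 0.06 behind mm [0. 0.] tool 0.0 0.0 tipz 0.1256 F [-0.2  0.4 -1.4] w 0.295 tilt 0.01
tip [ 0.556  -0.0523  0.1256]
```

View pics/scene20c.png

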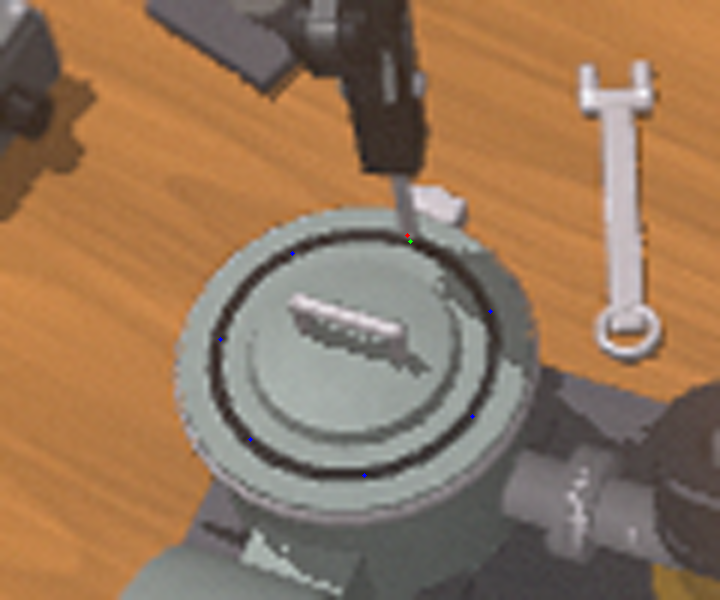

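The round is closed, with the tip back at (410,238). I raise it and return to the holder.

Emit:
apply_moves --targets '[{"dx": 0,"dy": 0,"dz": 0,"wx": 0,"wy": 0,"wz": 0,"jaw": 0.1},{"dx": 0,"dy": 0,"dz": -0.3,"wx": 0,"wy": 0,"wz": 0,"jaw": 0.1},{"dx": 0,"dy": 0,"dz": -0.5,"wx": 0,"wy": 0,"wz": 0,"jaw": 0.1},{"dx": 0,"dy": 0,"dz": -0.45,"wx": 0,"wy": 0,"wz": 0,"jaw": 0.1},{"dx": -0.2,"dy": -0.4,"dz": 0,"wx": 0,"wy": 0,"wz": 0,"jaw": 0.1}]'

```text
time: 53.45
tool_pos: [0.55, -0.0626, 0.2894]
tcp_rot: [1.668, 2.655, 0.005]
wrist_force: [0.4, -0.3, -1.2]
width: 0.297
```

Emit:
apply_moves --targets '[{"dx": -0.4,"dy": -0.8,"dz": 0,"wx": 0,"wy": 0,"wz": 0,"jaw": 0.1},{"dx": -0.4,"dy": -0.8,"dz": 0,"wx": 0,"wy": 0,"wz": 0,"jaw": 0.1},{"dx": -0.4,"dy": -0.8,"dz": 0,"wx": 0,"wy": 0,"wz": 0,"jaw": 0.1},{"dx": -0.4,"dy": -0.8,"dz": 0,"wx": 0,"wy": 0,"wz": 0,"jaw": 0.1},{"dx": -0.4,"dy": -0.8,"dz": 0,"wx": 0,"wy": 0,"wz": 0,"jaw": 0.1}]'

```text
time: 53.95
tool_pos: [0.4641, -0.1701, 0.2856]
tcp_rot: [1.673, 2.658, -0.001]
wrist_force: [0.5, -0.9, -1.3]
width: 0.296
```

Emit:
apply_moves --targets '[{"dx": -0.4,"dy": -0.8,"dz": 0,"wx": 0,"wy": 0,"wz": 0,"jaw": 0.1},{"dx": -0.4,"dy": -0.8,"dz": 0,"wx": 0,"wy": 0,"wz": 0,"jaw": 0.1},{"dx": -0.4,"dy": -0.8,"dz": 0,"wx": 0,"wy": 0,"wz": 0,"jaw": 0.1},{"dx": -0.4,"dy": -0.6,"dz": 0,"wx": 0,"wy": 0,"wz": 0,"jaw": 0.1},{"dx": -0.2,"dy": -0.15,"dz": 0,"wx": 0,"wy": 0,"wz": 0,"jaw": 0.1}]'

```text
time: 54.45
tool_pos: [0.4019, -0.2601, 0.2856]
tcp_rot: [1.676, 2.656, -0.002]
wrist_force: [-0.6, -0.4, -1.2]
width: 0.296
```

Emit:
apply_moves --targets '[{"dx": 0,"dy": 0,"dz": 0,"wx": 0,"wy": 0,"wz": 0,"jaw": 0.1},{"dx": 0,"dy": 0,"dz": 0,"wx": 0,"wy": 0,"wz": 0,"jaw": 0.1},{"dx": 0,"dy": 0,"dz": 0,"wx": 0,"wy": 0,"wz": 0,"jaw": 0.1},{"dx": 0,"dy": 0,"dz": 0,"wx": 0,"wy": 0,"wz": 0,"jaw": 0.1},{"dx": 0,"dy": 0,"dz": 0,"wx": 0,"wy": 0,"wz": 0,"jaw": 0.1}]'

```text
time: 54.95
tool_pos: [0.4039, -0.2578, 0.2852]
tcp_rot: [-1.672, -2.66, -0.0]
wrist_force: [-0.5, 0.2, -0.8]
width: 0.294
```

```bash
python3 go.py .4045 -.2582 .22 115.63;python3 - <<'E'
from h import *
s=bot.read_state();p=np.array(s['tool_pos'])
from scipy.spatial.transform import Rotation as Ro
R=Ro.from_rotvec(s['tcp_rot']).as_matrix()
b=(140,70,230,150);c=snap('scene','scene21.png');im=cv2.resize(c['color'][b[1]:b[3],b[0]:b[2],::-1],None,fx=7,fy=7,interpolation=2)
for d in(.0622,.1222):
    u=(pix(c,[p+R@[0,0,d]])[0]-b[:2]+.5)*7; cv2.circle(im,(int(u[0]),int(u[1])),3,(0,0,255),-1)
cv2.imwrite('pics/scene21c.png',im)
E
```

```text
t 54.95 pos [ 0.4039 -0.2578  0.2852] yaw 115.7 tilt 0.01 q [-0.62 -0.14  1.94  0.    1.35 -1.07] F [-0.5  0.2 -0.8] w 0.294
tool shift units [-0.02  0.01  2.17] turn total units [ 0.   -0.    0.01]; shift in final axes [-0.02  0.01  2.17]
```

View pics/scene21c.png

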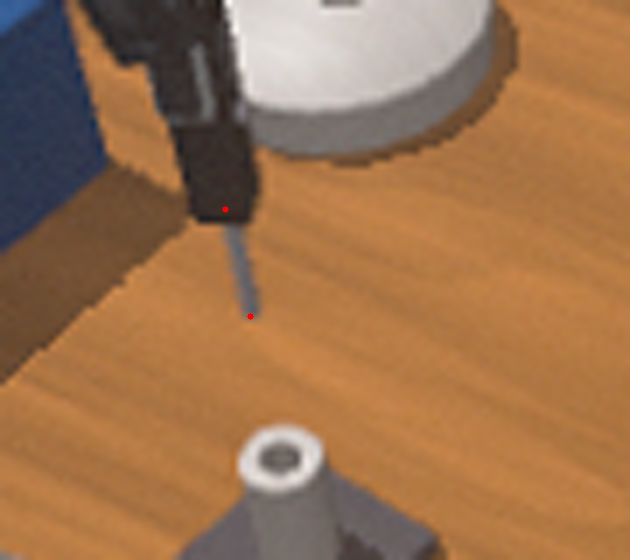

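The probe has not slipped: the tip is at (252,316) as predicted. I lower it into the mouth at (281,458).

Emit:
apply_moves --targets '[{"dx": -0.03,"dy": 0,"dz": 0.6,"wx": 0,"wy": 0,"wz": 0,"jaw": 0.1},{"dx": 0,"dy": 0,"dz": 0.7,"wx": 0,"wy": 0,"wz": 0,"jaw": 0.1},{"dx": 0,"dy": 0,"dz": 0.7,"wx": 0,"wy": 0,"wz": 0,"jaw": 0.1},{"dx": 0,"dy": 0,"dz": 0.4,"wx": 0,"wy": 0,"wz": 0,"jaw": 0.1},{"dx": 0,"dy": 0,"dz": 0,"wx": 0,"wy": 0,"wz": 0,"jaw": 0.1}]'

```text
time: 55.5
tool_pos: [0.4028, -0.2582, 0.2111]
tcp_rot: [-1.671, -2.656, -0.0]
wrist_force: [0.4, 0.9, -1.4]
width: 0.29
```

Emit:
apply_moves --targets '[{"dx": 0,"dy": 0,"dz": 0,"wx": 0,"wy": 0,"wz": 0,"jaw": 0.1},{"dx": 0,"dy": 0,"dz": 0,"wx": 0,"wy": 0,"wz": 0,"jaw": 0.1},{"dx": 0,"dy": 0,"dz": 0,"wx": 0,"wy": 0,"wz": 0,"jaw": 0.1}]'

```text
time: 55.8
tool_pos: [0.4047, -0.2597, 0.2146]
tcp_rot: [1.672, 2.657, -0.0]
wrist_force: [-0.3, -0.6, -0.7]
width: 0.298
```

```bash
python3 go.py .4045 -.2584 .165 115.63;python3 - <<'E'
from h import *
b=(140,70,230,150);c=snap('scene','scene22.png');im=cv2.resize(c['color'][b[1]:b[3],b[0]:b[2],::-1],None,fx=7,fy=7,interpolation=2)
cv2.imwrite('pics/scene22c.png',im)
E
```

```text
t 55.8 pos [ 0.4047 -0.2597  0.2146] yaw 115.63 tilt 0.13 q [-0.62 -0.1   2.03 -0.    1.21 -1.07] F [-0.3 -0.6 -0.7] w 0.298
tool shift units [0.05 0.01 1.65] turn total units [0.01 0.02 0.  ]; shift in final axes [0.04 0.01 1.65]
```

View pics/scene22c.png

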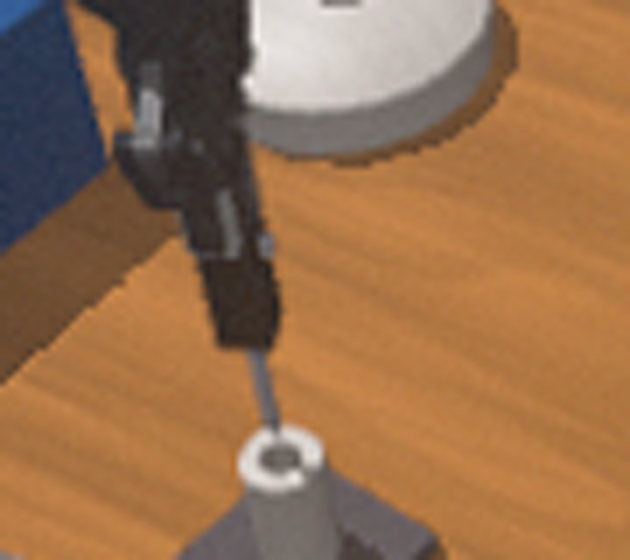

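Emit:
apply_moves --targets '[{"dx": 0.03,"dy": 0,"dz": 0.3,"wx": 0,"wy": 0,"wz": 0,"jaw": 0.1},{"dx": 0,"dy": 0,"dz": 0.4,"wx": 0,"wy": 0,"wz": 0,"jaw": 0.1},{"dx": 0,"dy": 0,"dz": 0.4,"wx": 0,"wy": 0,"wz": 0,"jaw": 0.1},{"dx": 0,"dy": 0,"dz": 0.3,"wx": 0,"wy": 0,"wz": 0,"jaw": 0.1},{"dx": 0,"dy": 0,"dz": 0,"wx": 0,"wy": 0,"wz": 0,"jaw": 0.1}]'

```text
time: 56.35
tool_pos: [0.4021, -0.2573, 0.1686]
tcp_rot: [-1.671, -2.655, -0.0]
wrist_force: [-0.6, 0.7, -1.9]
width: 0.292
```

```bash
python3 go.py .4045 -.2584 .139 115.63
```

```text
t 56.35 pos [ 0.4021 -0.2573  0.1686] yaw 115.63 tilt 0.26 q [-0.62 -0.06  2.08  0.    1.13 -1.07] F [-0.6  0.7 -1.9] w 0.292
tool shift units [-0.07  0.06  0.99] turn total units [-0.02 -0.04 -0.  ]; shift in final axes [-0.07  0.06  0.99]
```

Emit:
apply_moves --targets '[{"dx": 0,"dy": 0,"dz": 0.3,"wx": 0,"wy": 0,"wz": 0,"jaw": 0.1},{"dx": 0,"dy": 0,"dz": 0.3,"wx": 0,"wy": 0,"wz": 0,"jaw": 0.1},{"dx": 0,"dy": 0,"dz": 0.2,"wx": 0,"wy": 0,"wz": 0,"jaw": 0.1},{"dx": 0,"dy": 0,"dz": 0.1,"wx": 0,"wy": 0,"wz": 0,"jaw": 0.1},{"dx": 0,"dy": 0,"dz": 0,"wx": 0,"wy": 0,"wz": 0,"jaw": 0.1}]'

```text
time: 56.85
tool_pos: [0.4033, -0.2581, 0.1436]
tcp_rot: [-1.673, -2.658, -0.0]
wrist_force: [0.2, -0.5, -0.8]
width: 0.294
```

```bash
python3 go.py .4045 -.2584 .137 115.63
```

```text
t 56.85 pos [ 0.4033 -0.2581  0.1436] yaw 115.63 tilt 0.06 q [-0.62 -0.04  2.1   0.    1.07 -1.07] F [ 0.2 -0.5 -0.8] w 0.294
tool shift units [-0.03  0.03  0.22] turn total units [-0.   -0.01  0.  ]; shift in final axes [-0.03  0.03  0.22]
```

Emit:
apply_moves --targets '[{"dx": 0,"dy": 0,"dz": 0.08,"wx": 0,"wy": 0,"wz": 0,"jaw": 0.1},{"dx": 0,"dy": 0,"dz": 0.08,"wx": 0,"wy": 0,"wz": 0,"jaw": 0.1},{"dx": 0,"dy": 0,"dz": 0.0,"wx": 0,"wy": 0,"wz": 0,"jaw": 0.1},{"dx": 0,"dy": 0,"dz": 0,"wx": 0,"wy": 0,"wz": 0,"jaw": 0.1}]'

```text
time: 57.25
tool_pos: [0.4036, -0.2584, 0.1395]
tcp_rot: [1.673, 2.659, -0.0]
wrist_force: [-0.3, 0.7, -0.9]
width: 0.295
```

```bash
python3 go.py .4045 -.2584 .137 115.63
```

```text
t 57.25 pos [ 0.4036 -0.2584  0.1395] yaw 115.63 tilt 0.01 q [-0.62 -0.03  2.11 -0.    1.06 -1.07] F [-0.3  0.7 -0.9] w 0.295
tool shift units [-0.01  0.03  0.08] turn total units [0. 0. 0.]; shift in final axes [-0.01  0.03  0.08]
```

Emit:
apply_moves --targets '[{"dx": 0,"dy": 0,"dz": 0.06,"wx": 0,"wy": 0,"wz": 0,"jaw": 0.1},{"dx": 0,"dy": 0,"dz": 0,"wx": 0,"wy": 0,"wz": 0,"jaw": 0.1},{"dx": 0,"dy": 0,"dz": 0,"wx": 0,"wy": 0,"wz": 0,"jaw": 0.35},{"dx": 0,"dy": 0,"dz": 0,"wx": 0,"wy": 0,"wz": 0,"jaw": 0.5},{"dx": 0,"dy": 0,"dz": 0,"wx": 0,"wy": 0,"wz": 0,"jaw": 0.7}]'

```text
time: 57.75
tool_pos: [0.4038, -0.2585, 0.1378]
tcp_rot: [1.673, 2.658, -0.0]
wrist_force: [-0.2, 0.6, -0.6]
width: 0.652
```

Emit:
apply_moves --targets '[{"dx": 0,"dy": 0,"dz": 0,"wx": 0,"wy": 0,"wz": 0,"jaw": 0.7},{"dx": 0,"dy": 0,"dz": -0.4,"wx": 0,"wy": 0,"wz": 0,"jaw": 0.7},{"dx": 0,"dy": 0,"dz": -0.8,"wx": 0,"wy": 0,"wz": 0,"jaw": 0.7},{"dx": 0,"dy": 0,"dz": -1,"wx": 0,"wy": 0,"wz": 0,"jaw": 0.7},{"dx": 0,"dy": 0,"dz": -1,"wx": 0,"wy": 0,"wz": 0,"jaw": 0.7}]'

```text
time: 58.25
tool_pos: [0.4035, -0.2583, 0.2354]
tcp_rot: [1.673, 2.659, 0.0]
wrist_force: [1.1, -0.3, 0.3]
width: 0.701
```

Emit:
apply_moves --targets '[{"dx": 0,"dy": 0,"dz": -0.6,"wx": 0,"wy": 0,"wz": 0,"jaw": 0.7},{"dx": 0,"dy": 0,"dz": 0,"wx": 0,"wy": 0,"wz": 0,"jaw": 0.7}]'

```text
time: 58.45
tool_pos: [0.4056, -0.2598, 0.2562]
tcp_rot: [1.669, 2.652, -0.001]
wrist_force: [1.0, -0.2, 0.3]
width: 0.692
```

```bash
python3 go.py .543 -.375 .25 95.5;python3 - <<'E'
from h import *
b=(80,70,230,180);c=snap('scene','scene23.png');im=cv2.resize(c['color'][b[1]:b[3],b[0]:b[2],::-1],None,fx=5,fy=5,interpolation=2)
cv2.imwrite('pics/scene23c.png',im)
for f in('s9','scene23'):
    c=load(f);P=cloud(c);m=(abs(P[...,0]-.4035)<.04)&(abs(P[...,1]+.2575)<.04)&(P[...,2]>.1)&(P[...,2]<.195);Q=P[m];print(f,Q.mean(0),Q[:,2].max())
    k=Q[:,2]>.178;print(Q[k].mean(0),k.sum())
E
```

```text
t 58.45 pos [ 0.4056 -0.2598  0.2562] yaw 115.64 tilt 0.45 q [-0.62 -0.13  1.98  0.    1.29 -1.07] F [ 1.  -0.2  0.3] w 0.692
tool shift units [-5.44  2.47  0.25] turn total units [0.05 0.06 3.36]; shift in final axes [-4.26  4.19  0.21]
s9 [ 0.41186401 -0.25227997  0.14965226] 0.1888441772800441
[ 0.40676871 -0.25503073  0.1831088 ] 43
scene23 [ 0.41036761 -0.25060826  0.14973242] 0.18885351368933867
[ 0.40631364 -0.25401244  0.18253253] 53
```

View pics/scene23c.png

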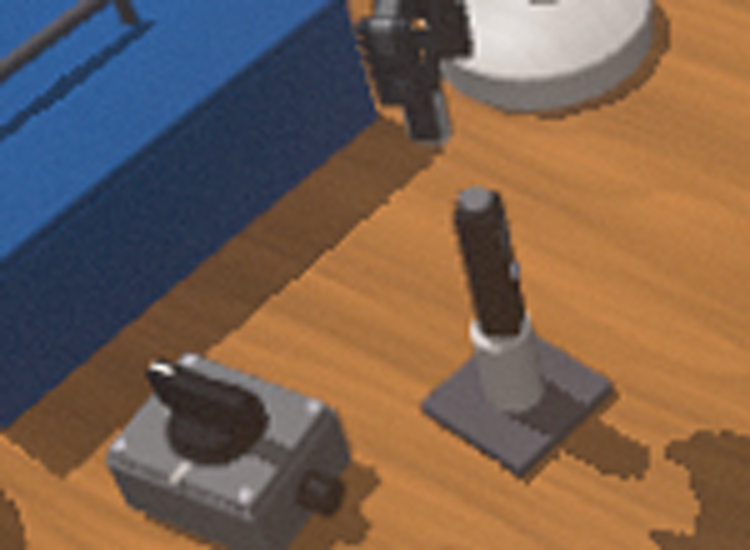

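The probe stands upright and home, with the same top height (0.1888) as at the start. Next is the isolator.

Emit:
apply_moves --targets '[{"dx": 0,"dy": 0,"dz": 0,"wx": 0,"wy": 0,"wz": 1,"jaw": 0.7},{"dx": 0,"dy": 0,"dz": 0,"wx": 0,"wy": 0,"wz": 1,"jaw": 0.7},{"dx": 0,"dy": 0,"dz": 0,"wx": 0,"wy": 0,"wz": 1,"jaw": 0.7},{"dx": 0,"dy": 0,"dz": 0,"wx": 0,"wy": 0,"wz": 0.36,"jaw": 0.7},{"dx": -0.8,"dy": 0.8,"dz": 0,"wx": 0,"wy": 0,"wz": 0,"jaw": 0.7}]'

```text
time: 59.0
tool_pos: [0.427, -0.2777, 0.2495]
tcp_rot: [-2.11, -2.32, 0.001]
wrist_force: [0.2, -0.4, 0.5]
width: 0.698
```

Emit:
apply_moves --targets '[{"dx": -1,"dy": 1,"dz": 0,"wx": 0,"wy": 0,"wz": 0,"jaw": 0.7},{"dx": -1,"dy": 1,"dz": 0,"wx": 0,"wy": 0,"wz": 0,"jaw": 0.7},{"dx": -1,"dy": 1,"dz": 0,"wx": 0,"wy": 0,"wz": 0,"jaw": 0.7},{"dx": -0.4,"dy": 0.4,"dz": 0,"wx": 0,"wy": 0,"wz": 0,"jaw": 0.7},{"dx": 0,"dy": 0,"dz": 0.6,"wx": 0,"wy": 0,"wz": 0,"jaw": 0.7}]'

```text
time: 59.5
tool_pos: [0.5435, -0.374, 0.2337]
tcp_rot: [2.111, 2.322, 0.0]
wrist_force: [1.3, 0.0, 0.7]
width: 0.703
```

Emit:
apply_moves --targets '[{"dx": 0,"dy": 0,"dz": 1,"wx": 0,"wy": 0,"wz": 0,"jaw": 0.7},{"dx": 0,"dy": 0,"dz": 1,"wx": 0,"wy": 0,"wz": 0,"jaw": 0.7},{"dx": 0,"dy": 0,"dz": 0.6,"wx": 0,"wy": 0,"wz": 0,"jaw": 0.7},{"dx": 0,"dy": 0,"dz": 0,"wx": 0,"wy": 0,"wz": 0,"jaw": 0.7},{"dx": 0,"dy": 0,"dz": 0,"wx": 0,"wy": 0,"wz": 0,"jaw": 0.7}]'

```text
time: 60.0
tool_pos: [0.5403, -0.3712, 0.1542]
tcp_rot: [-2.111, -2.323, 0.0]
wrist_force: [-0.8, -0.5, 0.5]
width: 0.698
```

```bash
python3 go.py .543 -.3752 .079 95.5;python3 - <<'E'
from h import *
b=(80,90,190,190);c=snap('scene','scene24.png');im=cv2.resize(c['color'][b[1]:b[3],b[0]:b[2],::-1],None,fx=6,fy=6,interpolation=2)
cv2.imwrite('pics/scene24c.png',im)
E
```

```text
t 60.0 pos [ 0.5403 -0.3712  0.1542] yaw 95.47 tilt 0.16 q [-0.64  0.28  1.72 -0.    1.14 -0.74] F [-0.8 -0.5  0.5] w 0.698
tool shift units [-0.15  0.08  2.51] turn total units [-0.02 -0.02 -0.  ]; shift in final axes [-0.14  0.08  2.51]
```

View pics/scene24c.png

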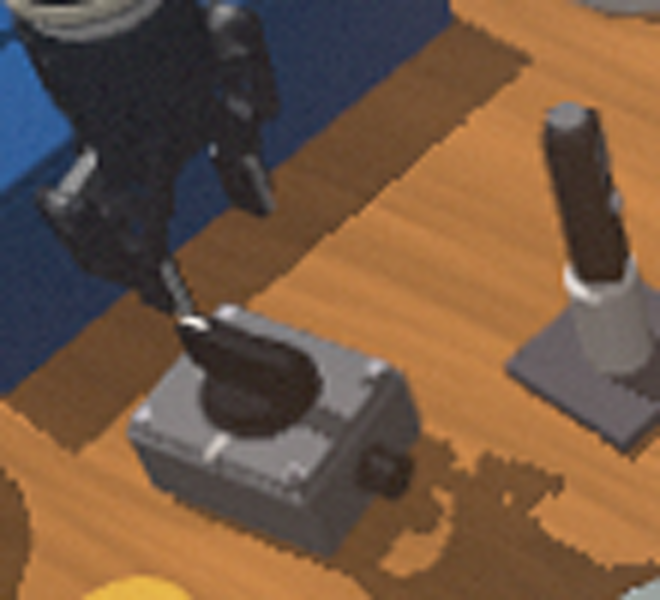

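The fingers straddle the bar (bar at (250,380)). I go down, then grip.

Emit:
apply_moves --targets '[{"dx": -0.12,"dy": 0.06,"dz": 0.6,"wx": 0,"wy": 0,"wz": 0,"jaw": 0.7},{"dx": 0,"dy": 0,"dz": 0.7,"wx": 0,"wy": 0,"wz": 0,"jaw": 0.7},{"dx": 0,"dy": 0,"dz": 0.7,"wx": 0,"wy": 0,"wz": 0,"jaw": 0.7},{"dx": 0,"dy": 0,"dz": 0.45,"wx": 0,"wy": 0,"wz": 0,"jaw": 0.7},{"dx": 0,"dy": 0,"dz": 0,"wx": 0,"wy": 0,"wz": 0,"jaw": 0.7}]'

```text
time: 60.55
tool_pos: [0.5417, -0.3743, 0.0794]
tcp_rot: [-2.11, -2.322, 0.001]
wrist_force: [-0.7, 0.0, -0.8]
width: 0.7
```

Emit:
apply_moves --targets '[{"dx": 0,"dy": 0,"dz": 0,"wx": 0,"wy": 0,"wz": 0,"jaw": 0.3},{"dx": 0,"dy": 0,"dz": 0,"wx": 0,"wy": 0,"wz": 0,"jaw": 0},{"dx": 0,"dy": 0,"dz": 0,"wx": 0,"wy": 0,"wz": 0,"jaw": 0},{"dx": 0,"dy": 0,"dz": 0,"wx": 0,"wy": 0,"wz": 0,"jaw": 0},{"dx": 0,"dy": 0,"dz": 0,"wx": 0,"wy": 0,"wz": 0,"jaw": 0}]' --newtons 40

```text
time: 61.05
tool_pos: [0.544, -0.3759, 0.0838]
tcp_rot: [2.111, 2.323, 0.0]
wrist_force: [-1.9, 0.2, 5.4]
width: 0.165
```

```bash
python3 go.py .543 -.3752 .079 95.5
```

```text
t 61.05 pos [ 0.544  -0.3759  0.0838] yaw 95.46 tilt 0.15 q [-0.64  0.36  1.77 -0.    1.01 -0.74] F [-1.9  0.2  5.4] w 0.165
tool shift units [ 0.03 -0.03  0.16] turn total units [ 0.02  0.02 -0.01]; shift in final axes [ 0.03 -0.03  0.16]
```

Emit:
apply_moves --targets '[{"dx": 0,"dy": 0,"dz": 0,"wx": 0,"wy": 0,"wz": -1,"jaw": 0},{"dx": 0,"dy": 0,"dz": 0,"wx": 0,"wy": 0,"wz": -1,"jaw": 0},{"dx": 0,"dy": 0,"dz": 0,"wx": 0,"wy": 0,"wz": -1,"jaw": 0},{"dx": 0,"dy": 0,"dz": 0,"wx": 0,"wy": 0,"wz": -1,"jaw": 0},{"dx": 0,"dy": 0,"dz": 0,"wx": 0,"wy": 0,"wz": -1,"jaw": 0}]'

```text
time: 61.55
tool_pos: [0.5439, -0.376, 0.0838]
tcp_rot: [1.432, 2.793, -0.001]
wrist_force: [-0.8, 0.7, 6.3]
width: 0.166
```

Emit:
apply_moves --targets '[{"dx": 0,"dy": 0,"dz": 0,"wx": 0,"wy": 0,"wz": -1,"jaw": 0},{"dx": 0,"dy": 0,"dz": 0,"wx": 0,"wy": 0,"wz": -1,"jaw": 0},{"dx": 0,"dy": 0,"dz": 0,"wx": 0,"wy": 0,"wz": -1,"jaw": 0},{"dx": 0,"dy": 0,"dz": 0,"wx": 0,"wy": 0,"wz": -1,"jaw": 0},{"dx": 0,"dy": 0,"dz": 0,"wx": 0,"wy": 0,"wz": -1,"jaw": 0}]'

```text
time: 62.05
tool_pos: [0.5438, -0.376, 0.0838]
tcp_rot: [0.66, 3.069, -0.002]
wrist_force: [-1.5, -0.3, 6.7]
width: 0.165
```

Emit:
apply_moves --targets '[{"dx": 0,"dy": 0,"dz": 0,"wx": 0,"wy": 0,"wz": -1,"jaw": 0},{"dx": 0,"dy": 0,"dz": 0,"wx": 0,"wy": 0,"wz": -1,"jaw": 0},{"dx": 0,"dy": 0,"dz": 0,"wx": 0,"wy": 0,"wz": -1,"jaw": 0},{"dx": 0,"dy": 0,"dz": 0,"wx": 0,"wy": 0,"wz": -1,"jaw": 0},{"dx": 0,"dy": 0,"dz": 0,"wx": 0,"wy": 0,"wz": -0.8,"jaw": 0}]'

```text
time: 62.55
tool_pos: [0.5438, -0.3761, 0.0838]
tcp_rot: [-0.124, 3.138, -0.003]
wrist_force: [-1.1, -0.8, 5.8]
width: 0.166
```

Emit:
apply_moves --targets '[{"dx": 0,"dy": 0,"dz": 0,"wx": 0,"wy": 0,"wz": 0,"jaw": 0},{"dx": 0,"dy": 0,"dz": 0,"wx": 0,"wy": 0,"wz": 0,"jaw": 0},{"dx": 0,"dy": 0,"dz": 0,"wx": 0,"wy": 0,"wz": 0,"jaw": 0.4},{"dx": 0,"dy": 0,"dz": 0,"wx": 0,"wy": 0,"wz": 0,"jaw": 0.7},{"dx": 0,"dy": 0,"dz": 0,"wx": 0,"wy": 0,"wz": 0,"jaw": 0.7}]'

```text
time: 63.05
tool_pos: [0.5429, -0.3749, 0.0816]
tcp_rot: [0.117, -3.139, -0.001]
wrist_force: [0.1, 0.1, 0.0]
width: 0.668
```

Emit:
apply_moves --targets '[{"dx": 0,"dy": 0,"dz": -0.5,"wx": 0,"wy": 0,"wz": 0,"jaw": 0.7},{"dx": 0,"dy": 0,"dz": -1,"wx": 0,"wy": 0,"wz": 0,"jaw": 0.7},{"dx": 0,"dy": 0,"dz": -1,"wx": 0,"wy": 0,"wz": 0,"jaw": 0.7},{"dx": 0,"dy": 0,"dz": -1,"wx": 0,"wy": 0,"wz": 0,"jaw": 0.7},{"dx": 0,"dy": 0,"dz": -1,"wx": 0,"wy": 0,"wz": 0,"jaw": 0.7}]'

```text
time: 63.55
tool_pos: [0.5432, -0.3752, 0.2195]
tcp_rot: [-0.117, 3.139, -0.001]
wrist_force: [0.3, -0.4, -0.4]
width: 0.696
```

Emit:
apply_moves --targets '[{"dx": 0,"dy": 0,"dz": -1,"wx": 0,"wy": 0,"wz": 0,"jaw": 0.7},{"dx": 0,"dy": 0,"dz": 0,"wx": 0,"wy": 0,"wz": 0,"jaw": 0.7},{"dx": 0,"dy": 0,"dz": 0,"wx": 0,"wy": 0,"wz": 0,"jaw": 0.7},{"dx": 0,"dy": 0,"dz": 0,"wx": 0,"wy": 0,"wz": 0,"jaw": 0.7},{"dx": 0,"dy": 0,"dz": 0,"wx": 0,"wy": 0,"wz": 0,"jaw": 0.7}]'

```text
time: 64.05
tool_pos: [0.5423, -0.3745, 0.2451]
tcp_rot: [0.117, -3.137, -0.003]
wrist_force: [-0.6, -0.4, -0.6]
width: 0.696
```

```bash
python3 look.py 25; python3 go.py; python3 - <<'E'
from h import *
c=load('scene25');P=cloud(c)
m=(abs(P[...,0]-.543)<.06)&(abs(P[...,1]+.375)<.06)&(P[...,2]>.092)&(P[...,2]<.11)
print('bar',cv2.minAreaRect((P[m][:,:2]*1000).astype(np.float32)))
m=(abs(P[...,0]-.4035)<.04)&(abs(P[...,1]+.2575)<.04)&(P[...,2]>.178)&(P[...,2]<.195);Q=P[m];print('probe',Q.mean(0),Q[:,2].max())
a=load('scene0')['color'].astype(int);d=(abs(a-c['color'].astype(int)).sum(2)>90).astype(np.uint8)*255
cv2.imwrite('pics/diff.png',d)
E
```

```text
none (0.577, 0.406)
none (0.556, 0.289)
none (0.407, 0.378)
none (0.407, 0.267)
top
none (0.577, 0.406)
none (0.556, 0.289)
none (0.407, 0.378)
none (0.407, 0.267)
stack [0.138 0.144] 260 0.14223304535716663
t 64.15 pos [ 0.5425 -0.3747  0.2454] yaw -175.73 tilt 0.17 q [-0.64  0.23  1.62  0.    1.29 -2.29] F [-0.1 -0.3 -0.5] w 0.697
bar ((545.7169189453125, -374.442626953125), (72.45346069335938, 16.440763473510742), 7.092818737030029)
probe [ 0.40520269 -0.25470212  0.18212323] 0.1871874320171245
```

View pics/scene25.png

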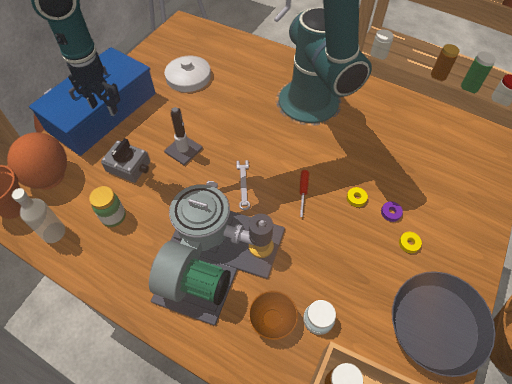

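View pics/diff.png

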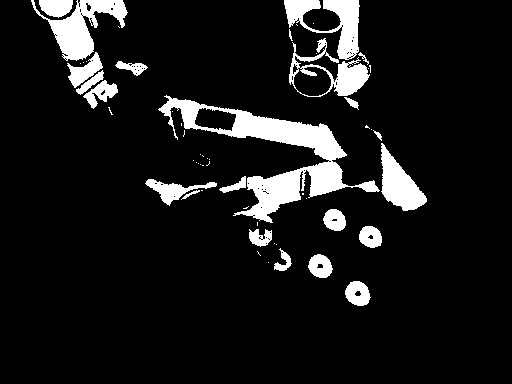

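The final view shows the isolator pointer at off (125,150), the probe upright at (180,135), and the four rings stacked at (261,232). The difference mask shows only the rings, the arm and shadows; the bystanders have not moved. I hand in.

```bash
python3 -c "
from workcell import job
print(job.finish_job())"
```

```text
the job is handed in; nothing more can be done
None
```

I finished every step and handed the job in at about 64 s; the simulator gives no verdict.

**What I did:**
1. I put all four dark rings on the spindle, with about 4 N more than the ring's own weight on the second one. I backed it off 3 mm to clear that.
2. I switched the isolator fully on.
3. I led the probe clockwise round the joint once, latch to latch, at about 3 cm/s and 3.5 mm above the lid. The tip stayed within about 1 mm of the 60 mm circle, and I felt no contact.
4. I returned the probe to its holder, switched the isolator off and left the gripper clear.

**Last checks:**

| Check | Measured |
|---|---|
| Stack top | 0.142 m, as expected for four rings |
| Isolator bar | about 7° in the scene view, as at the start (off) |
| Probe | upright, top at 0.187–0.189 m against 0.189 m before |
| Bystanders | no shift visible in the scene image compared with the start |

No check failed. The two cameras differed by about 2 mm on some points, so I used averaged values.

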